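# Coin under the fair's microscope

## Task

Take the slabbed coin with the largest coin from its easel and lay it gently, flat and face up, on the microscope's stage with the coin itself centred under the optical axis, and let go of it. Then turn the nosepiece on until the longest objective clicks home over the coin. Neither drop the slab nor force or knock the microscope, and leave everything else where it stands.

Things in the scene. Friction and masses are not known exactly. Their poses are not given: they have to be found in the camera images.
- microscope: Heavy, fixed inspection microscope. Origin: on the table straight below the optical axis. Its -x side is the open loading side (at yaw 0 it faces the robot), y points to its pillar, z up. Foot: x -85 to 85, y -95 to 185 mm, 22 mm high. A flat round black stage plate, 112 mm across, lies on it around the origin. Two thin stage clips are swung aside at x +-66 to 71, y 10 to 56, up to 28 mm high.
- stage_centre (a point): Centre of the stage plate, on its top surface, 25 mm above the table, on the optical axis.
- head_under (a point): Middle of the white head's underside, on the optical axis, 275 mm above the table (microscope axes). The head is 52 mm wide (x -26 to 26), from y -56 to 48 and z 275 to 325; a 48 mm wide limb joins it to the pillar; a prism box (x -42 to 42, y -27 to 35) and two eyepieces leaning to the pillar stand above z 337. A leaning round neck, 54 mm thick, joins it to the nosepiece.
- pillar_foot (a point): Foot of the microscope's upright steel pillar (30 mm diameter, up to z 392; 52 mm collar at the bottom), at y 150 mm in the microscope's frame. A focus block 56 x 62 x 85 mm sits on it at z 262 to 348, its round knobs reaching x -68 and 68.
- lamp_tip (a point): Light end of a thin gooseneck spot lamp that rises from the foot on the far (+x) side, at x 60, y 120 mm in the microscope's frame, to 175 mm high and bends back to this point, 65 mm beside the optical axis. Rigid.
- turret_centre (a point): Middle of the revolving nosepiece, on its axis, at x 0, y -24.7, z 218 mm in the microscope's frame. The axis leans 18 degrees: its upward direction in that frame is (0, 0.309, 0.951). The nosepiece's knurled steel ring, 78 mm in diameter, reaches 13.5 mm above and 5 mm below this point along the axis.
- nosepiece (a joint): Turn of the nosepiece in rad, growing clockwise seen from above. Click stops at -1.571 (32 mm objective over the stage), 0 (45 mm), 1.571 (64 mm, the longest), 3.142 (empty port, flat black cap). Range -1.9 to 3.5; starts at -0.62 to 0.05. About 0.02 N m turns it, about 0.2 N m takes it into or out of a click; within 6 degrees of a click it pulls itself home, else it stays where left.
- long_tip (a point): Front centre of the longest objective (64 mm; at joint 0 on the loading side). Each objective leans 18 degrees outwards from the nosepiece axis; its mount is 26 mm from that axis, 4 mm below turret_centre along it; in use it hangs plumb on the optical axis. Barrels: plain aluminium, 24 mm in diameter, 13 mm at the front end. They may be pushed sideways to turn the nosepiece.
- mid_tip (a point): Front centre of the middle objective (45 mm), which is over the stage at joint 0.
- short_tip (a point): Front centre of the shortest objective (32 mm), at joint 0 on the far (+x) side.
- slab_large: The slabbed coin to be examined: rigid slab 85 x 60 x 8 mm, about 60 g, pale rim and dark face, with the largest of the three coins (40 mm). Origin: centre of its back; x along the 85 mm from the paper-label end to the coin end, y across the 60 mm, z out of its face. On its easel it lies back 50 degrees from upright: coin end low, label end high and nearer the robot, face looking up and away from the robot.
- coin_large (a point): Centre of the 40 mm coin, on the slab's face: 10 mm from the slab's middle towards its coin end, 8 mm above its back.
- easel_large: Black display easel, fixed, with slab_large. Origin: on the table under its middle; at yaw 0 it faces +x. 40 mm wide, 90 mm deep: the slab overhangs it 10 mm on each side. The slab's origin is 39 mm above the easel's, its low edge 12 mm and its high end 73 mm above the table; a 9 mm lip stands at its low end. Three equal easels stand about 140 mm apart, side by side, in any order.
- easel_mid: An equal easel, with slab_mid.
- easel_small: An equal easel, with slab_small.
- slab_mid: An equal slab on an equal easel with a 28 mm coin; same axes. To be left alone.
- slab_small: An equal slab on an equal easel with an 18 mm coin; same axes. To be left alone.
- coin_tube: Clear upright coin tube with a black lid, 44 mm in diameter, 68 mm high, standing on the robot side of the microscope. Origin under its middle. To be left alone.
- loupe: Steel folding loupe lying open, 68 x 27 x 18 mm, origin under its case. To be left alone.
- scale: Black pocket scale, 125 x 75 x 20 mm, origin under its middle, beyond the easels. To be left alone.
- calipers: Digital calipers lying flat, 200 mm long, 12 mm high. To be left alone.
- medal: Bronze medal lying flat, 60 mm across, 5 mm thick. To be left alone.
- capsule: Round coin capsule lying flat, 46 mm across, 7 mm thick. To be left alone.

How it is judged:
By the outcome, as a careful person would: the job done as asked, in the order asked, and still so for the second after the job is handed in, with the robot touching nothing.
It also fails if it takes over 64 s, if anything falls off the work surface, if the arm or the gripper's body presses on something with over 40 N, if the wrist force passes 120 N, or if a joint passes its speed limit or range.

## Robot

A 6-joint arm with a two-finger parallel gripper is mounted at the origin on the work surface. World frame = base frame: x ahead of the robot, y to its left, z up, the work surface at z = 0. Lengths are in m, angles in rad, forces in N, time in s.
With the tool pointing down it reaches from about 0.15 to 0.775 m from the base axis. Payload 6.1 kg.
Tool frame: the origin (TCP) lies between the finger pads; the fingertips stand 25 mm ahead of it and the grasp point (between the pads) lies 6 mm ahead of it; z points along the fingers, y is the direction in which the jaws open and shut (so a half turn about z gives the same grasp; the last joint's range is limited). The gripper opens to 85 mm and grips with 20 to 120 N. Pads are 22 mm wide; open, the fingers measure 114 mm over their backs; the gripper's body (76 mm by 85 mm) begins 54 mm behind the grasp point. The pads swing forward as they close: fully open they stand 13 mm farther back than shut.
Start: joints at [-1.316, 0.126, -0.04, 1.405, 0, 1.571], TCP at [0.132, -0.508, 0.256] pointing down, gripper open.
Joint ranges: [-2.72, 2.72], [-0.95, 1.95], [-1.27, 1.35], [-1.78, 2.02], [-1.46, 1.47], [-3.14, 3.14]. Speed limits (rad/s): [2.39, 2.39, 3.01, 3.14, 3.14, 3.14].

## Interface

Orientations are given as a 3x3 rotation matrix whose columns are the frame's x, y, z axes.
In Python, from workcell import bot gives the robot as it stands.
- The arm moves only by the tool servo_tool, never from a script. Its argument "rows" is a list of rows, each an object of numbers: "tx", "ty", "tz": the shift along the tool's x, y, z each as a share of 0.6 m, from -1 to 1; "spin": the turn about the tool's z as a share of 120 degrees, from -1 to 1. A call has exactly 10 rows; each row is the pose to reach, as a shift and turn from the pose commanded when the call began, along the tool's axes at that moment; what a row does not reach only later rows make up. A row lasts 1/12 s, in which the tool goes at most 41.7 mm and 7.16 degrees, less where a joint would pass 70% of its speed; a pose out of reach is approached as far as the arm can. A call with a number of a shift or a turn outside -1 to 1 is refused whole. A call with a gripper value outside its range is refused whole. "claw" is the opening, from -1 (shut) to 1 (fully open), set as the call begins (left out, the last holds). The fingers move at their own pace and stop on an object; the grip force is fixed at half the most. Time passes only in rows, so rows that repeat a pose let the fingers close, or fill a call up. It gives the time, the measured TCP pose, the force and the opening at its end, in the units of the state.
- bot.read_state(): the state, without advancing time (a new reading comes with each control period).
- bot.get_image(name): name is "side" or "top"; returns a dict with "pixels" (384x512x3 uint8, red, green, blue), "range_z" (384x512 float32, m along the optical axis (not along the pixel's ray), 0 where there is no reading), "K" (3x3 intrinsics, pixels), "pose" (4x4, takes a point from camera to world coordinates). Camera axes: x right, y down, z forward; pixel columns grow to the right and rows downward; lengths in m; the calibration is good to about 2 mm. A picture is of the moment at which its call begins.
- bot.sign_off(): hands the job in, once; it reports no verdict.
The state is a dict: "t": time; "joint_pos": joint angles; "qvel": joint speeds; "tau": joint torques, N m; "position": TCP position; "tool_rot": TCP orientation; "wrist_force": force on the tool from outside, world axes, zero at the start; "moment": the same for the moment, N m; "width": finger opening in m.
Only numpy, scipy, OpenCV 4.12 (cv2) and the standard library are available. Lean on these libraries where they do the work, as an engineer would, in place of code of your own. Each camera call takes 0.05 s, during which the arm holds its last target.

## Working session

There is one attempt and no reset: what is moved stays moved. The work goes in short steps, Python scripts to look and compute and a tool call to move; the robot and the scene stay as the last step left them, time stands still between calls to the robot, and variables do not carry over. Pictures are saved under pics/ and viewed, and the job is handed in when it is done.

Besides the shell and the picture viewer there is one more tool, called as name(argument=value, ...) on one line, values as JSON. servo_tool: Moves the arm, as the interface text tells. Its arguments: {"type":"object","properties":{"rows":{"type":"array"},"claw":{"type":"number"}},"required":["rows"]}

```bash
mkdir -p pics; ls; python3 - <<'E'
from workcell import bot
import cv2,numpy as np
print(bot.read_state())
for n in("side","top"):
    d=bot.get_image(n); cv2.imwrite(f"pics/{n}0.png",d["pixels"][:,:,::-1]); print(n,d["K"],d["pose"])
    np.savez(f"{n}0.npz",**d)
E
```

```text
pics
{'t': 0.0, 'joint_pos': array([-1.31598570e+00,  1.26372504e-01, -4.06547837e-02,  1.40540165e+00,
        1.21395684e-05,  1.57080805e+00]), 'qvel': array([-7.14895634e-04, -1.19987468e-04, -7.30161272e-04,  2.84118843e-04,
        2.98771347e-04, -9.89021095e-05]), 'tau': array([ 2.73104561e-04, -4.35915112e+01,  3.52924168e+01,  1.72485615e-02,
       -4.25554776e-05,  5.52423131e-06]), 'position': array([ 0.13223768, -0.50767074,  0.25551096]), 'tool_rot': array([[ 9.67714007e-01,  2.52050472e-01, -3.99771005e-04],
       [ 2.52050789e-01, -9.67712713e-01,  1.58295240e-03],
       [ 1.21204172e-05, -1.63260781e-03, -9.99998667e-01]]), 'wrist_force': array([ 0.82137165, -0.72802572,  0.59559485]), 'moment': array([-0.00828095,  0.01886797,  0.00402436]), 'width': 0.08534888392929328}
side [[458.65044664   0.         261.34621891]
 [  0.         458.65044664 192.68136336]
 [  0.           0.           1.        ]] [[ 0.99811385 -0.03394548  0.05115113  0.48628395]
 [-0.06136657 -0.57471986  0.81604609 -1.05144737]
 [ 0.0016965  -0.81764588 -0.57571897  0.90950692]
 [ 0.          0.          0.          1.        ]]
top [[390.18115114   0.         250.6284049 ]
 [  0.         390.18115114 188.12248508]
 [  0.           0.           1.        ]] [[ 0.02389943 -0.98542829  0.16840398  0.40647387]
 [-0.99947147 -0.01983904  0.02575264 -0.0415217 ]
 [-0.02203641 -0.16893044 -0.9853816   1.08063865]
 [ 0.          0.          0.          1.        ]]
```

View pics/side0.png

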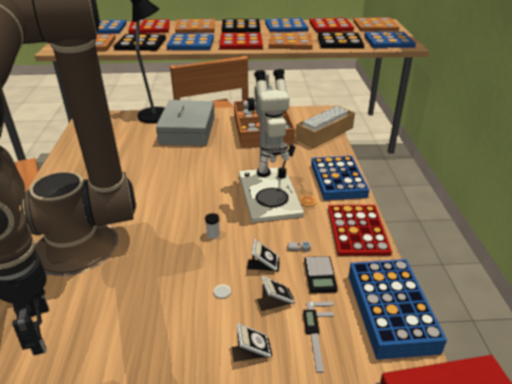

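View pics/top0.png

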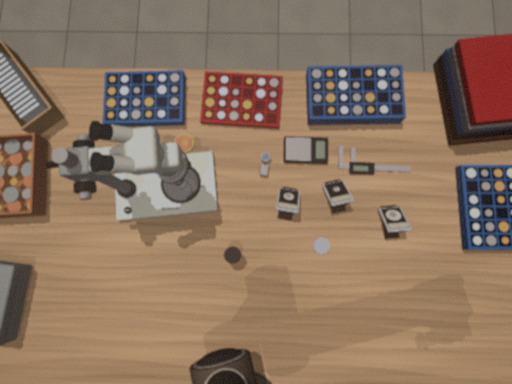

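```bash
cat > h.py <<'E'
import numpy as np,cv2
def load(n): return dict(np.load(n+".npz"))
def ptsmap(d):
    K=d["K"];P=d["pose"];z=d["range_z"];h,w=z.shape
    u,v=np.meshgrid(np.arange(w),np.arange(h))
    c=np.stack([(u-K[0,2])/K[0,0]*z,(v-K[1,2])/K[1,1]*z,z],-1)
    return c@P[:3,:3].T+P[:3,3]
def ray(d,uv,z):
    K=d["K"];P=d["pose"];r=P[:3,:3]@np.linalg.solve(K,[uv[0],uv[1],1]);o=P[:3,3]
    return o+r*(z-o[2])/r[2]
def proj(d,p):
    P=d["pose"];c=P[:3,:3].T@(np.asarray(p)-P[:3,3]);return (d["K"]@c/c[2])[:2]
E
python3 - <<'E'
from h import *
for n,(a,b,c,e),k in(("top0",(270,170,420,245),5),("top0",(40,110,240,260),4),("side0",(220,230,310,370),4),("side0",(220,60,340,240),3.3)):
    d=load(n);im=d["pixels"][b:e,a:c,::-1]
    cv2.imwrite(f"pics/{n}_{a}_{b}.png",cv2.resize(im,None,fx=k,fy=k,interpolation=cv2.INTER_CUBIC))
E
ls pics
```

```text
side0.png
side0_220_230.png
side0_220_60.png
top0.png
top0_270_170.png
top0_40_110.png
```

View pics/top0_270_170.png

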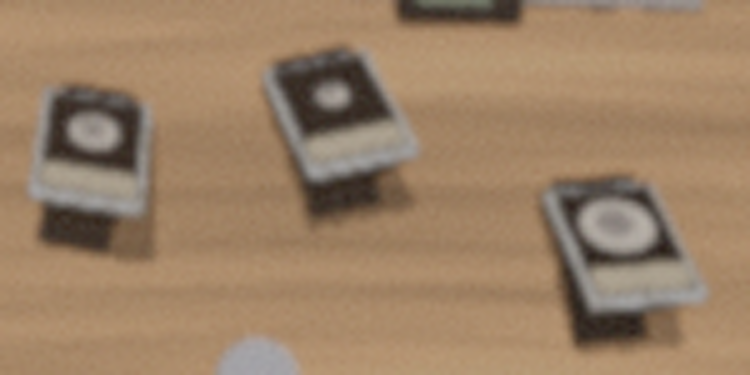

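View pics/top0_40_110.png

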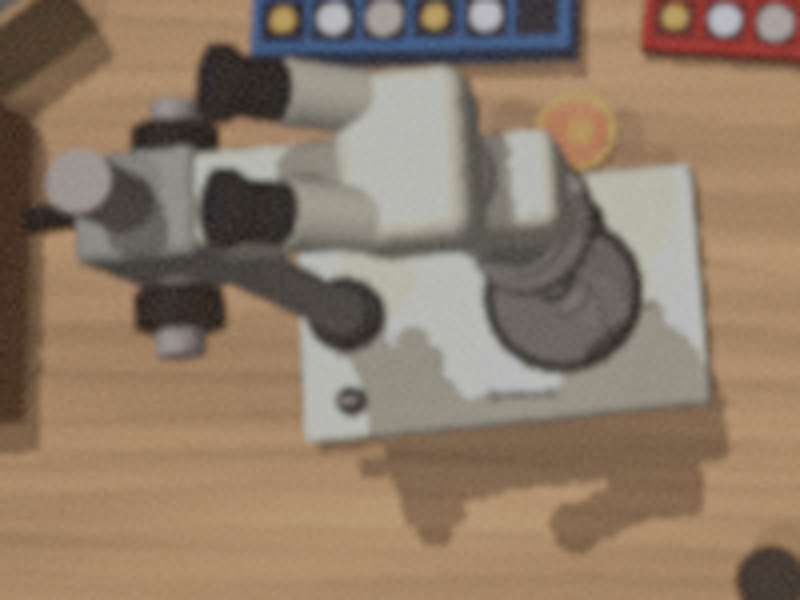

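View pics/side0_220_230.png

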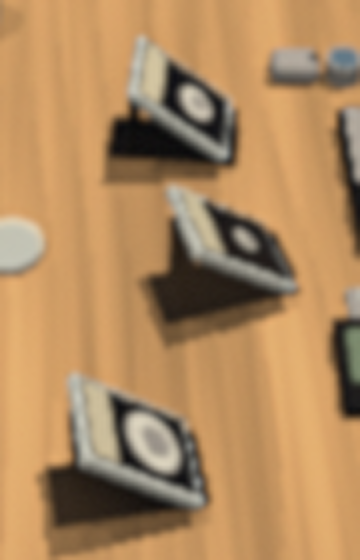

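View pics/side0_220_60.png

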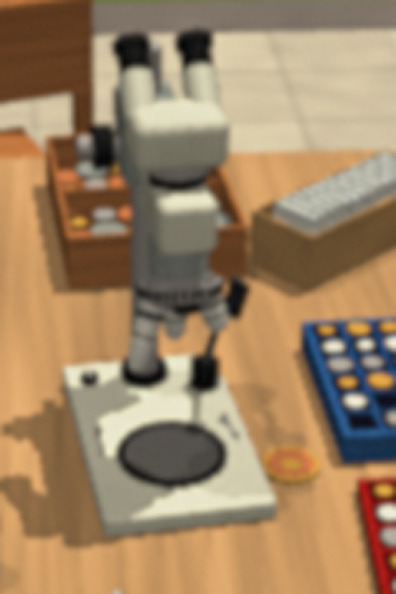

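```bash
python3 - <<'E'
from h import *
np.set_printoptions(precision=4,suppress=True)
t=load("top0");s=load("side0");pt=ptsmap(t);ps=ptsmap(s)
print("valid",(t["range_z"]>0).mean(),(s["range_z"]>0).mean())
# table plane check
for (u,v) in((300,270),(250,300),(350,280)): print("table",pt[v,u])
for (u,v) in((180,300),(300,370)): print("tableS",ps[v,u])
# foot white corners
hsv=cv2.cvtColor(t["pixels"],cv2.COLOR_RGB2HSV)
z=pt[...,2]
foot=(np.abs(z-0.022)<0.006)&(pt[...,1]>0)&(pt[...,1]<0.45)&(pt[...,0]>.3)&(hsv[...,1]<90)
foot=foot.astype(np.uint8)
n,l,st,c=cv2.connectedComponentsWithStats(foot)
k=1+np.argmax(st[1:,4]);print(st[k],c[k])
yy,xx=np.nonzero(l==k);P=pt[yy,xx][:,:2].astype(np.float32)
r=cv2.minAreaRect(P);print("foot rect",r);print(cv2.boxPoints(r))
# stage plate in side view: dark
hs=cv2.cvtColor(s["pixels"],cv2.COLOR_RGB2HSV)
m=(hs[...,2]<95);m[:180]=0;m[212:]=0;m[:,:240]=0;m[:,300:]=0
n,l,st,c=cv2.connectedComponentsWithStats(m.astype(np.uint8))
for k in range(1,n):
  if st[k,4]>100:
    print(st[k],c[k]); 
    cn=max(cv2.findContours((l==k).astype(np.uint8),0,1)[0],key=cv2.contourArea)[:,0]
    Q=np.array([ray(s,p,0.025)[:2] for p in cn]);print(cv2.minEnclosingCircle(Q.astype(np.float32)),cv2.fitEllipse(Q.astype(np.float32)))
E
```

```text
valid 0.9959767659505209 0.9185434977213541
table [ 0.3691 -0.1525 -0.0026]
table [ 0.2871 -0.0189 -0.0004]
table [ 0.3462 -0.2859  0.0017]
tableS [ 0.3278 -0.2314  0.0008]
tableS [ 0.6109 -0.4508 -0.0002]
[ 114  151  104   70 3998] [170.2626 192.2731]
foot rect ((0.5910255908966064, 0.22593893110752106), (0.17035192251205444, 0.2803550064563751), 7.1696624755859375)
[[0.489  0.3544]
 [0.524  0.0762]
 [0.693  0.0975]
 [0.658  0.3757]]
[256 188  32  20 482] [271.5436 197.4917]
((0.5984468460083008, 0.1745246797800064), 0.05521092563867569) ((0.5969328880310059, 0.1741703450679779), (0.10097531974315643, 0.10535532236099243), 121.03611755371094)
```

```bash
python3 - <<'E'
from h import *
t=load("top0")
im=t["pixels"][190:245,370:420,::-1]
cv2.imwrite("pics/big.png",cv2.resize(im,None,fx=10,fy=10,interpolation=cv2.INTER_CUBIC))
s=load("side0");im=s["pixels"][315:370,225:285,::-1]
cv2.imwrite("pics/bigs.png",cv2.resize(im,None,fx=10,fy=10,interpolation=cv2.INTER_CUBIC))
E
python3 - <<'E'
from h import *
np.set_printoptions(precision=4,suppress=True)
t=load("top0");s=load("side0");pt=ptsmap(t);ps=ptsmap(s)
yaw=np.deg2rad(7.17);o=np.array([.5966,.1813,0]);X=np.array([np.cos(yaw),np.sin(yaw),0]);Y=np.array([-X[1],X[0],0])
M=lambda x,y,z:o+X*x/1e3+Y*y/1e3+[0,0,z/1e3]
S=cv2.resize(s["pixels"][150:225,225:315,::-1],None,fx=8,fy=8,interpolation=cv2.INTER_CUBIC)
T=cv2.resize(t["pixels"][140:225,100:225,::-1],None,fx=6,fy=6,interpolation=cv2.INTER_CUBIC)
def dr(I,d,pts,off,k):
    q=np.array([(proj(d,p)-off+.5)*k-.5 for p in pts]);cv2.polylines(I,[np.round(q).astype(np.int32)],True,(0,255,0),1)
a=np.linspace(0,2*np.pi,60)
for I,d,off,k in((S,s,(225,150),8),(T,t,(100,140),6)):
    dr(I,d,[M(56*np.cos(b),56*np.sin(b),25) for b in a],off,k)
    dr(I,d,[M(*p,22) for p in((-85,-95),(85,-95),(85,185),(-85,185))],off,k)
cv2.imwrite("pics/ovS.png",S);cv2.imwrite("pics/ovT.png",T)
# side: foot rect by depth
z=ps[...,2];hs=cv2.cvtColor(s["pixels"],cv2.COLOR_RGB2HSV)
m=((np.abs(z-.022)<.006)&(ps[...,0]>.45)&(ps[...,0]<.72)&(ps[...,1]>.05)&(ps[...,1]<.4)).astype(np.uint8)
n,l,st,c=cv2.connectedComponentsWithStats(m);k=1+np.argmax(st[1:,4])
yy,xx=np.nonzero(l==k);r=cv2.minAreaRect(ps[yy,xx][:,:2].astype(np.float32));print(st[k],r);print(cv2.boxPoints(r))
E
```

```text
[ 239  167   65   52 2196] ((0.592811644077301, 0.22458259761333466), (0.17050701379776, 0.288545161485672), 6.90136194229126)
[[0.4908 0.3576]
 [0.5255 0.0711]
 [0.6948 0.0916]
 [0.6601 0.3781]]
```

View pics/ovS.png

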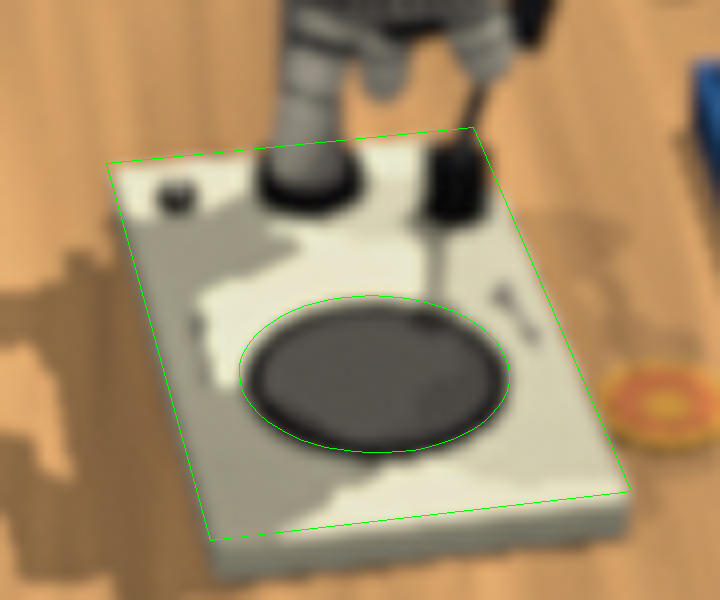

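View pics/ovT.png

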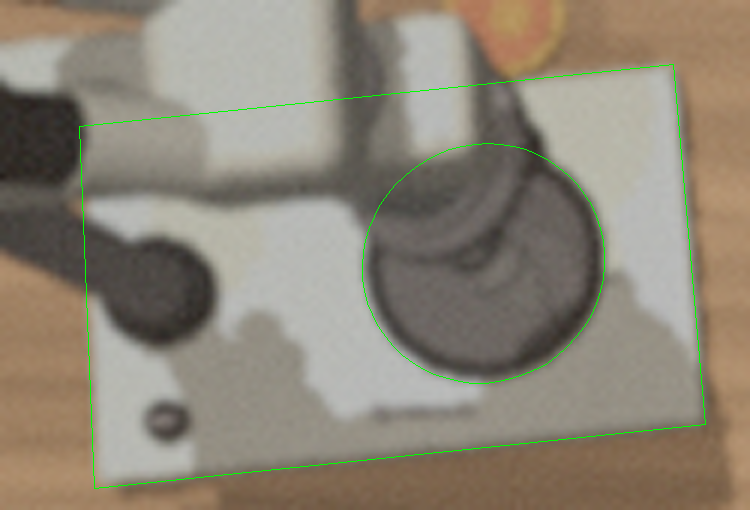

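View pics/big.png

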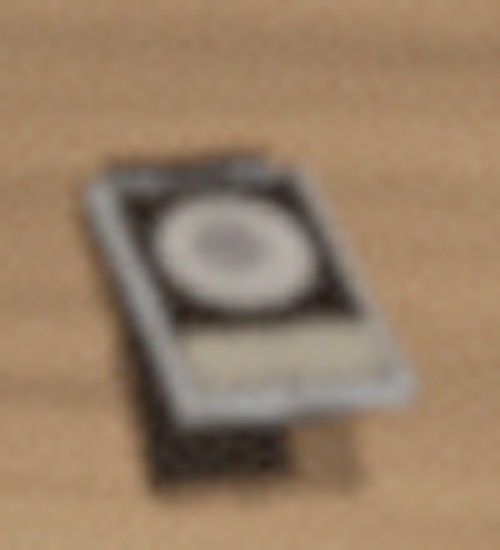

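View pics/bigs.png

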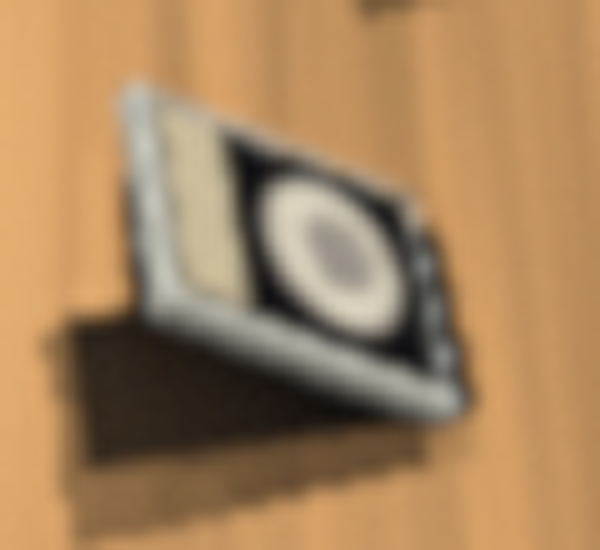

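```bash
python3 - <<'E'
from h import *
np.set_printoptions(precision=4,suppress=True)
t=load("top0");s=load("side0");pt=ptsmap(t)
T=lambda x,y:((x+.5)/10-.5+370,(y+.5)/10-.5+190)
S=lambda x,y:((x+.5)/10-.5+225,(y+.5)/10-.5+315)
ct=ray(t,T(235,252),.0387);cs=ray(s,S(335,257),.0387);print("coin",ct,cs)
A=ray(t,T(180,422),.0663);B=ray(t,T(413,400),.0663);print("label back corners",A,B,np.linalg.norm(A-B),np.degrees(np.arctan2(*(A-B)[[1,0]])))
C=ray(t,T(92,188),.018);D=ray(t,T(290,165),.018);print("coin end",C,D,np.linalg.norm(C-D))
# side label-end face corners
A=ray(s,S(135,85),.0724);B=ray(s,S(150,312),.0724);print("side label face",A,B,np.linalg.norm(A-B),np.degrees(np.arctan2(*(A-B)[[1,0]])))
B2=ray(s,S(462,405),.018);print("side coin-end near corner",B2)
# depth points plane fit on slab
x,y=T(240,300)
m=np.zeros(pt.shape[:2],np.uint8);poly=np.array([T(130,190),T(275,180),T(385,380),T(200,400)]).round().astype(np.int32);cv2.fillPoly(m,[poly],1)
P=pt[m>0];c=P.mean(0);n=np.linalg.svd(P-c)[2][2];n*=np.sign(n[2]);print("plane",c,n,"tilt",np.degrees(np.arccos(n[2])),"yaw",np.degrees(np.arctan2(n[1],n[0])))
E
```

```text
coin [ 0.5204 -0.3945  0.0387] [ 0.5206 -0.3958  0.0387]
label back corners [ 0.4732 -0.3695  0.0663] [ 0.4802 -0.429   0.0663] 0.05997746551793755 96.67637940101673
coin end [ 0.5393 -0.3636  0.018 ] [ 0.5467 -0.4172  0.018 ] 0.05416432559831194
side label face [ 0.4768 -0.3722  0.0724] [ 0.4788 -0.4328  0.0724] 0.06067247646511735 91.90479477410335
side coin-end near corner [ 0.5477 -0.4215  0.018 ]
plane [ 0.5079 -0.3947  0.0488] [0.6381 0.0698 0.7668] tilt 39.930231275876885 yaw 6.238933798153977
```

```bash
cat > mv.py <<'E'
import sys,numpy as np
from workcell import bot
s=bot.read_state();R=s["tool_rot"];p=s["position"]
def share(x,y,z,yaw=None):
    d=R.T@(np.array([x,y,z])-p);cy=np.degrees(np.arctan2(R[1,0],R[0,0]))
    sp=0 if yaw is None else -((yaw-cy+180)%360-180)/120
    return np.round(np.append(d/.6,sp),4)
if __name__=="__main__":
    print("t",s["t"],"p",p.round(4),"yaw",np.degrees(np.arctan2(R[1,0],R[0,0])).round(2),"w",round(s["width"],4),"F",s["wrist_force"].round(2),"q",s["joint_pos"].round(2))
    a=[float(x) for x in sys.argv[1:]]
    print(share(*a))
E
python3 mv.py .476 -.3997 .13 6
```

```text
t 0.1 p [ 0.1323 -0.5077  0.2556] yaw 14.6 w 0.0853 F [ 0.66 -0.46  0.42] q [-1.32  0.13 -0.04  1.41  0.    1.57]
[ 0.5998 -0.0295  0.2094  0.0717]
```

servo_tool(rows=[{"tx": 0.06, "ty": -0.003, "tz": 0.02, "spin": 0.01}, {"tx": 0.12, "ty": -0.006, "tz": 0.04, "spin": 0.02}, {"tx": 0.18, "ty": -0.009, "tz": 0.06, "spin": 0.03}, {"tx": 0.24, "ty": -0.012, "tz": 0.08, "spin": 0.04}, {"tx": 0.3, "ty": -0.015, "tz": 0.105, "spin": 0.05}, {"tx": 0.36, "ty": -0.018, "tz": 0.13, "spin": 0.06}, {"tx": 0.42, "ty": -0.021, "tz": 0.15, "spin": 0.0717}, {"tx": 0.48, "ty": -0.024, "tz": 0.17, "spin": 0.0717}, {"tx": 0.54, "ty": -0.027, "tz": 0.19, "spin": 0.0717}, {"tx": 0.6, "ty": -0.0295, "tz": 0.2094, "spin": 0.0717}], claw=1)

```text
t: 0.93
position: [0.4776, -0.3991, 0.1295]
tool_rot: [[0.995, 0.105, -0.001], [0.105, -0.995, 0.001], [-0.001, -0.001, -1.0]]
wrist_force: [-0.6, -1.3, -0.2]
width: 0.0855
```

```bash
cat > shot.py <<'E'
import sys
from h import *
from workcell import bot
# shot.py tag  cam a b c e k ...
tag=sys.argv[1];a=sys.argv[2:]
for i in range(0,len(a),6):
    n=a[i];x0,y0,x1,y1,k=[int(v) for v in a[i+1:i+6]]
    d=bot.get_image(n);np.savez(n+tag+".npz",**d)
    im=d["pixels"][y0:y1,x0:x1,::-1];cv2.imwrite(f"pics/{n}{tag}.png",cv2.resize(im,None,fx=k,fy=k,interpolation=cv2.INTER_CUBIC))
E
python3 shot.py 1 side 190 240 330 370 5 top 340 130 460 260 5; python3 mv.py .476 -.3997 .09 6
```

```text
t 1.0333 p [ 0.4796 -0.3975  0.1272] yaw 6.29 w 0.0852 F [ 0.13 -1.18 -0.65] q [-0.69  0.34 -0.05  1.18  0.    2.34]
[-0.0062  0.0033  0.062   0.0024]
```

View pics/side1.png

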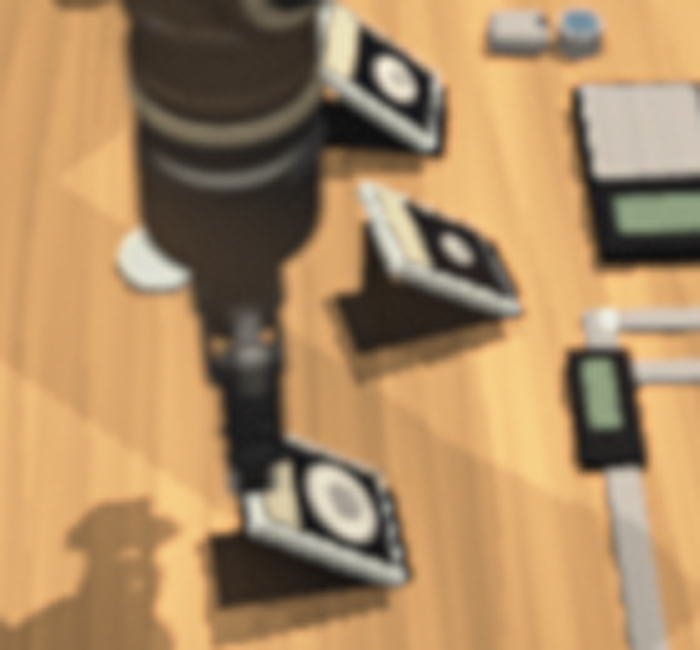

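View pics/top1.png

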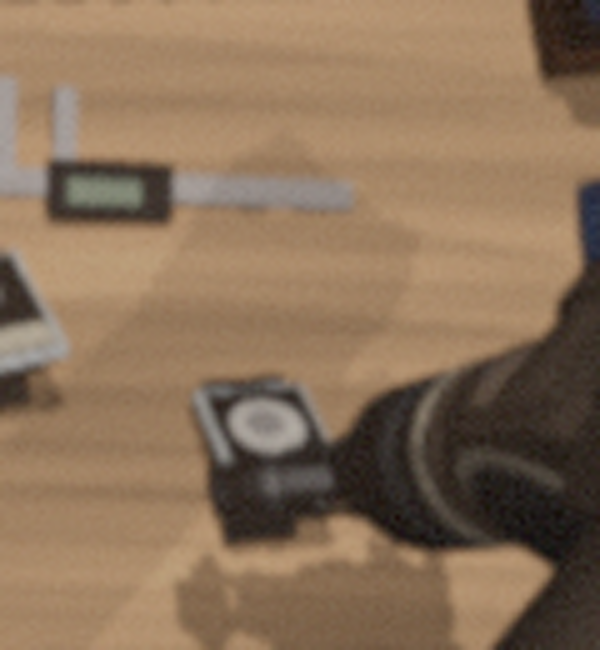

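```bash
python3 - <<'E'
from h import *
np.set_printoptions(precision=4,suppress=True)
s=load("side1");ps=ptsmap(s)
p=np.array([.4785,-.398,.1285]) 
a=np.radians(6.2);X=np.array([np.cos(a),np.sin(a)]);Y=np.array([-X[1],X[0]])
for v in range(306,346,2):
    row=[]
    for u in range(230,250,3):
        q=ps[v,u]-p;row.append("%4d,%4d,%4d"%(q[:2]@X*1e3,q[:2]@Y*1e3,q[2]*1e3))
    print(v,row)
# wrist width
for v in range(240,306,6):
    q=ps[v,190:270]-p; m=q[:,2]>.03; 
    if m.any():print(v,"x",(q[m][:,:2]@X*1e3).min().round(),(q[m][:,:2]@X*1e3).max().round(),"z",q[m][:,2].mean().round(3),"y",(q[m][:,:2]@Y*1e3).min().round())
E
```

```text
306 ['  -6, 140,-128', ' -12, -28,  65', '  -7, -42,  79', '  -3, -53,  91', '   2, -53,  90', '  11, -31,  63', '  38, 133,-128']
308 ['  -7, 135,-129', ' -13, -31,  63', '  -6, -26,  55', '  -3, -56,  89', '   1, -61,  93', '   7, -60,  92', '  37, 129,-130']
310 ['  -8, 128,-128', ' -13, -33,  59', ' -10, -65,  95', '  -4, -64,  92', '   0, -66,  94', '   6, -65,  91', '  16, -36,  56']
312 ['  -8, 123,-130', ' -14, -38,  59', ' -10, -66,  90', '  -4, -66,  89', '   0, -67,  89', '   6, -68,  89', '  15, -38,  53']
314 ['  -9, 116,-129', ' -14, -40,  55', ' -11, -69,  89', '  -5, -68,  86', '   0, -68,  85', '   6, -70,  86', '  15, -40,  49']
316 [' -10, 109,-129', ' -14, -42,  51', ' -11, -68,  82', '  -5, -67,  79', '   0, -70,  81', '   5, -70,  81', '  33, 103,-130']
318 [' -11, 103,-129', '  -3, 104,-131', ' -11, -69,  77', '  -5, -66,  72', '   0, -70,  76', '   5, -70,  74', '  32,  95,-127']
320 [' -11,  95,-126', '  -4,  96,-128', ' -11, -71,  74', '  -5, -70,  71', '   0, -69,  68', '   5, -70,  69', '  31,  88,-127']
322 [' -12,  90,-128', '  -5,  92,-131', ' -11, -70,
[... 1181 characters left out ...]
29', '  -2, -15, -62', '   4, -17, -60', '  10, -15, -64', '  17, -13, -68']
342 [' -19,  33,-129', ' -11,  34,-133', '  -4,  34,-133', '  -1,  -9, -76', '   3, -23, -60', '   9, -22, -62', '  17, -17, -70']
344 [' -19,  30,-132', ' -12,  24,-126', '  -5,  24,-127', '  -2, -15, -75', '   2, -29, -58', '   9, -26, -63', '  16, -23, -69']
240 x -38.0 35.0 z 0.246 y -61.0
246 x -37.0 37.0 z 0.229 y -56.0
252 x -38.0 36.0 z 0.21 y -38.0
258 x -37.0 32.0 z 0.196 y -38.0
264 x -36.0 36.0 z 0.18 y -38.0
270 x -37.0 35.0 z 0.163 y -38.0
276 x -37.0 34.0 z 0.147 y -36.0
282 x -38.0 35.0 z 0.133 y -39.0
288 x -63.0 24.0 z 0.163 y -650.0
294 x -20.0 17.0 z 0.105 y -40.0
300 x -20.0 16.0 z 0.084 y -40.0
```

servo_tool(rows=[{"tz": 0.0, "tx": 0}, {"tz": 0.015}, {"tz": 0.03}, {"tz": 0.045}, {"tz": 0.06}, {"tz": 0.07}, {"tz": 0.0792}, {"tz": 0.0792}, {"tz": 0.0792}, {"tz": 0.0792}])

```text
invalid input at $.rows[0]: expected keys tx, ty, tz, spin
```

servo_tool(rows=[{"tx": 0, "ty": 0, "tz": 0.012, "spin": 0}, {"tx": 0, "ty": 0, "tz": 0.024, "spin": 0}, {"tx": 0, "ty": 0, "tz": 0.036, "spin": 0}, {"tx": 0, "ty": 0, "tz": 0.048, "spin": 0}, {"tx": 0, "ty": 0, "tz": 0.06, "spin": 0}, {"tx": 0, "ty": 0, "tz": 0.07, "spin": 0}, {"tx": 0, "ty": 0, "tz": 0.0792, "spin": 0}, {"tx": 0, "ty": 0, "tz": 0.0792, "spin": 0}, {"tx": 0, "ty": 0, "tz": 0.0792, "spin": 0}, {"tx": 0, "ty": 0, "tz": 0.0792, "spin": 0}])

```text
t: 1.87
position: [0.4763, -0.4003, 0.0835]
tool_rot: [[0.995, 0.104, 0.0], [0.104, -0.995, -0.0], [0.0, 0.0, -1.0]]
wrist_force: [-0.1, 1.1, 0.1]
width: 0.0854
```

```bash
python3 shot.py 2 side 210 290 310 370 7 top 350 150 450 250 6; python3 mv.py .476 -.3997 .0825 6
```

```text
t 1.9667 p [ 0.4765 -0.4004  0.0836] yaw 6.0 w 0.0855 F [0.24 0.72 0.37] q [-0.7   0.36 -0.13  1.09 -0.    2.34]
[-0.0007 -0.0012  0.0019 -0.    ]
```

View pics/side2.png

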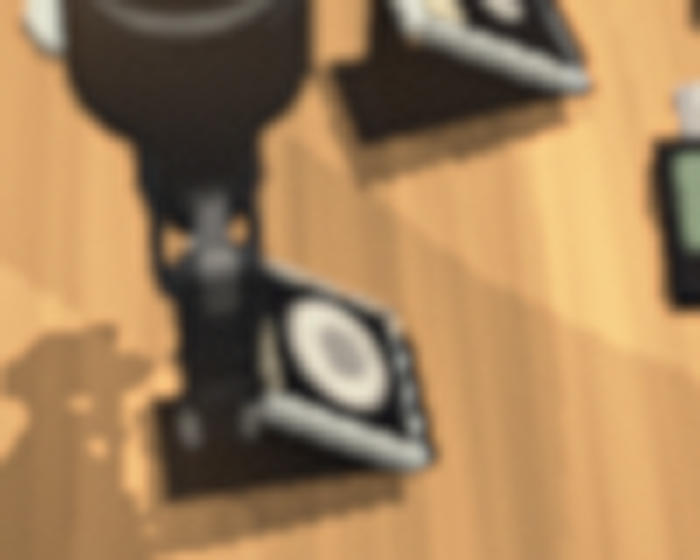

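View pics/top2.png

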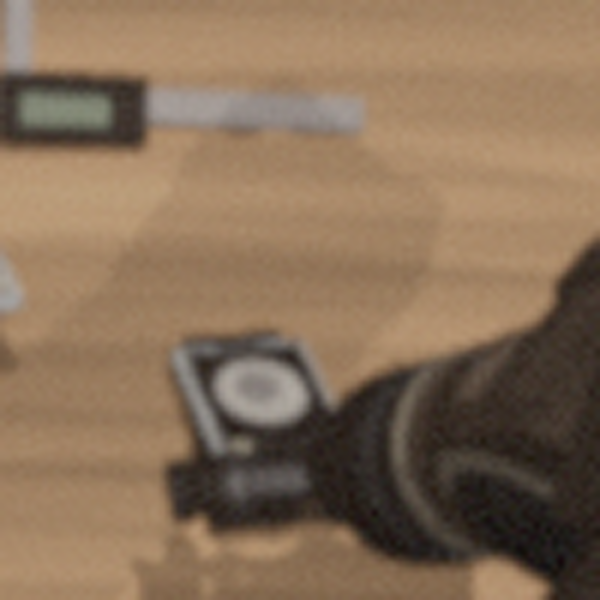

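servo_tool(rows=[{"tx": 0, "ty": 0, "tz": 0, "spin": 0}, {"tx": 0, "ty": 0, "tz": 0, "spin": 0}, {"tx": 0, "ty": 0, "tz": 0, "spin": 0}, {"tx": 0, "ty": 0, "tz": 0, "spin": 0}, {"tx": 0, "ty": 0, "tz": 0, "spin": 0}, {"tx": 0, "ty": 0, "tz": 0, "spin": 0}, {"tx": 0, "ty": 0, "tz": 0, "spin": 0}, {"tx": 0, "ty": 0, "tz": 0, "spin": 0}, {"tx": 0, "ty": 0, "tz": 0, "spin": 0}, {"tx": 0, "ty": 0, "tz": 0, "spin": 0}], claw=-1)

```text
t: 2.8
position: [0.4764, -0.4002, 0.0842]
tool_rot: [[0.995, 0.105, 0.001], [0.105, -0.995, -0.001], [0.001, 0.001, -1.0]]
wrist_force: [-1.7, 0.3, 4.1]
width: 0.0566
```

servo_tool(rows=[{"tx": 0, "ty": 0, "tz": -0.004, "spin": 0}, {"tx": 0, "ty": 0, "tz": -0.01, "spin": 0}, {"tx": 0, "ty": 0, "tz": -0.018, "spin": 0}, {"tx": 0, "ty": 0, "tz": -0.028, "spin": 0}, {"tx": 0, "ty": 0, "tz": -0.04, "spin": 0}, {"tx": 0, "ty": 0, "tz": -0.055, "spin": 0}, {"tx": 0, "ty": 0, "tz": -0.07, "spin": 0}, {"tx": 0, "ty": 0, "tz": -0.08, "spin": 0}, {"tx": 0, "ty": 0, "tz": -0.08, "spin": 0}, {"tx": 0, "ty": 0, "tz": -0.08, "spin": 0}])

```text
t: 3.63
position: [0.4765, -0.4004, 0.1318]
tool_rot: [[0.995, 0.104, 0.001], [0.104, -0.995, -0.001], [0.001, 0.001, -1.0]]
wrist_force: [-0.3, -0.7, -1.8]
width: 0.0568
```

```bash
python3 shot.py 3 side 210 280 310 370 7 top 350 150 450 250 6; python3 mv.py .476 -.3997 .0825 6
```

```text
t 3.7333 p [ 0.4761 -0.4     0.1308] yaw 6.0 w 0.0568 F [ 0.16 -0.03 -1.25] q [-0.7   0.33 -0.05  1.19  0.    2.34]
[-0.0001 -0.0005  0.0805 -0.    ]
```

View pics/side3.png

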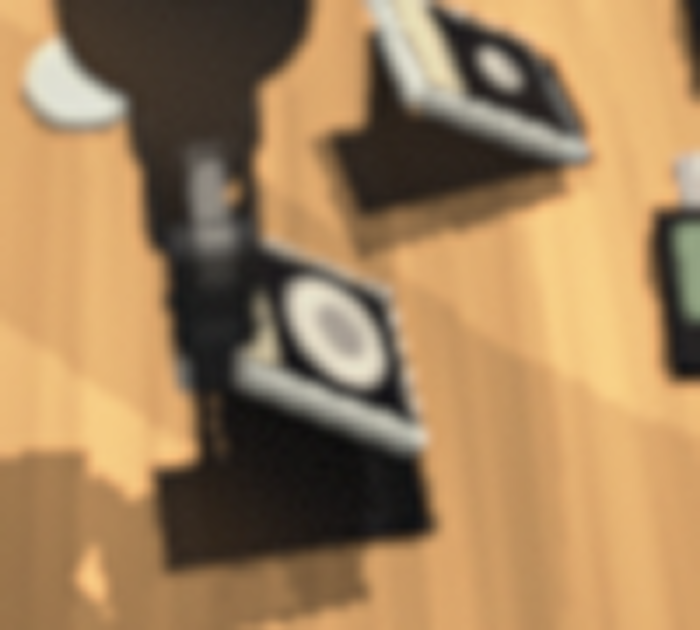

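View pics/top3.png

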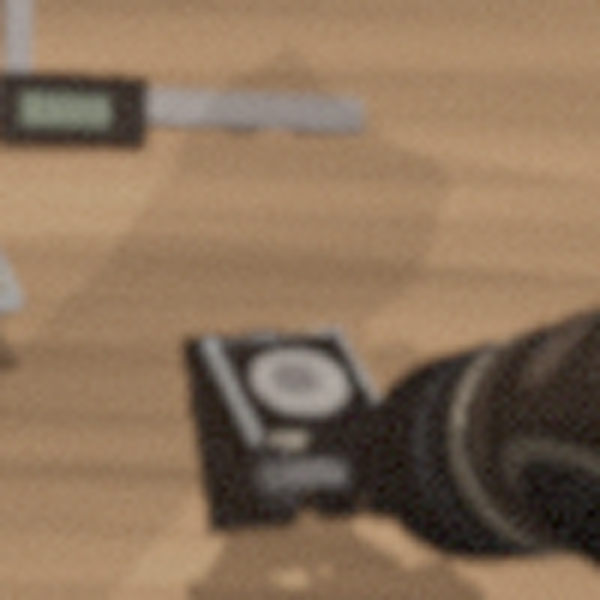

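```bash
python3 - <<'E'
from h import *
np.set_printoptions(precision=4,suppress=True)
s=load("side3");ps=ptsmap(s)
p=np.array([.4761,-.4000,.1308]) 
a=np.radians(6.);X=np.array([np.cos(a),np.sin(a)]);Y=np.array([-X[1],X[0]])
for v in range(318,350,2):
    row=[]
    for u in range(232,274,3):
        q=ps[v,u]-p;row.append("%4d,%4d,%4d"%(q[:2]@X*1e3,q[:2]@Y*1e3,q[2]*1e3))
    print(v,row)
t=load("top3");pt=ptsmap(t)
T=lambda x,y:((x+.5)/6-.5+350,(y+.5)/6-.5+150)
m=np.zeros(pt.shape[:2],np.uint8);cv2.fillPoly(m,[np.array([T(215,345),T(330,340),T(365,400),T(270,420)]).round().astype(np.int32)],1)
P=pt[m>0];c=P.mean(0);n=np.linalg.svd(P-c)[2][2];n*=np.sign(n[2]);print("plane",c,n,np.degrees(np.arccos(n[2])),np.degrees(np.arctan2(n[1],n[0])),((P-c)@n).std())
cc=T(297,382)
for z in(.085,.087,.09): print(ray(t,cc,z))
u,v=[int(round(w)) for w in cc];print("depth coin",pt[v,u])
S=lambda x,y:((x+.5)/7-.5+210,(y+.5)/7-.5+280)
for z in(.085,.087,.09): print("s",ray(s,S(337,335),z))
E
```

```text
318 ['  -3, 108,-135', ' -10, -68,  76', '  -4, -66,  72', '   0, -67,  73', '   6, -66,  70', '  22,  13, -28', '  29,  15, -31', '  36,  19, -38', '  44,  25, -46', '  62,  96,-134', '  69,  91,-130', '  76,  91,-131', '  84,  91,-133', '  91,  88,-131']
320 ['  -4,  99,-132', ' -10, -64,  65', '  -4, -66,  66', '   1, -65,  64', '   6, -65,  63', '  21,   4, -23', '  28,  10, -32', '  35,  14, -39', '  43,  20, -47', '  50,  23, -52', '  58,  30, -62', '  75,  85,-131', '  83,  84,-132', '  90,  81,-130']
322 ['  -5,  92,-132', ' -10, -65,  61', '  -4, -65,  59', '   1, -63,  56', '   6, -63,  55', '  20,   0, -25', '  28,   6, -34', '  34,   7, -36', '  42,  11, -42', '  49,  15, -49', '  57,  20, -56', '  65,  26, -65', '  82,  78,-132', '  89,  75,-130']
324 ['  -5,  88,-134', ' -10, -64,  54', '  -4, -63,  50', '   1, -63,  49', '   6, -63,  48', '  19,  -6, -22', '  26,   0, -31', '  33,   1, -35', '  41,   6, -43', '  48,   6, -45', '  56,  15, -57', '  63,  17, -62', '  81,  72,-132', '  88,  69,-130']
326 ['  -6,  80,-131', ' -10, -63,  46', '  -4, -54,  33', '   1, -57,  
[... 2626 characters left out ...]
', '  31, -12, -93', '  38,  -8,-100', '  45,  -7,-104', '  53,  -2,-112', '  61,   4,-122', '  67,  -1,-117', '  76,   7,-131']
348 [' -14,  12,-125', '  -7,  12,-125', '   0,  11,-126', '   3, -18, -86', '  13,   9,-126', '  20,  10,-129', '  26,   6,-125', '  30, -19, -91', '  37, -17, -95', '  44, -12,-103', '  52,  -8,-111', '  60,  -1,-123', '  66,  -7,-115', '  75,   3,-133']
plane [ 0.5218 -0.3902  0.0898] [ 0.966  -0.1789  0.1867] 79.24054193363315 -10.491416985839498 0.00902658138881839
[ 0.5195 -0.3941  0.085 ]
[ 0.5193 -0.3934  0.087 ]
[ 0.5189 -0.3924  0.09  ]
depth coin [ 0.5206 -0.3953  0.0812]
s [ 0.5199 -0.397   0.085 ]
s [ 0.5198 -0.3986  0.087 ]
s [ 0.5197 -0.4009  0.09  ]
```

```bash
python3 - <<'E'
from h import *
np.set_printoptions(precision=1,suppress=True)
s=load("side3")
p=np.array([.4761,-.4000,.1308]);a=np.radians(6.);X=np.array([np.cos(a),np.sin(a),0]);Y=np.array([-X[1],X[0],0])
S=lambda x,y:((x+.5)/7-.5+210,(y+.5)/7-.5+280)
def onY(uv,yy):
    P=s["pose"];r=P[:3,:3]@np.linalg.solve(s["K"],[*uv,1]);o=P[:3,3]-p
    k=(yy-o@Y)/(r@Y);q=o+k*r;return np.array([q@X,q@Y,q[2]])*1e3
for n,xy in dict(sliver=(182,375),slivtop=(178,345),slivbot=(185,390),rimstart=(240,370),rimend=(420,445),ftipL=(185,385),ftipmid=(210,390)).items():
    print(n,onY(S(*xy),-.030),onY(S(*xy),-.044),onY(S(*xy),.03))
im=s["pixels"][315:345,225:275,::-1];cv2.imwrite("pics/z3.png",cv2.resize(im,None,fx=15,fy=15,interpolation=cv2.INTER_NEAREST))
E
```

```text
sliver [ -7.8 -30.  -18.4] [ -8.9 -44.   -0.3] [ -2.9  30.  -95.6]
slivtop [ -8.6 -30.   -4.3] [ -9.7 -44.   13.4] [ -3.8  30.  -80.2]
slivbot [ -7.1 -30.  -25.6] [ -8.3 -44.   -7.4] [  -2.2   30.  -103.6]
rimstart [  9.8 -30.  -19.7] [  8.2 -44.   -1.7] [ 16.3  30.  -97.1]
rimend [ 65.5 -30.  -68. ] [ 62.7 -44.  -48.8] [  77.5   30.  -150.1]
ftipL [ -7.  -30.  -23.2] [ -8.2 -44.   -5.1] [  -2.1   30.  -101. ]
ftipmid [  0.5 -30.  -27.2] [ -0.9 -44.   -9. ] [   6.1   30.  -105.3]
```

View pics/z3.png

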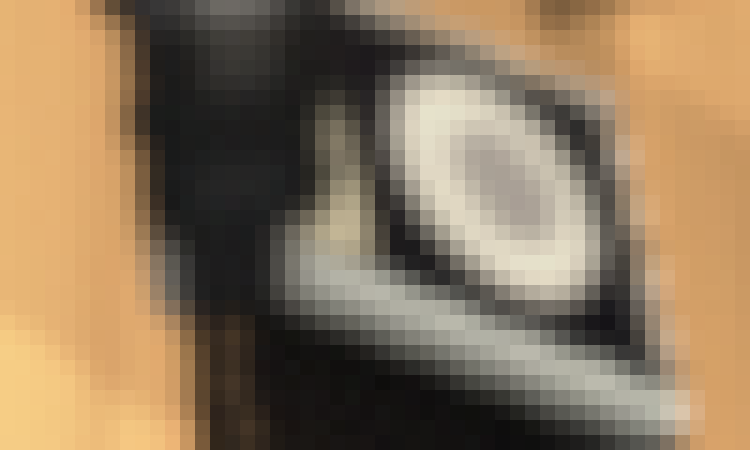

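servo_tool(rows=[{"tx": 0, "ty": 0, "tz": -0.03, "spin": 0}, {"tx": 0, "ty": 0, "tz": -0.07, "spin": 0}, {"tx": -0.03, "ty": 0, "tz": -0.08, "spin": 0}, {"tx": -0.08, "ty": 0, "tz": -0.08, "spin": 0}, {"tx": -0.13, "ty": 0, "tz": -0.08, "spin": 0}, {"tx": -0.18, "ty": 0, "tz": -0.07, "spin": 0}, {"tx": -0.22, "ty": 0, "tz": -0.04, "spin": 0}, {"tx": -0.25, "ty": 0, "tz": 0.0, "spin": 0}, {"tx": -0.25, "ty": 0, "tz": 0.04, "spin": 0}, {"tx": -0.25, "ty": 0, "tz": 0.06, "spin": 0}])

```text
t: 4.57
position: [0.324, -0.4145, 0.092]
tool_rot: [[0.995, 0.102, -0.003], [0.102, -0.995, 0.003], [-0.002, -0.003, -1.0]]
wrist_force: [-0.0, 0.7, -1.2]
width: 0.0567
```

```bash
python3 shot.py 4 side 120 280 260 384 5 ; python3 mv.py .476 -.3997 .0825 6
```

```text
t 4.6167 p [ 0.324  -0.4138  0.0904] yaw 5.91 w 0.057 F [-0.74 -0.21 -2.67] q [-0.91  0.18 -0.34  1.05 -0.    2.13]
[ 0.2544  0.0028  0.0123 -0.0008]
```

View pics/side4.png

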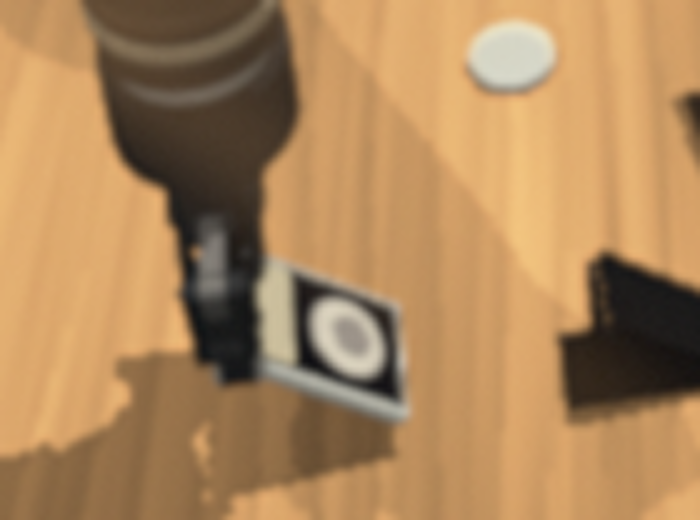

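servo_tool(rows=[{"tx": 0, "ty": 0, "tz": 0.015, "spin": 0}, {"tx": 0, "ty": 0, "tz": 0.027, "spin": 0}, {"tx": 0, "ty": 0, "tz": 0.034, "spin": 0}, {"tx": -0.004, "ty": 0, "tz": 0.04, "spin": 0}, {"tx": -0.0085, "ty": 0, "tz": 0.046, "spin": 0}, {"tx": -0.013, "ty": 0, "tz": 0.0525, "spin": 0}, {"tx": -0.016, "ty": 0, "tz": 0.059, "spin": 0}, {"tx": -0.019, "ty": 0, "tz": 0.066, "spin": 0}, {"tx": -0.0225, "ty": 0, "tz": 0.073, "spin": 0}, {"tx": -0.0225, "ty": 0, "tz": 0.073, "spin": 0}])

```text
t: 5.45
position: [0.3131, -0.4178, 0.0513]
tool_rot: [[0.995, 0.103, -0.0], [0.103, -0.995, -0.001], [-0.001, 0.001, -1.0]]
wrist_force: [-2.8, -1.5, 6.5]
width: 0.0571
```

```bash
python3 shot.py 5 side 120 280 260 384 5 ; python3 mv.py .476 -.3997 .0825 6
```

```text
t 5.5 p [ 0.3132 -0.4178  0.0517] yaw 5.95 w 0.0568 F [-4.03 -1.03  4.94] q [-0.93  0.2  -0.41  0.96 -0.    2.11]
[ 0.2729 -0.0019 -0.0515 -0.0004]
```

View pics/side5.png

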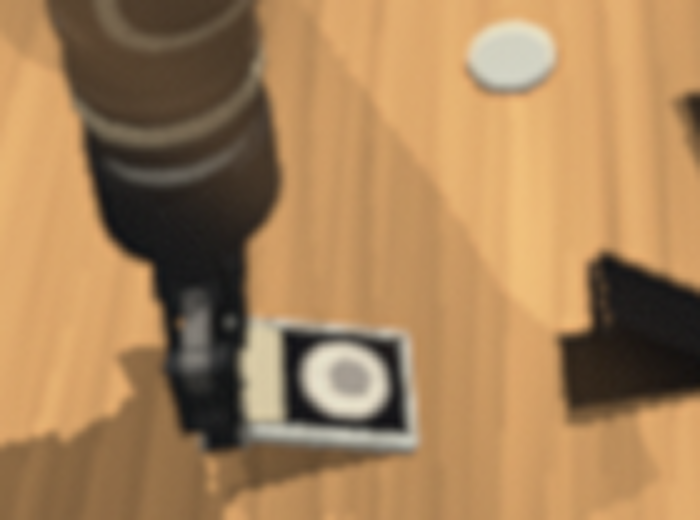

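servo_tool(rows=[{"tx": -0.0015, "ty": 0, "tz": 0.006, "spin": 0}, {"tx": -0.003, "ty": 0, "tz": 0.012, "spin": 0}, {"tx": -0.004, "ty": 0, "tz": 0.018, "spin": 0}, {"tx": -0.005, "ty": 0, "tz": 0.024, "spin": 0}, {"tx": -0.006, "ty": 0, "tz": 0.029, "spin": 0}, {"tx": -0.007, "ty": 0, "tz": 0.033, "spin": 0}, {"tx": -0.008, "ty": 0, "tz": 0.036, "spin": 0}, {"tx": -0.008, "ty": 0, "tz": 0.039, "spin": 0}, {"tx": -0.008, "ty": 0, "tz": 0.039, "spin": 0}, {"tx": -0.008, "ty": 0, "tz": 0.039, "spin": 0}])

```text
t: 6.33
position: [0.3089, -0.4177, 0.0279]
tool_rot: [[0.995, 0.105, 0.0], [0.105, -0.995, 0.0], [0.0, -0.0, -1.0]]
wrist_force: [-1.2, 0.1, 3.4]
width: 0.0572
```

```bash
python3 shot.py 6 side 140 310 240 384 7 top 380 210 500 300 6 ; python3 mv.py .476 -.3997 .0825 6
```

```text
t 6.4333 p [ 0.3089 -0.4177  0.028 ] yaw 6.0 w 0.0566 F [-1.76 -0.21  3.12] q [-0.93  0.22 -0.45  0.91  0.    2.1 ]
[ 0.2801 -0.0008 -0.0908  0.    ]
```

View pics/side6.png

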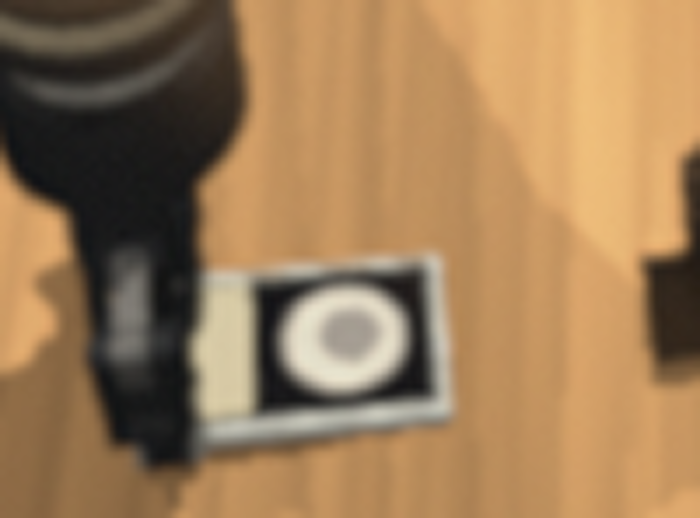

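View pics/top6.png

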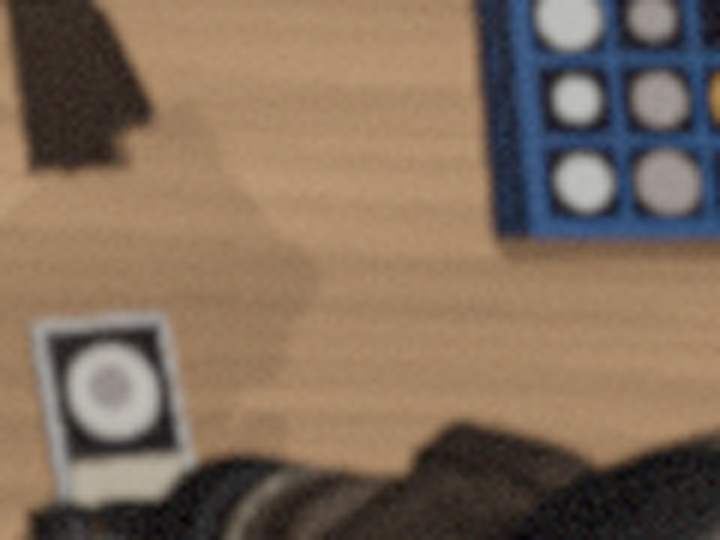

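```bash
cat > tilt.py <<'E'
import sys
from h import *
np.set_printoptions(precision=4,suppress=True)
def tilt(tag,k,off,poly,cam="side"):
    s=load(cam+tag);ps=ptsmap(s);m=np.zeros(ps.shape[:2],np.uint8)
    cv2.fillPoly(m,[np.array([((x+.5)/k-.5+off[0],(y+.5)/k-.5+off[1]) for x,y in poly]).round().astype(np.int32)],1)
    P=ps[m>0];A=np.c_[P[:,:2]-P[:,:2].mean(0),np.ones(len(P))];c,_,_,_=np.linalg.lstsq(A,P[:,2],rcond=None)
    print("slopes deg",np.degrees(c[:2]),"mean z",c[2],"at",P.mean(0),"rms",(A@c-P[:,2]).std(),len(P))
E
python3 -c "
from tilt import *
tilt('6',7,(140,310),[(210,290),(425,270),(435,395),(220,420)])
tilt('6',6,(380,210),[(50,330),(150,325),(175,455),(75,480)],'top')
s=load('side6')
f=lambda x,y:((x+.5)/7-.5+140,(y+.5)/7-.5+310)
print('coin',ray(s,f(344,335),.009),'coin end corners',ray(s,f(437,262),.008),ray(s,f(450,405),.008))
t=load('top6');f=lambda x,y:((x+.5)/6-.5+380,(y+.5)/6-.5+210)
print('coin',ray(t,f(112,390),.009),'corners',ray(t,f(35,322),.008),ray(t,f(165,315),.008))
"
```

```text
slopes deg [  6.0091 -68.4544] mean z 0.013293985314962386 at [ 0.357  -0.4163  0.0133] rms 0.01901172453107248 618
slopes deg [  3.3908 101.5275] mean z 0.013684479247188271 at [ 0.3603 -0.4106  0.0137] rms 0.03159043902572636 444
coin [ 0.363  -0.4102  0.009 ] coin end corners [ 0.3916 -0.3834  0.008 ] [ 0.398  -0.4371  0.008 ]
coin [ 0.364  -0.4123  0.009 ] corners [ 0.3928 -0.3797  0.008 ] [ 0.3973 -0.4374  0.008 ]
```

```bash
cat > tilt.py <<'E'
from h import *
np.set_printoptions(precision=4,suppress=True)
def tilt(tag,k,off,poly,cam="side"):
    s=load(cam+tag);ps=ptsmap(s);m=np.zeros(ps.shape[:2],np.uint8)
    cv2.fillPoly(m,[np.array([((x+.5)/k-.5+off[0],(y+.5)/k-.5+off[1]) for x,y in poly]).round().astype(np.int32)],1)
    P=ps[m>0]
    for _ in range(4):
        o=P[:,:2].mean(0);A=np.c_[P[:,:2]-o,np.ones(len(P))];c=np.linalg.lstsq(A,P[:,2],rcond=None)[0];r=P[:,2]-A@c
        P=P[np.abs(r-np.median(r))<2.5*1.48*np.median(np.abs(r-np.median(r)))+1e-4]
    print("slopes deg",np.degrees(np.arctan(c[:2])),"mean z",c[2],"at",P.mean(0),"rms",r.std(),len(P))
E
python3 -c "
from tilt import *
tilt('6',7,(140,310),[(225,300),(415,280),(425,380),(225,400)])
tilt('6',6,(380,210),[(50,335),(145,332),(165,435),(70,460)],'top')
"; python3 mv.py .476 -.3997 .0825 6
```

```text
slopes deg [-4.3507 -1.444 ] mean z 0.010447190009763435 at [ 0.3564 -0.4131  0.0104] rms 0.0015149109530291 440
slopes deg [-5.4376 -1.4678] mean z 0.010951455267370194 at [ 0.364  -0.4089  0.011 ] rms 0.0019345004069045186 344
t 6.4333 p [ 0.3089 -0.4177  0.028 ] yaw 6.0 w 0.0566 F [-1.76 -0.21  3.12] q [-0.93  0.22 -0.45  0.91  0.    2.1 ]
[ 0.2801 -0.0008 -0.0908  0.    ]
```

servo_tool(rows=[{"tx": 0, "ty": 0, "tz": 0.002, "spin": 0}, {"tx": 0, "ty": 0, "tz": 0.004, "spin": 0}, {"tx": -0.0005, "ty": 0, "tz": 0.006, "spin": 0}, {"tx": -0.0005, "ty": 0, "tz": 0.008, "spin": 0}, {"tx": -0.0005, "ty": 0, "tz": 0.0095, "spin": 0}, {"tx": -0.0005, "ty": 0, "tz": 0.0095, "spin": 0}, {"tx": -0.0005, "ty": 0, "tz": 0.0095, "spin": 0}, {"tx": -0.0005, "ty": 0, "tz": 0.0095, "spin": 0}, {"tx": -0.0005, "ty": 0, "tz": 0.0095, "spin": 0}, {"tx": -0.0005, "ty": 0, "tz": 0.0095, "spin": 0}])

```text
t: 7.27
position: [0.3085, -0.4177, 0.0222]
tool_rot: [[0.995, 0.104, -0.0], [0.104, -0.995, 0.0], [-0.0, -0.0, -1.0]]
wrist_force: [-2.8, -0.1, 4.0]
width: 0.0572
```

```bash
python3 shot.py 7 side 140 310 240 384 7 top 380 210 500 300 6 ; python3 mv.py .476 -.3997 .0825 6;python3 -c "
from tilt import *
tilt('7',7,(140,310),[(225,300),(415,280),(425,380),(225,400)])
tilt('7',6,(380,210),[(50,335),(145,332),(165,435),(70,460)],'top')
"
```

```text
t 7.3667 p [ 0.3085 -0.4176  0.0222] yaw 6.0 w 0.0567 F [-1.68  0.69  3.69] q [-0.93  0.22 -0.45  0.89  0.    2.1 ]
[ 0.2808 -0.0006 -0.1005 -0.    ]
slopes deg [-1.0437 -0.5753] mean z 0.007830003208733841 at [ 0.356  -0.4112  0.0078] rms 0.00158157379666253 440
slopes deg [-1.3271  0.2025] mean z 0.008815876703553719 at [ 0.3637 -0.4095  0.0088] rms 0.0018485855661746103 341
```

View pics/side7.png

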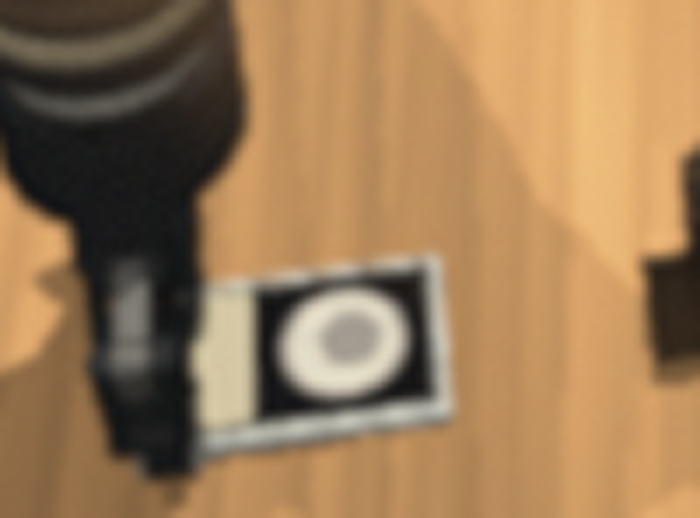

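servo_tool(rows=[{"tx": 0, "ty": 0, "tz": 0.001, "spin": 0}, {"tx": 0, "ty": 0, "tz": 0.002, "spin": 0}, {"tx": 0, "ty": 0, "tz": 0.003, "spin": 0}, {"tx": 0, "ty": 0, "tz": 0.0035, "spin": 0}, {"tx": 0, "ty": 0, "tz": 0.0035, "spin": 0}, {"tx": 0, "ty": 0, "tz": 0.0035, "spin": 0}, {"tx": 0, "ty": 0, "tz": 0.0035, "spin": 0}, {"tx": 0, "ty": 0, "tz": 0.0035, "spin": 0}, {"tx": 0, "ty": 0, "tz": 0.0035, "spin": 0}, {"tx": 0, "ty": 0, "tz": 0.0035, "spin": 0}])

```text
t: 8.2
position: [0.3087, -0.4179, 0.0208]
tool_rot: [[0.995, 0.104, 0.0], [0.104, -0.995, -0.0], [0.0, 0.001, -1.0]]
wrist_force: [-3.4, 2.0, 9.2]
width: 0.0568
```

```bash
python3 shot.py 8 side 140 310 240 384 7 top 380 210 500 300 6 ; python3 mv.py .476 -.3997 .0825 6;python3 -c "
from tilt import *
tilt('8',7,(140,310),[(225,300),(415,280),(425,380),(225,400)])
tilt('8',6,(380,210),[(50,335),(145,332),(165,435),(70,460)],'top')
"
```

```text
t 8.3 p [ 0.3087 -0.418   0.0208] yaw 5.99 w 0.0567 F [-3.76  1.1   9.86] q [-0.93  0.22 -0.46  0.89  0.    2.1 ]
[ 2.806e-01 -1.100e-03 -1.027e-01 -1.000e-04]
slopes deg [ 0.0826 -0.9857] mean z 0.0072452932687616005 at [ 0.3556 -0.4107  0.0072] rms 0.001693470482523896 436
slopes deg [0.1036 0.3881] mean z 0.00833439582909139 at [ 0.3637 -0.4098  0.0083] rms 0.002034465102802225 347
```

```bash
cat > mic.py <<'E'
from h import *
O=np.array([.597,.180,0]);yaw=np.radians(7.0)
MX=np.array([np.cos(yaw),np.sin(yaw),0]);MY=np.array([-MX[1],MX[0],0])
def W(x,y,z): return O+MX*x+MY*y+np.array([0,0,z])
ax=np.array([0,.309,.951]);e1=np.array([-1,0,0.]);e2=np.array([0,.951,-.309]) # clockwise from above: -x -> +y
C=np.array([0,-.0247,.218])
def tip(kind,j,L=None):
    off={"long":0,"mid":1,"short":2,"cap":3}[kind]*np.pi/2
    l={"long":.064,"mid":.045,"short":.032,"cap":0}[kind] if L is None else L
    a=j+off; r=e1*np.cos(a)+e2*np.sin(a)
    c,s_=np.cos(np.radians(18)),np.sin(np.radians(18))
    return C-.004*ax+.026*r+l*(s_*r-c*ax)
def tipW(*a): return W(*tip(*a))
E
python3 - <<'E'
from mic import *
np.set_printoptions(precision=4,suppress=True)
for j in(-.62,0,1.571): print(j,[(k,tip(k,j).round(4)) for k in("long","mid","short")])
s=load("side7")
import itertools
for j in(-.6,-.3,0.0):
    I=cv2.resize(s["pixels"][120:190,235:315,::-1],None,fx=8,fy=8,interpolation=cv2.INTER_CUBIC)
    for k,c in(("long",(0,0,255)),("mid",(0,255,0)),("short",(255,0,0))):
        a=(proj(s,tipW(k,j,0))-(235,120)+.5)*8;b=(proj(s,tipW(k,j))-(235,120)+.5)*8
        cv2.line(I,tuple(a.astype(int).tolist()),tuple(b.astype(int).tolist()),c,2)
    I=I[:,:260*2+120];cv2.imwrite(f"pics/obj{j}.png",I[:,::1])
E
python3 -c "
import cv2,numpy as np
I=[cv2.resize(cv2.imread(f'pics/obj{j}.png')[:, 100:420],None,fx=.8,fy=.8) for j in (-0.6,-0.3,0.0)]
cv2.imwrite('pics/objs.png',np.hstack(I))"
```

```text
-0.62 [('long', array([-0.0373, -0.07  ,  0.1645])), ('mid', array([-0.0232, -0.0083,  0.1635])), ('short', array([ 0.0292, -0.0155,  0.1788]))]
0 [('long', array([-0.0458, -0.0447,  0.1563])), ('mid', array([-0.    , -0.0012,  0.1612])), ('short', array([ 0.0359, -0.0353,  0.1853]))]
1.571 [('long', array([ 0.    , -0.0012,  0.1422])), ('mid', array([ 0.0399, -0.0392,  0.1735])), ('short', array([-0.    , -0.0695,  0.1963]))]
```

View pics/objs.png

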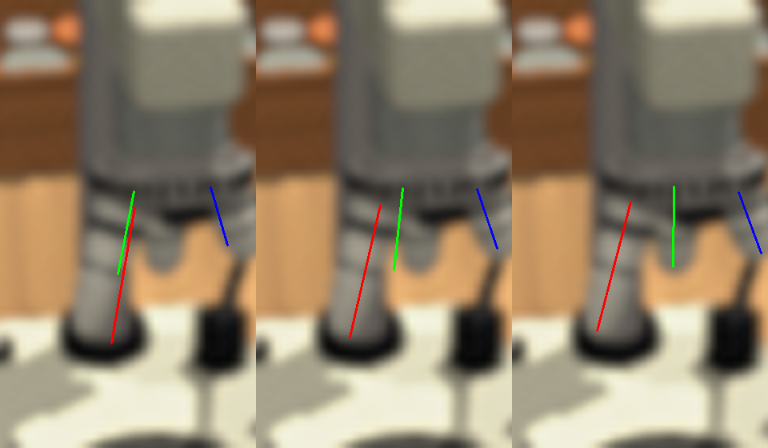

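```bash
python3 - <<'E'
from mic import *
np.set_printoptions(precision=3,suppress=True)
from workcell import bot
st=bot.read_state();p=st["position"];a=np.arctan2(p[1],p[0]);X=np.array([np.cos(a),np.sin(a)]);Y=np.array([-X[1],X[0]])
Q=np.vstack([ptsmap(load(n))[load(n)["range_z"]>0].reshape(-1,3) for n in("side8","top8")])
q=Q-p;r=np.c_[q[:,:2]@X,q[:,:2]@Y,q[:,2]]*1e3
r=r[(r[:,2]>20)&(abs(r[:,0])<130)&(abs(r[:,1])<130)]
for z in range(20,460,20):
    m=r[(r[:,2]>=z)&(r[:,2]<z+20)]
    if len(m)>5:print(z,len(m),"fwd",np.percentile(m[:,0],[1,99]),"lat",np.percentile(m[:,1],[1,99]))
t=np.hypot(*(W(-.09,0,0)[:2]));print("reach",t,"plane angle",np.degrees(np.arctan2(*W(-.09,0,0)[1::-1])))
E
```

```text
20 100 fwd [-56.041  57.855] lat [-39.998  39.175]
40 180 fwd [-58.153  61.5  ] lat [-41.511  39.886]
60 198 fwd [-62.673  63.198] lat [-43.312  42.632]
80 299 fwd [-61.563  62.709] lat [-40.243  39.049]
100 262 fwd [-37.647  38.558] lat [-36.908  36.822]
120 365 fwd [-38.154  38.534] lat [-37.066  37.301]
140 434 fwd [-37.449  37.524] lat [-36.595  37.388]
160 267 fwd [-36.91   37.689] lat [-36.55   36.901]
180 479 fwd [-38.366  38.88 ] lat [-37.381  38.067]
200 290 fwd [-37.059  36.955] lat [-35.497  36.056]
220 275 fwd [-21.707  44.144] lat [-38.321  39.014]
240 253 fwd [-52.535  52.812] lat [-40.835  40.95 ]
260 712 fwd [-52.847  52.88 ] lat [-43.563  44.194]
280 953 fwd [-52.588  52.53 ] lat [-42.535  43.131]
300 893 fwd [-44.444  44.982] lat [-40.657  41.693]
320 851 fwd [-42.784  43.37 ] lat [-37.844  39.122]
340 477 fwd [-39.563  43.015] lat [-34.964  30.44 ]
360 331 fwd [-21.151  36.301] lat [-46.958  47.476]
380 382 fwd [-53.253  46.225] lat [-56.681  57.438]
400 975 fwd [-73.885  50.369] lat [-57.737  58.581]
420 1502 fwd [-83.308  50.114] lat [-57.596  58.576]
440 2145 fwd [-87.112  43.186] lat [-54.351  56.722]
reach 0.5350714193622162 plane angle 18.415458980138876
```

```bash
python3 - <<'E'
from mic import *
np.set_printoptions(precision=3,suppress=True)
t=load("top0");s=load("side0");pt=ptsmap(t)
print("tube lid",ray(t,(232.5,255),.068), ray(s,(211.5,217),.068))
def inmic(P): q=P-O;return np.stack([q@MX,q@MY,P[...,2]],-1)
m=inmic(pt);mm=np.vstack([m.reshape(-1,3),inmic(ptsmap(s)).reshape(-1,3)])
for z0 in range(140,460,20):
    w=mm[(mm[:,2]>z0/1e3)&(mm[:,2]<z0/1e3+.02)&(abs(mm[:,0])<.1)&(mm[:,1]>-.1)&(mm[:,1]<.1)]
    if len(w)>4:print(z0,len(w),"x",np.percentile(w[:,0],[1,99])*1e3,"y",np.percentile(w[:,1],[1,99])*1e3)
print(W(-.095,0,0),W(-.2,0,0))
E
```

```text
tube lid [0.405 0.027 0.068] [0.406 0.025 0.068]
140 40 x [-48.709  85.523] y [-48.72   62.972]
160 142 x [-51.413  88.821] y [-52.462  89.529]
180 163 x [-47.66   40.705] y [-48.814  -6.259]
200 139 x [-42.532  40.405] y [-48.081   9.996]
220 415 x [-38.638  37.43 ] y [-63.97    9.294]
240 278 x [-27.712  23.554] y [-58.336  -6.77 ]
260 94 x [-26.822  19.876] y [-54.847   7.768]
280 217 x [-26.295  25.779] y [-59.679  28.526]
300 294 x [-26.114  24.799] y [-58.758  96.26 ]
320 571 x [-24.505  24.003] y [-53.772  95.26 ]
340 495 x [-41.77   37.012] y [-29.949  97.193]
360 427 x [-43.094  42.301] y [-29.614  27.09 ]
380 1829 x [-42.696  40.334] y [-24.88   41.249]
400 765 x [-43.012  41.675] y [27.631 83.99 ]
420 690 x [-45.044  44.207] y [48.925 80.542]
[0.503 0.168 0.   ] [0.398 0.156 0.   ]
```

servo_tool(rows=[{"tx": 0, "ty": 0, "tz": -0.01, "spin": 0}, {"tx": 0, "ty": 0, "tz": -0.03, "spin": 0}, {"tx": 0, "ty": 0, "tz": -0.07, "spin": 0}, {"tx": 0, "ty": -0.02, "tz": -0.12, "spin": 0}, {"tx": 0, "ty": -0.06, "tz": -0.16, "spin": 0}, {"tx": 0, "ty": -0.11, "tz": -0.19, "spin": 0}, {"tx": 0, "ty": -0.17, "tz": -0.2, "spin": 0}, {"tx": 0, "ty": -0.23, "tz": -0.2, "spin": 0}, {"tx": 0, "ty": -0.28, "tz": -0.2, "spin": 0}, {"tx": 0, "ty": -0.32, "tz": -0.2, "spin": 0}])

```text
t: 9.13
position: [0.2877, -0.2246, 0.1399]
tool_rot: [[0.994, 0.105, -0.0], [0.105, -0.994, 0.001], [-0.0, -0.001, -1.0]]
wrist_force: [0.2, 0.6, -0.7]
width: 0.0569
```

```bash
python3 shot.py 9 side 140 200 290 330 5 top 330 180 480 320 5 ; python3 mv.py .398 .156 .14 7
```

```text
t 9.2333 p [ 0.2874 -0.2238  0.1399] yaw 6.17 w 0.0566 F [ 0.06  0.5  -1.59] q [-0.66 -0.15 -0.57  1.15  0.    2.37]
[ 2.513e-01 -6.095e-01  6.000e-04 -6.900e-03]
```

View pics/side9.png

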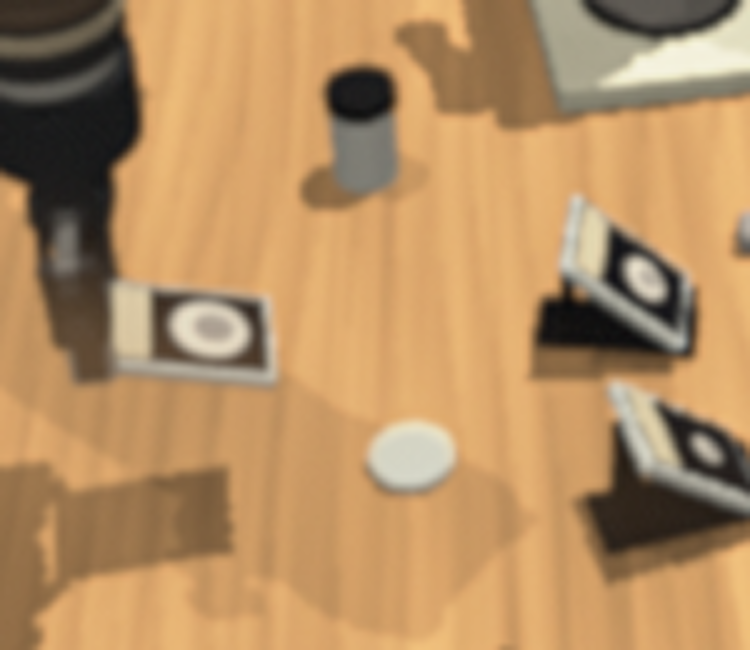

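```bash
python3 -c "
from tilt import *
tilt('9',5,(140,200),[(125,300),(260,310),(265,365),(125,360)])
"
```

```text
slopes deg [-16.7524  -2.1406] mean z 0.11399278751830244 at [ 0.3355 -0.2264  0.114 ] rms 0.0015031462000926156 346
```

View pics/top9.png

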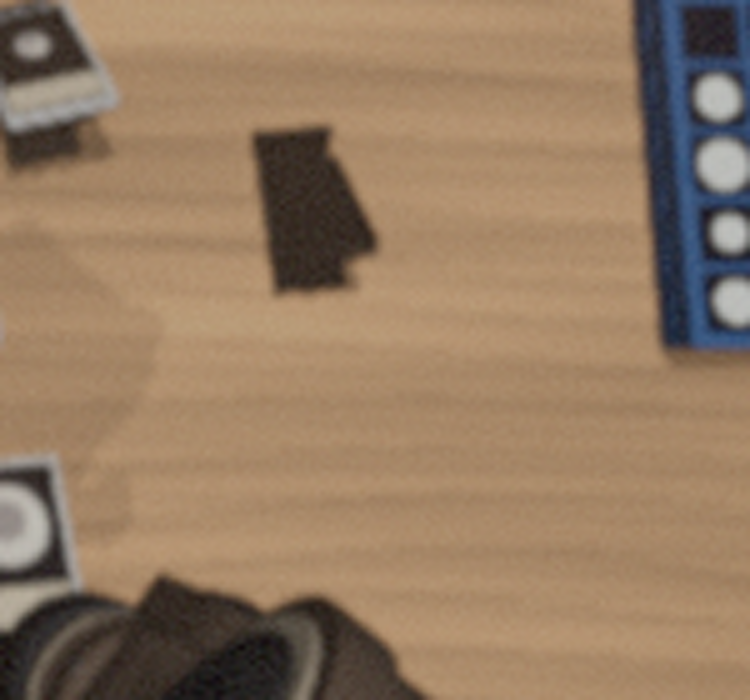

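servo_tool(rows=[{"tx": 0.005, "ty": -0.015, "tz": 0, "spin": 0}, {"tx": 0.015, "ty": -0.045, "tz": 0, "spin": 0}, {"tx": 0.03, "ty": -0.09, "tz": 0, "spin": 0}, {"tx": 0.05, "ty": -0.14, "tz": 0, "spin": 0}, {"tx": 0.07, "ty": -0.19, "tz": 0, "spin": 0}, {"tx": 0.09, "ty": -0.24, "tz": 0, "spin": 0}, {"tx": 0.11, "ty": -0.29, "tz": 0, "spin": 0}, {"tx": 0.13, "ty": -0.34, "tz": 0, "spin": 0}, {"tx": 0.15, "ty": -0.39, "tz": 0, "spin": -0.003}, {"tx": 0.17, "ty": -0.44, "tz": 0, "spin": -0.007}])

```text
t: 10.07
position: [0.3633, 0.0462, 0.1401]
tool_rot: [[0.992, 0.125, 0.0], [0.125, -0.992, 0.002], [0.0, -0.002, -1.0]]
wrist_force: [0.9, -1.4, -1.4]
width: 0.0571
```

servo_tool(rows=[{"tx": 0.017, "ty": -0.045, "tz": 0, "spin": 0}, {"tx": 0.034, "ty": -0.08, "tz": 0, "spin": 0}, {"tx": 0.05, "ty": -0.11, "tz": 0, "spin": 0}, {"tx": 0.06, "ty": -0.135, "tz": 0, "spin": 0}, {"tx": 0.07, "ty": -0.152, "tz": 0, "spin": 0}, {"tx": 0.076, "ty": -0.162, "tz": 0, "spin": 0}, {"tx": 0.08, "ty": -0.168, "tz": 0, "spin": 0}, {"tx": 0.081, "ty": -0.17, "tz": 0, "spin": 0}, {"tx": 0.081, "ty": -0.17, "tz": 0, "spin": 0}, {"tx": 0.081, "ty": -0.17, "tz": 0, "spin": 0}])

```text
t: 10.9
position: [0.4105, 0.0787, 0.1403]
tool_rot: [[0.986, 0.168, -0.006], [0.168, -0.985, 0.033], [-0.001, -0.033, -0.999]]
wrist_force: [-0.1, 0.1, -0.4]
width: 0.0569
```

```bash
python3 shot.py 10 side 170 120 310 240 5 top 130 140 270 260 5 ; python3 mv.py .398 .156 .14 7
```

```text
t 11.0 p [0.4104 0.0789 0.1403] yaw 9.69 w 0.0566 F [ 0.28  0.12 -1.62] q [ 0.17 -0.05 -0.48  1.14  0.03  3.14]
[ 0.0013 -0.1301  0.0049  0.0224]
```

View pics/side10.png

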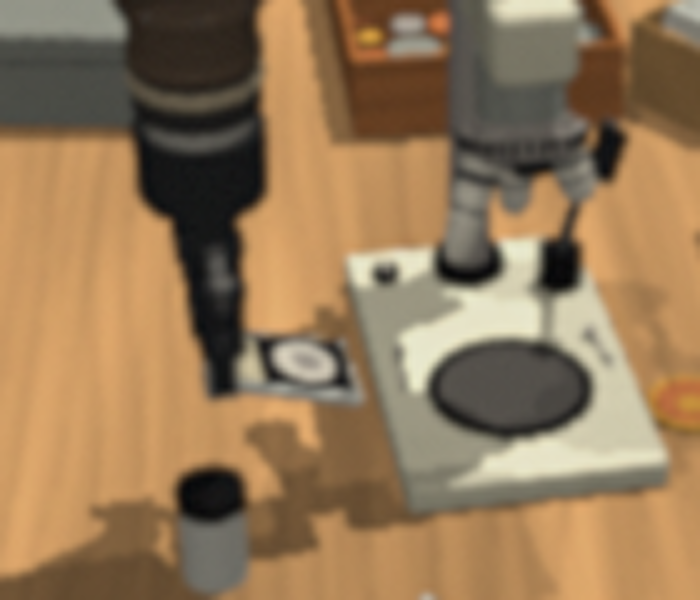

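View pics/top10.png

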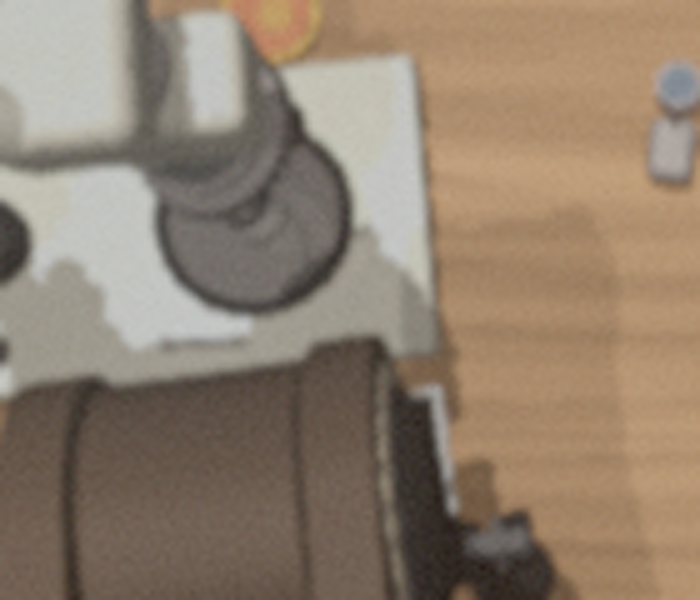

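servo_tool(rows=[{"tx": -0.02, "ty": 0.02, "tz": 0, "spin": 0}, {"tx": -0.03, "ty": 0.05, "tz": 0, "spin": 0}, {"tx": -0.05, "ty": 0.09, "tz": 0, "spin": 0}, {"tx": -0.06, "ty": 0.13, "tz": 0, "spin": 0}, {"tx": -0.08, "ty": 0.18, "tz": 0, "spin": 0}, {"tx": -0.09, "ty": 0.22, "tz": 0, "spin": 0}, {"tx": -0.1, "ty": 0.26, "tz": 0, "spin": 0}, {"tx": -0.1, "ty": 0.29, "tz": 0, "spin": 0}, {"tx": -0.1, "ty": 0.3, "tz": 0, "spin": 0}, {"tx": -0.1, "ty": 0.3, "tz": 0, "spin": 0}])

```text
t: 11.83
position: [0.3818, -0.1093, 0.1344]
tool_rot: [[0.986, 0.166, -0.006], [0.166, -0.986, 0.033], [-0.001, -0.033, -0.999]]
wrist_force: [0.3, 0.5, -0.9]
width: 0.057
```

```bash
python3 shot.py 11 side 140 150 310 270 4 top 200 200 340 320 5 ; python3 mv.py .34 -.10 .08 6; python3 -c "
from h import *
t=load('top0');print('capsule',ray(t,(321.5,246),.006))"
```

```text
t 11.9333 p [ 0.3816 -0.108   0.1343] yaw 9.69 w 0.0568 F [-0.52  0.23 -0.31] q [-0.3  -0.07 -0.51  1.15  0.03  2.68]
[-0.066  -0.0217  0.0913  0.0308]
capsule [ 0.43462212 -0.20967255  0.006     ]
```

View pics/side11.png

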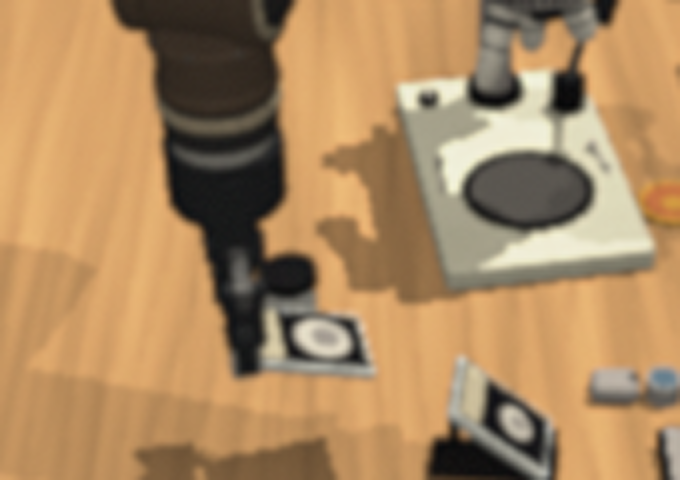

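servo_tool(rows=[{"tx": -0.02, "ty": 0, "tz": 0.01, "spin": 0}, {"tx": -0.04, "ty": 0, "tz": 0.03, "spin": 0}, {"tx": -0.06, "ty": 0, "tz": 0.05, "spin": 0}, {"tx": -0.06, "ty": 0, "tz": 0.075, "spin": 0}, {"tx": -0.06, "ty": 0, "tz": 0.095, "spin": 0}, {"tx": -0.06, "ty": 0, "tz": 0.11, "spin": 0}, {"tx": -0.061, "ty": 0, "tz": 0.12, "spin": 0}, {"tx": -0.062, "ty": 0, "tz": 0.13, "spin": 0}, {"tx": -0.063, "ty": 0, "tz": 0.14, "spin": 0}, {"tx": -0.064, "ty": 0, "tz": 0.148, "spin": 0}])

```text
t: 12.77
position: [0.3436, -0.1118, 0.0453]
tool_rot: [[0.986, 0.169, -0.006], [0.169, -0.985, 0.033], [-0.0, -0.033, -0.999]]
wrist_force: [-0.8, 0.1, -0.8]
width: 0.0567
```

```bash
python3 shot.py 12 side 140 200 260 300 6 ; python3 mv.py .346 -.11 .021
```

```text
t 12.8167 p [ 0.343  -0.1117  0.0446] yaw 9.73 w 0.0566 F [-0.92  0.61 -0.96] q [-0.34 -0.07 -0.73  0.94  0.03  2.63]
[ 0.0055 -0.0007  0.0393  0.    ]
```

View pics/side12.png

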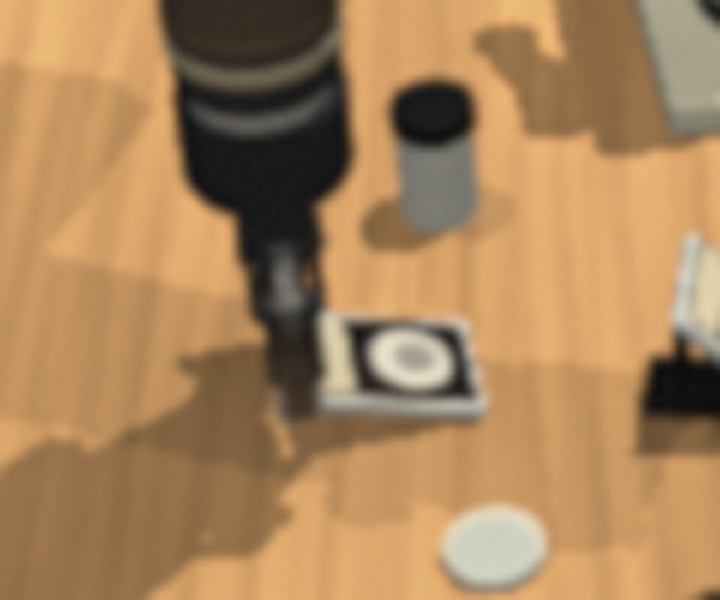

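servo_tool(rows=[{"tx": -0.0005, "ty": 0, "tz": 0.006, "spin": 0}, {"tx": -0.001, "ty": 0, "tz": 0.012, "spin": 0}, {"tx": -0.0015, "ty": 0, "tz": 0.018, "spin": 0}, {"tx": -0.002, "ty": 0, "tz": 0.024, "spin": 0}, {"tx": -0.0025, "ty": 0, "tz": 0.029, "spin": 0}, {"tx": -0.003, "ty": 0, "tz": 0.033, "spin": 0}, {"tx": -0.003, "ty": 0, "tz": 0.036, "spin": 0}, {"tx": -0.003, "ty": 0, "tz": 0.038, "spin": 0}, {"tx": -0.003, "ty": 0, "tz": 0.038, "spin": 0}, {"tx": -0.003, "ty": 0, "tz": 0.038, "spin": 0}])

```text
t: 13.65
position: [0.3415, -0.1116, 0.0229]
tool_rot: [[0.986, 0.169, -0.006], [0.169, -0.985, 0.033], [-0.001, -0.033, -0.999]]
wrist_force: [-2.3, -1.4, 2.6]
width: 0.0567
```

```bash
python3 shot.py 13 side 140 200 260 300 6 ; python3 mv.py .346 -.11 .021; python3 -c "
from tilt import *
tilt('13',6,(140,200),[(345,335),(470,330),(475,385),(340,395)])"
```

```text
t 13.7 p [ 0.3415 -0.1116  0.0229] yaw 9.71 w 0.0572 F [-1.66 -0.55  2.92] q [-0.34 -0.05 -0.76  0.88  0.03  2.63]
[ 0.0078 -0.0013  0.0033  0.    ]
slopes deg [  0.6047 -42.6314] mean z 0.015539445097162716 at [ 0.3944 -0.1016  0.0155] rms 0.011456821714142815 242
```

View pics/side13.png

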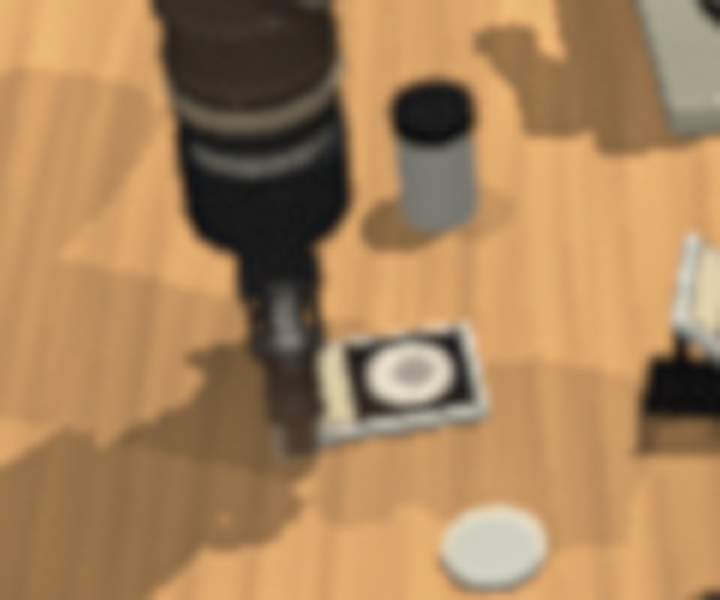

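servo_tool(rows=[{"tx": 0, "ty": 0, "tz": 0.001, "spin": 0}, {"tx": 0, "ty": 0, "tz": 0.002, "spin": 0}, {"tx": 0, "ty": 0, "tz": 0.0025, "spin": 0}, {"tx": 0, "ty": 0, "tz": 0.0025, "spin": 0}, {"tx": 0, "ty": 0, "tz": 0.0025, "spin": 0}, {"tx": 0, "ty": 0, "tz": 0.0025, "spin": 0}, {"tx": 0, "ty": 0, "tz": 0.0025, "spin": 0}, {"tx": 0, "ty": 0, "tz": 0.0025, "spin": 0}, {"tx": 0, "ty": 0, "tz": 0.0025, "spin": 0}, {"tx": 0, "ty": 0, "tz": 0.0025, "spin": 0}])

```text
t: 14.53
position: [0.3416, -0.1116, 0.0218]
tool_rot: [[0.986, 0.169, -0.006], [0.169, -0.985, 0.033], [-0.0, -0.033, -0.999]]
wrist_force: [-4.0, 0.3, 9.9]
width: 0.0566
```

servo_tool(rows=[{"tx": 0, "ty": 0, "tz": 0, "spin": 0}, {"tx": 0, "ty": 0, "tz": 0, "spin": 0}, {"tx": 0, "ty": 0, "tz": 0, "spin": 0}, {"tx": 0, "ty": 0, "tz": 0, "spin": 0}, {"tx": 0, "ty": 0, "tz": -0.01, "spin": 0}, {"tx": -0.01, "ty": 0, "tz": -0.03, "spin": 0}, {"tx": -0.03, "ty": 0, "tz": -0.06, "spin": 0}, {"tx": -0.06, "ty": 0, "tz": -0.1, "spin": 0}, {"tx": -0.08, "ty": 0, "tz": -0.12, "spin": 0}, {"tx": -0.08, "ty": 0, "tz": -0.12, "spin": 0}], claw=1)

```text
t: 15.37
position: [0.2943, -0.1225, 0.0958]
tool_rot: [[0.986, 0.168, -0.003], [0.168, -0.985, 0.031], [0.002, -0.031, -1.0]]
wrist_force: [-0.5, 0.0, -0.9]
width: 0.0856
```

```bash
python3 shot.py 14 side 140 200 260 300 6 top 220 200 360 320 5; python3 mv.py .346 -.11 .021
```

```text
t 15.4667 p [ 0.2952 -0.1223  0.0938] yaw 9.67 w 0.0853 F [-0.35 -0.27 -0.17] q [-0.42 -0.2  -0.71  1.08  0.03  2.56]
[ 0.0868 -0.002   0.1216  0.    ]
```

View pics/side14.png

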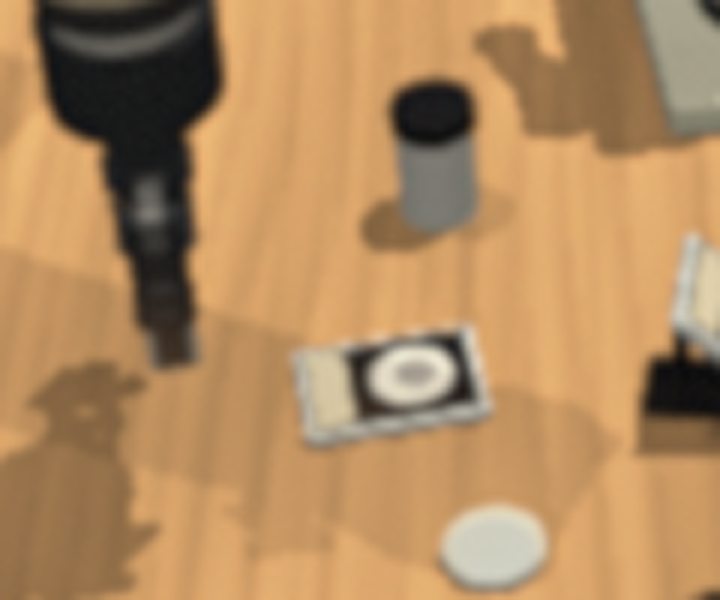

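View pics/top14.png

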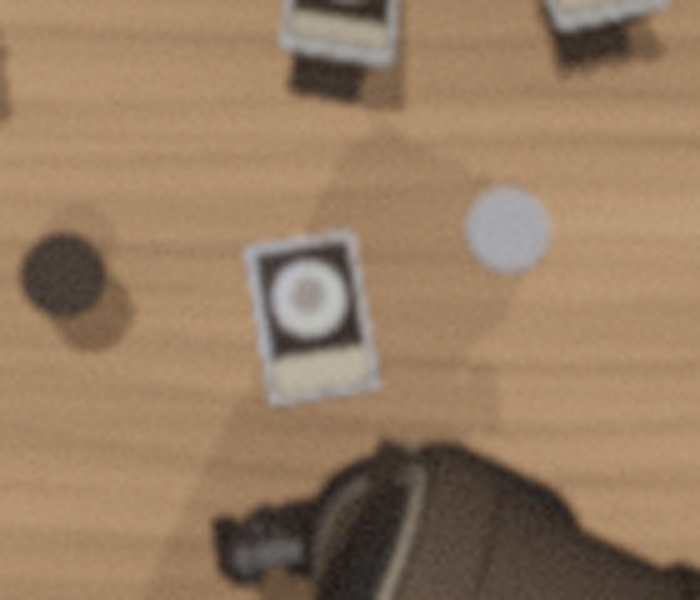

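```bash
cat > slab.py <<'E'
from h import *
np.set_printoptions(precision=4,suppress=True)
def slab(cam,tag,roi,ztop,vth=75,show=None):
    """coin-side dark face + pale rim: mask non-wood (low saturation or dark) in roi, minAreaRect on plane ztop"""
    d=load(cam+tag);x0,y0,x1,y1=roi
    hsv=cv2.cvtColor(d["pixels"],cv2.COLOR_RGB2HSV)
    return d,hsv
E
python3 - <<'E'
from h import *
np.set_printoptions(precision=4,suppress=True)
t=load("top14");s=load("side14")
f=lambda x,y:((x+.5)/5-.5+220,(y+.5)/5-.5+200);g=lambda x,y:((x+.5)/6-.5+140,(y+.5)/6-.5+200)
for d,F,c in((t,f,[(243,243),(356,231),(381,390),(271,406),(309,299)]),(s,g,[(473,327),(492,408),(310,440),(293,350),(411,373)])):
    P=np.array([ray(d,F(*q),.008)[:2] for q in c]);print(P, "len",np.linalg.norm(P[0]-P[3]),np.linalg.norm(P[0]-P[1]))
    m=P[:4].mean(0);l=(P[0]+P[1]-P[2]-P[3])/2;print("centre",m,"yaw",np.degrees(np.arctan2(l[1],l[0])),"|",np.linalg.norm(l))
E
```

```text
[[ 0.4253 -0.0652]
 [ 0.4332 -0.1263]
 [ 0.3492 -0.1403]
 [ 0.3394 -0.0815]
 [ 0.3962 -0.1013]] len 0.08746202797196655 0.06169316923066587
centre [ 0.3868 -0.1033] yaw 10.111680034270838 | 0.08627394192776071
[[ 0.4247 -0.0717]
 [ 0.4343 -0.1269]
 [ 0.3517 -0.1426]
 [ 0.3399 -0.0825]
 [ 0.3962 -0.1015]] len 0.08546068524269869 0.056083302023336015
centre [ 0.3877 -0.1059] yaw 9.00476011050293 | 0.08471043760471536
```

servo_tool(rows=[{"tx": 0, "ty": 0, "tz": 0, "spin": -0.059}, {"tx": 0, "ty": 0, "tz": 0, "spin": -0.118}, {"tx": 0, "ty": 0, "tz": 0, "spin": -0.177}, {"tx": 0, "ty": 0, "tz": 0, "spin": -0.236}, {"tx": 0, "ty": 0, "tz": 0, "spin": -0.295}, {"tx": 0, "ty": 0, "tz": 0, "spin": -0.354}, {"tx": 0, "ty": 0, "tz": 0, "spin": -0.413}, {"tx": 0, "ty": 0, "tz": 0, "spin": -0.472}, {"tx": 0, "ty": 0, "tz": 0, "spin": -0.531}, {"tx": 0, "ty": 0, "tz": 0, "spin": -0.59}])

```text
t: 16.3
position: [0.2948, -0.1216, 0.0923]
tool_rot: [[0.158, 0.987, -0.008], [0.987, -0.158, 0.034], [0.032, -0.013, -0.999]]
wrist_force: [-0.4, -0.1, 0.8]
width: 0.0854
```

servo_tool(rows=[{"tx": 0, "ty": 0, "tz": 0, "spin": -0.059}, {"tx": 0, "ty": 0, "tz": 0, "spin": -0.118}, {"tx": 0, "ty": 0, "tz": 0, "spin": -0.177}, {"tx": 0, "ty": 0, "tz": 0, "spin": -0.236}, {"tx": 0, "ty": 0, "tz": 0, "spin": -0.295}, {"tx": 0, "ty": 0, "tz": 0, "spin": -0.354}, {"tx": 0, "ty": 0, "tz": 0, "spin": -0.413}, {"tx": 0, "ty": 0, "tz": 0, "spin": -0.472}, {"tx": 0, "ty": 0, "tz": 0, "spin": -0.531}, {"tx": 0, "ty": 0, "tz": 0, "spin": -0.59}])

```text
t: 17.13
position: [0.2948, -0.1216, 0.0922]
tool_rot: [[-0.88, 0.474, -0.008], [0.474, 0.88, 0.034], [0.023, 0.026, -0.999]]
wrist_force: [0.4, 0.6, -0.5]
width: 0.0855
```

```bash
python3 mv.py .3451 -.1116 .06 -170.3; python3 mv.py .3451 -.1116 .0215 -170.3
```

```text
t 17.1333 p [ 0.2948 -0.1216  0.0922] yaw 151.71 w 0.0855 F [ 0.36  0.65 -0.46] q [-0.41 -0.2  -0.71  1.07  0.03  0.08]
[-0.0672  0.0531  0.0536 -0.3166]
t 17.1333 p [ 0.2948 -0.1216  0.0922] yaw 151.71 w 0.0855 F [ 0.36  0.65 -0.46] q [-0.41 -0.2  -0.71  1.07  0.03  0.08]
[-0.0686  0.0514  0.1177 -0.3166]
```

servo_tool(rows=[{"tx": -0.011, "ty": 0.009, "tz": 0.005, "spin": -0.058}, {"tx": -0.022, "ty": 0.018, "tz": 0.01, "spin": -0.116}, {"tx": -0.034, "ty": 0.027, "tz": 0.015, "spin": -0.174}, {"tx": -0.045, "ty": 0.035, "tz": 0.02, "spin": -0.232}, {"tx": -0.056, "ty": 0.044, "tz": 0.03, "spin": -0.29}, {"tx": -0.067, "ty": 0.052, "tz": 0.045, "spin": -0.3166}, {"tx": -0.068, "ty": 0.052, "tz": 0.065, "spin": -0.3166}, {"tx": -0.0685, "ty": 0.0515, "tz": 0.085, "spin": -0.3166}, {"tx": -0.0686, "ty": 0.0514, "tz": 0.105, "spin": -0.3166}, {"tx": -0.0686, "ty": 0.0514, "tz": 0.1165, "spin": -0.3166}])

```text
t: 17.97
position: [0.3444, -0.1117, 0.0212]
tool_rot: [[-0.987, -0.162, -0.009], [-0.162, 0.986, 0.034], [0.004, 0.035, -0.999]]
wrist_force: [-0.7, -0.3, -0.2]
width: 0.0856
```

servo_tool(rows=[{"tx": 0, "ty": 0, "tz": 0, "spin": 0}, {"tx": 0, "ty": 0, "tz": 0, "spin": 0}, {"tx": 0, "ty": 0, "tz": 0, "spin": 0}, {"tx": 0, "ty": 0, "tz": 0, "spin": 0}, {"tx": 0, "ty": 0, "tz": 0, "spin": 0}, {"tx": 0, "ty": 0, "tz": 0, "spin": 0}, {"tx": 0, "ty": 0, "tz": 0, "spin": 0}, {"tx": 0, "ty": 0, "tz": 0, "spin": 0}, {"tx": 0, "ty": 0, "tz": 0, "spin": 0}, {"tx": 0, "ty": 0, "tz": 0, "spin": 0}], claw=-1)

```text
t: 18.8
position: [0.3453, -0.1124, 0.0241]
tool_rot: [[-0.987, -0.162, -0.006], [-0.162, 0.986, 0.033], [0.0, 0.033, -0.999]]
wrist_force: [-3.4, 0.3, 4.8]
width: 0.056
```

```bash
python3 shot.py 15 side 140 200 260 300 6 top 220 200 360 320 5; python3 mv.py .346 -.11 .021
```

```text
t 18.9 p [ 0.3453 -0.1124  0.0241] yaw -170.7 w 0.0565 F [-3.06  1.29  6.15] q [-0.34 -0.05 -0.75  0.88  0.03 -0.5 ]
[-0.0019  0.0035  0.0053  0.    ]
```

View pics/side15.png

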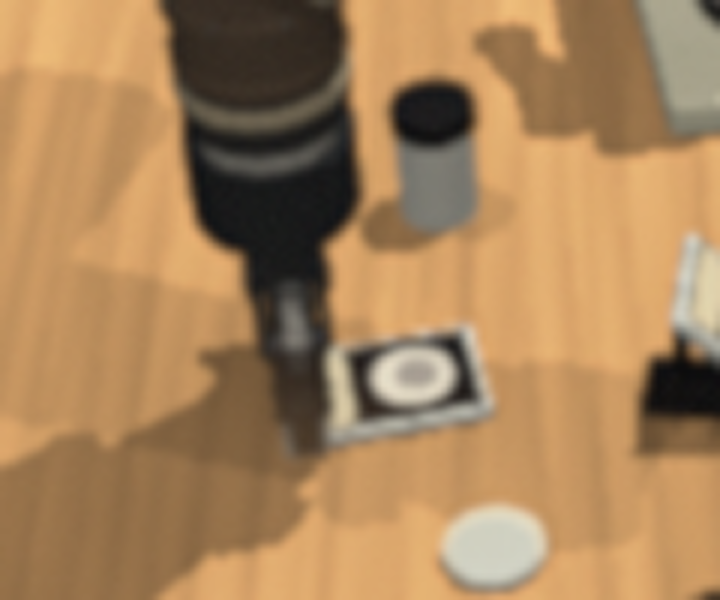

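servo_tool(rows=[{"tx": 0, "ty": 0, "tz": -0.006, "spin": 0}, {"tx": 0, "ty": 0, "tz": -0.018, "spin": 0}, {"tx": 0, "ty": 0, "tz": -0.036, "spin": 0}, {"tx": 0, "ty": 0, "tz": -0.058, "spin": 0}, {"tx": 0, "ty": 0, "tz": -0.083, "spin": 0}, {"tx": 0, "ty": 0, "tz": -0.11, "spin": 0}, {"tx": 0, "ty": 0.005, "tz": -0.137, "spin": 0}, {"tx": -0.005, "ty": 0.015, "tz": -0.16, "spin": 0}, {"tx": -0.01, "ty": 0.03, "tz": -0.178, "spin": 0}, {"tx": -0.018, "ty": 0.05, "tz": -0.19, "spin": 0}])

```text
t: 19.73
position: [0.3523, -0.085, 0.1403]
tool_rot: [[-0.987, -0.16, -0.004], [-0.16, 0.987, 0.032], [-0.001, 0.032, -0.999]]
wrist_force: [0.8, 0.4, -0.8]
width: 0.0564
```

servo_tool(rows=[{"tx": -0.01, "ty": 0.03, "tz": 0, "spin": 0.002}, {"tx": -0.024, "ty": 0.065, "tz": 0, "spin": 0.004}, {"tx": -0.04, "ty": 0.105, "tz": 0, "spin": 0.006}, {"tx": -0.057, "ty": 0.15, "tz": 0, "spin": 0.008}, {"tx": -0.075, "ty": 0.195, "tz": 0, "spin": 0.01}, {"tx": -0.092, "ty": 0.24, "tz": 0, "spin": 0.012}, {"tx": -0.109, "ty": 0.285, "tz": 0, "spin": 0.014}, {"tx": -0.122, "ty": 0.325, "tz": 0, "spin": 0.016}, {"tx": -0.134, "ty": 0.355, "tz": 0, "spin": 0.018}, {"tx": -0.141, "ty": 0.375, "tz": 0, "spin": 0.019}])

```text
t: 20.57
position: [0.3993, 0.1528, 0.1466]
tool_rot: [[-0.992, -0.124, -0.005], [-0.124, 0.992, 0.034], [0.001, 0.034, -0.999]]
wrist_force: [0.2, -0.4, -0.3]
width: 0.056
```

```bash
python3 shot.py 16 side 170 120 310 240 5 top 130 140 270 260 5 ; python3 mv.py .398 .156 .14 -173; python3 mv.py .5047 .1687 .1 -173
```

```text
t 20.6667 p [0.3993 0.1525 0.1464] yaw -172.82 w 0.0561 F [-0.15  0.32 -1.14] q [ 0.34 -0.04 -0.45  1.15  0.03  0.22]
[0.0014 0.0057 0.0109 0.0015]
t 20.6667 p [0.3993 0.1525 0.1464] yaw -172.82 w 0.0561 F [-0.15  0.32 -1.14] q [ 0.34 -0.04 -0.45  1.15  0.03  0.22]
[-0.1777  0.0022  0.0772  0.0015]
```

View pics/side16.png

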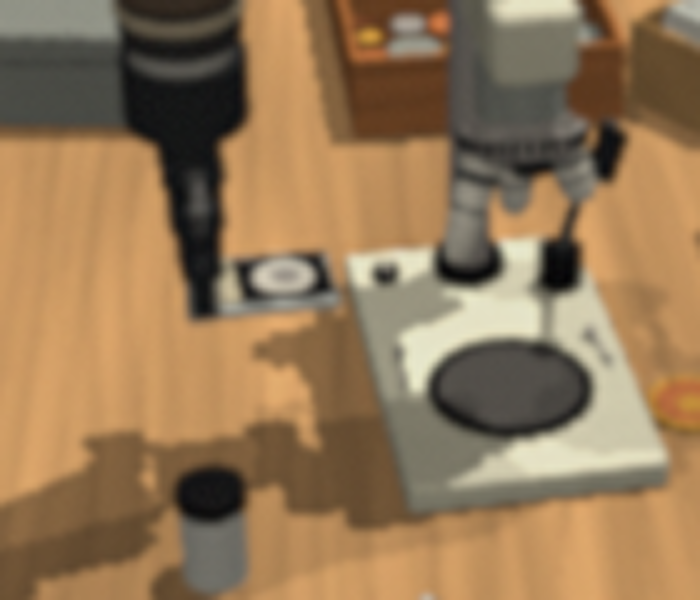

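View pics/top16.png

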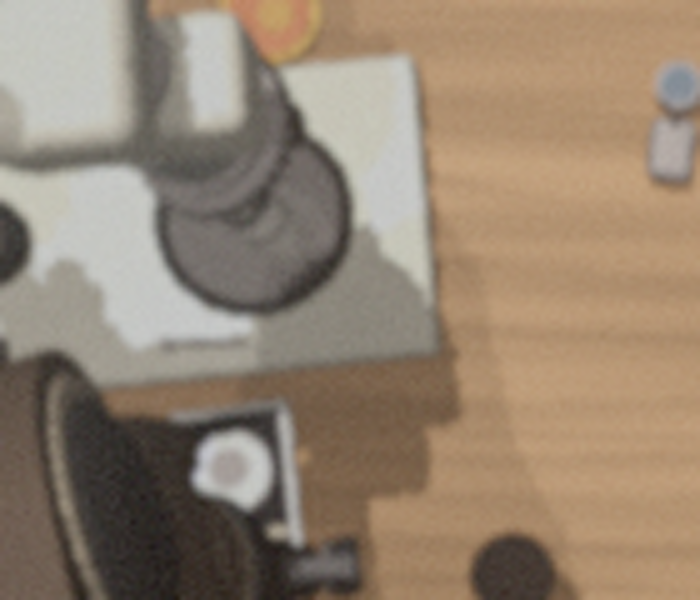

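servo_tool(rows=[{"tx": -0.005, "ty": 0.0, "tz": 0.01, "spin": 0}, {"tx": -0.015, "ty": 0.0, "tz": 0.03, "spin": 0}, {"tx": -0.03, "ty": 0.001, "tz": 0.055, "spin": 0}, {"tx": -0.05, "ty": 0.001, "tz": 0.08, "spin": 0}, {"tx": -0.075, "ty": 0.001, "tz": 0.1, "spin": 0}, {"tx": -0.1, "ty": 0.001, "tz": 0.115, "spin": 0}, {"tx": -0.12, "ty": 0.001, "tz": 0.119, "spin": 0.0015}, {"tx": -0.135, "ty": 0.001, "tz": 0.119, "spin": 0.0015}, {"tx": -0.145, "ty": 0.001, "tz": 0.119, "spin": 0.0015}, {"tx": -0.15, "ty": 0.001, "tz": 0.119, "spin": 0.0015}])

```text
t: 21.5
position: [0.4886, 0.1645, 0.0748]
tool_rot: [[-0.993, -0.118, -0.005], [-0.118, 0.992, 0.033], [0.002, 0.033, -0.999]]
wrist_force: [1.2, 0.3, -0.8]
width: 0.0563
```

```bash
python3 shot.py 17 side 190 120 310 220 6 top 110 130 240 240 6 ; python3 mv.py .5047 .1687 .07 -173
```

```text
t 21.6 p [0.4881 0.1647 0.0748] yaw -173.18 w 0.0563 F [-0.94 -0.72  0.09] q [ 0.31  0.17 -0.4   1.    0.03  0.19]
[-0.0283  0.0031  0.008  -0.0015]
```

View pics/side17.png

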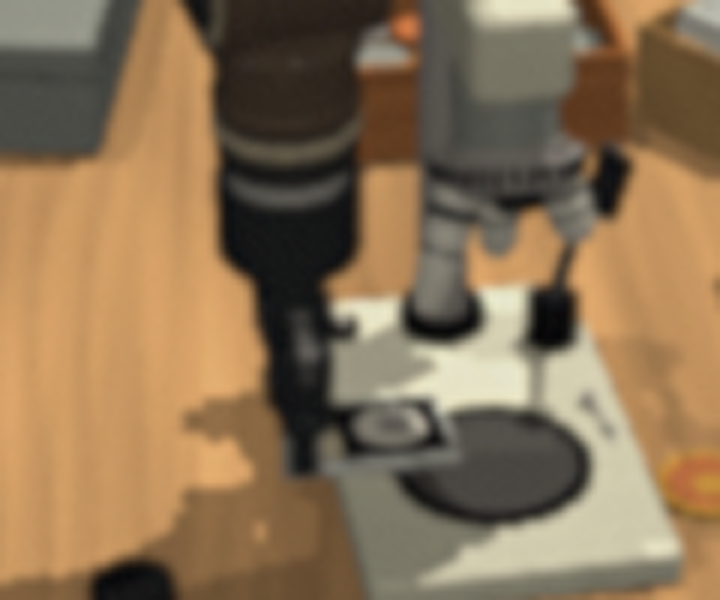

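View pics/top17.png

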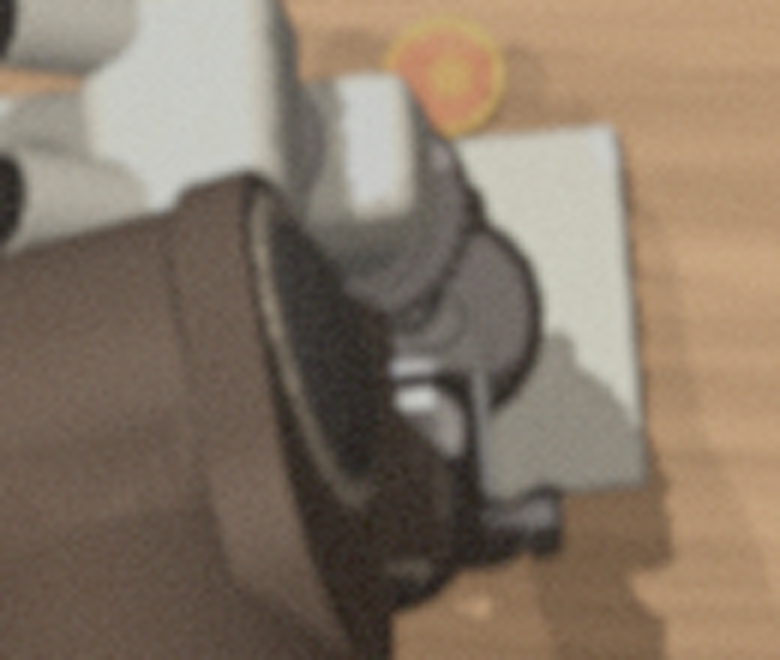

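```bash
cat > clr.py <<'E'
import sys
from mic import *
from scipy.spatial import cKDTree
np.set_printoptions(precision=3,suppress=True)
def inmic(P): q=P-O;return np.stack([q@MX,q@MY,P[...,2]],-1)
def clr(tag):
    A=[];B=[]
    for c in("top","side"):
        a=load(c+"0");b=load(c+tag);pa,pb=ptsmap(a),ptsmap(b)
        ch=(a["range_z"]-b["range_z"]>.03)&(b["range_z"]>0)
        ch=cv2.erode(ch.astype(np.uint8),np.ones((3,3)))>0
        A.append(inmic(pb[ch])); 
        ok=cv2.erode((np.abs(cv2.Laplacian(a["range_z"],cv2.CV_32F))<.02).astype(np.uint8),np.ones((2,2)))>0
        m=inmic(pa[ok&(a["range_z"]>0)]);B.append(m[(abs(m[:,0])<.11)&(m[:,1]>-.1)&(m[:,1]<.2)&(m[:,2]>.09)])
    A=np.vstack(A);B=np.vstack(B);A=A[A[:,2]>.09]
    # model surfaces
    g=np.linspace
    pr=np.array([(x,y,z) for x in(-.042,) for y in g(-.027,.035,15) for z in g(.337,.40,15)]+[(-.026,y,z) for y in g(-.056,.048,20) for z in g(.275,.325,12)])
    lo=np.array([tip("long",0.02,L)+0.012*np.array([np.cos(q),np.sin(q),0]) for L in g(0,.064,14) for q in g(0,6.28,16)])
    ring=np.array([C+h*ax+.039*(e1*np.cos(q)+e2*np.sin(q)) for h in(-.005,.0135) for q in g(0,6.28,60)])
    B=np.vstack([B,pr,lo,ring])
    d,i=cKDTree(B).query(A);o=np.argsort(d)[:1]
    for z0,z1 in((.09,.15),(.15,.2),(.2,.25),(.25,.3),(.3,.35),(.35,.4),(.4,.5)):
        m=(A[:,2]>=z0)&(A[:,2]<z1)
        if m.any():
            k=np.nonzero(m)[0][np.argmin(d[m])];print(z0,"min",d[k].round(3),"arm",A[k],"mic",B[i[k]])
clr(sys.argv[1])
E
python3 clr.py 17
```

```text
0.09 min 0.041 arm [-0.093 -0.024  0.146] mic [-0.058 -0.041  0.156]
0.15 min 0.031 arm [-0.077 -0.026  0.192] mic [-0.048 -0.033  0.183]
0.2 min 0.033 arm [-0.077 -0.024  0.201] mic [-0.044 -0.03   0.198]
0.25 min 0.045 arm [-0.076 -0.022  0.258] mic [-0.039 -0.025  0.232]
0.3 min 0.029 arm [-0.064 -0.044  0.33 ] mic [-0.042 -0.027  0.337]
0.35 min 0.025 arm [-0.063 -0.041  0.377] mic [-0.042 -0.027  0.378]
0.4 min 0.04 arm [-0.081 -0.034  0.405] mic [-0.042 -0.027  0.4  ]
```

servo_tool(rows=[{"tx": -0.005, "ty": 0.001, "tz": 0.003, "spin": 0}, {"tx": -0.01, "ty": 0.002, "tz": 0.006, "spin": 0}, {"tx": -0.015, "ty": 0.003, "tz": 0.01, "spin": 0}, {"tx": -0.02, "ty": 0.003, "tz": 0.014, "spin": 0}, {"tx": -0.0245, "ty": 0.003, "tz": 0.018, "spin": 0}, {"tx": -0.0245, "ty": 0.003, "tz": 0.022, "spin": 0}, {"tx": -0.0245, "ty": 0.003, "tz": 0.026, "spin": 0}, {"tx": -0.0245, "ty": 0.003, "tz": 0.03, "spin": 0}, {"tx": -0.0245, "ty": 0.003, "tz": 0.032, "spin": 0}, {"tx": -0.0245, "ty": 0.003, "tz": 0.032, "spin": 0}])

```text
t: 22.43
position: [0.5015, 0.1688, 0.0546]
tool_rot: [[-0.993, -0.119, -0.007], [-0.119, 0.992, 0.033], [0.003, 0.033, -0.999]]
wrist_force: [-0.6, -0.2, -0.7]
width: 0.0563
```

```bash
python3 shot.py 18 side 190 120 310 220 6 top 110 130 240 240 6 ; python3 mv.py .5047 .1687 .049 -173;python3 clr.py 18
```

```text
t 22.5333 p [0.5017 0.1689 0.055 ] yaw -173.15 w 0.0559 F [-0.78  0.34 -1.26] q [ 0.31  0.21 -0.39  0.97  0.03  0.19]
[-0.0049 -0.0013  0.01   -0.0013]
0.09 min 0.03 arm [-0.086 -0.037  0.146] mic [-0.058 -0.041  0.156]
0.15 min 0.015 arm [-0.065 -0.028  0.17 ] mic [-0.051 -0.033  0.169]
0.2 min 0.021 arm [-0.066 -0.03   0.2  ] mic [-0.047 -0.036  0.194]
0.25 min 0.032 arm [-0.064 -0.025  0.252] mic [-0.038 -0.028  0.233]
0.3 min 0.014 arm [-0.049 -0.04   0.339] mic [-0.042 -0.027  0.337]
0.35 min 0.01 arm [-0.052 -0.025  0.39 ] mic [-0.042 -0.027  0.391]
0.4 min 0.041 arm [-0.082 -0.037  0.4  ] mic [-0.042 -0.027  0.4  ]
```

View pics/side18.png

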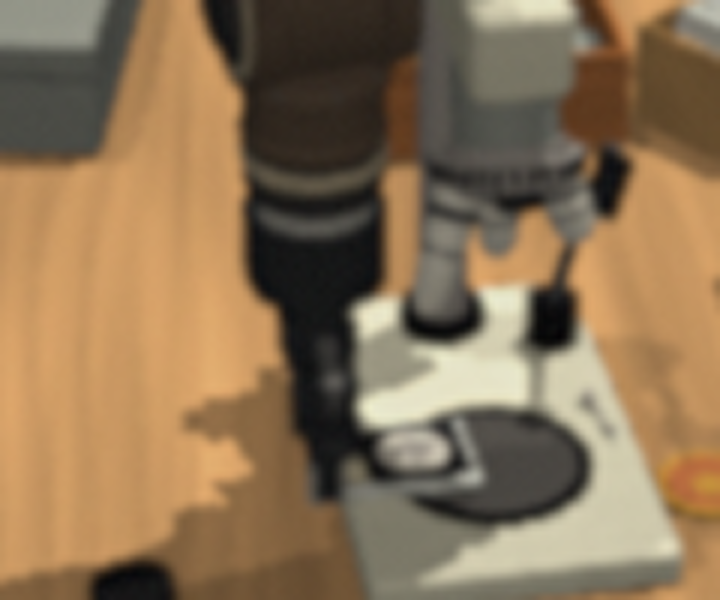

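servo_tool(rows=[{"tx": 0, "ty": 0, "tz": 0.002, "spin": 0}, {"tx": 0, "ty": 0, "tz": 0.004, "spin": 0}, {"tx": 0, "ty": 0, "tz": 0.006, "spin": 0}, {"tx": 0, "ty": 0, "tz": 0.008, "spin": 0}, {"tx": 0, "ty": 0, "tz": 0.009, "spin": 0}, {"tx": 0, "ty": 0, "tz": 0.01, "spin": 0}, {"tx": 0, "ty": 0, "tz": 0.011, "spin": 0}, {"tx": 0, "ty": 0, "tz": 0.011, "spin": 0}, {"tx": 0, "ty": 0, "tz": 0.011, "spin": 0}, {"tx": 0, "ty": 0, "tz": 0.011, "spin": 0}])

```text
t: 23.37
position: [0.5017, 0.1692, 0.0485]
tool_rot: [[-0.993, -0.119, -0.006], [-0.119, 0.992, 0.033], [0.002, 0.033, -0.999]]
wrist_force: [-1.5, -0.4, 0.0]
width: 0.0565
```

```bash
python3 shot.py 19 side 190 120 310 220 6 ; python3 mv.py .5047 .1687 .049 -173; python3 -c "
from tilt import *
tilt('19',6,(190,120),[(375,430),(450,425),(465,470),(385,478)])
from mic import *
s=load('side19');c=ray(s,(((413.5)/6-.5+190),(454.5/6-.5+120)),.033)-O;print('coin mic',c@MX,c@MY)"
```

```text
t 23.4167 p [0.5018 0.1692 0.0485] yaw -173.16 w 0.056 F [-0.55 -0.14  0.62] q [ 0.31  0.21 -0.4   0.95  0.03  0.19]
[-0.0047 -0.0013 -0.0009 -0.0013]
slopes deg [ -2.9973 -34.7664] mean z 0.03856048088281546 at [0.5565 0.1731 0.0386] rms 0.010488620878121652 128
coin mic -0.04343361632494555 0.00216006794385205
```

View pics/side19.png

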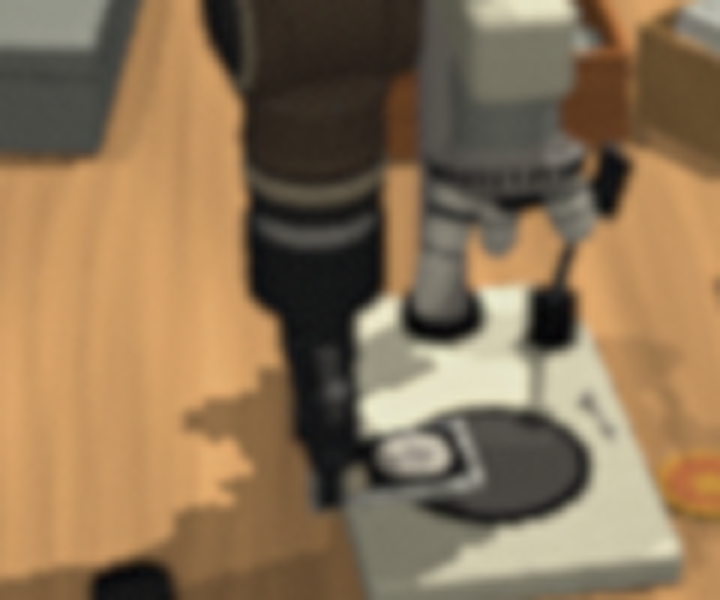

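servo_tool(rows=[{"tx": 0, "ty": 0, "tz": 0.001, "spin": 0}, {"tx": 0, "ty": 0, "tz": 0.002, "spin": 0}, {"tx": 0, "ty": 0, "tz": 0.003, "spin": 0}, {"tx": 0, "ty": 0, "tz": 0.0035, "spin": 0}, {"tx": 0, "ty": 0, "tz": 0.0035, "spin": 0}, {"tx": 0, "ty": 0, "tz": 0.0035, "spin": 0}, {"tx": 0, "ty": 0, "tz": 0.0035, "spin": 0}, {"tx": 0, "ty": 0, "tz": 0.0035, "spin": 0}, {"tx": 0, "ty": 0, "tz": 0.0035, "spin": 0}, {"tx": 0, "ty": 0, "tz": 0.0035, "spin": 0}])

```text
t: 24.25
position: [0.5017, 0.1692, 0.0463]
tool_rot: [[-0.993, -0.119, -0.006], [-0.119, 0.992, 0.033], [0.002, 0.033, -0.999]]
wrist_force: [-2.1, -0.8, 2.1]
width: 0.0565
```

```bash
python3 shot.py 20 side 235 175 285 215 15 ; python3 mv.py .5047 .1687 .049 -173; python3 -c "
from tilt import *
tilt('20',15,(235,175),[(280,300),(450,270),(490,360),(320,400)])"
```

```text
t 24.3 p [0.5017 0.1692 0.0463] yaw -173.16 w 0.0565 F [-1.45 -0.68  1.78] q [ 0.31  0.22 -0.4   0.95  0.03  0.19]
[-0.0049 -0.0013 -0.0045 -0.0013]
slopes deg [  1.1831 -35.5605] mean z 0.042255354296909506 at [0.5581 0.1539 0.0423] rms 0.008286989753973325 93
```

View pics/side20.png

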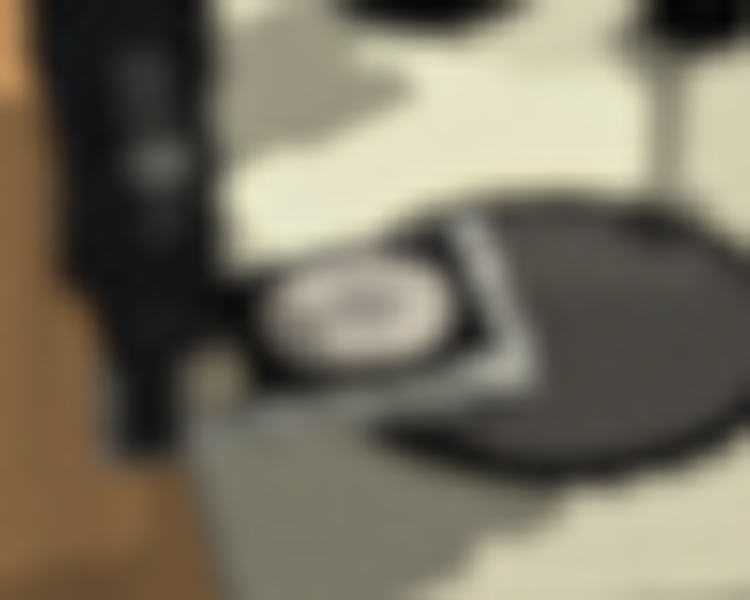

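```bash
python3 - <<'E'
from mic import *
np.set_printoptions(precision=1,suppress=True)
s=load("side20");ps=ptsmap(s);q=ps-O;m=np.stack([q@MX,q@MY,ps[...,2]],-1)*1e3
for v in range(190,202): print(v,[("%d,%d,%d"%tuple(m[v,u])) for u in range(248,274,2)])
# stage plate noise
P=m[190:200,275:285].reshape(-1,3);print(P.mean(0),P.std(0))
E
```

```text
190 ['-88,-67,107', '-64,47,25', '-56,50,22', '-48,56,17', '-42,53,18', '-36,48,21', '-32,32,31', '-26,29,32', '-19,28,33', '-13,27,32', '-2,45,19', '2,38,23', '9,36,24']
191 ['-87,-64,101', '-64,43,24', '-56,51,17', '-50,47,19', '-47,26,33', '-40,28,31', '-33,25,32', '-27,21,35', '-20,23,32', '-14,18,34', '-5,31,25', '0,26,27', '8,33,21']
192 ['-87,-64,98', '-67,26,32', '-60,28,29', '-54,24,32', '-48,20,33', '-41,20,33', '-34,20,32', '-28,20,31', '-22,13,35', '-15,14,34', '-5,32,20', '0,24,25', '7,26,22']
193 ['-87,-62,92', '-68,21,31', '-61,22,30', '-55,19,31', '-48,17,31', '-42,13,33', '-35,18,29', '-29,13,32', '-23,9,34', '-16,8,34', '-7,20,24', '-1,18,25', '6,22,21']
194 ['-87,-63,89', '-69,15,32', '-62,16,30', '-56,13,31', '-50,8,34', '-44,6,35', '-36,9,32', '-30,7,32', '-24,4,33', '-17,6,31', '-12,-3,38', '0,21,19', '4,13,23']
195 ['-88,-64,86', '-69,15,27', '-63,9,31', '-58,3,35', '-50,5,32', '-44,4,32', '-38,0,34', '-31,1,32', '-25,-2,34', '-18,-2,34', '-12,-4,34', '-2,10,22', '4,10,21']
196 ['-87,-59,79', '-70,5,31', '-65,0,34', '-57,7,27', '-52,-1,34', '-45,-2,33', '-39,-6
[... 317 characters left out ...]
3,34', '-47,-12,32', '-41,-15,34', '-34,-15,33', '-28,-18,34', '-21,-17,32', '-16,-22,35', '-6,-8,24', '0,-5,21']
199 ['-80,-10,31', '-73,-8,29', '-66,-6,26', '-60,-13,31', '-54,-15,31', '-48,-18,32', '-41,-16,30', '-35,-18,31', '-29,-22,33', '-22,-23,33', '-16,-23,32', '-9,-22,31', '-1,-14,24']
200 ['-80,-11,28', '-74,-14,29', '-67,-15,29', '-61,-17,30', '-55,-20,31', '-49,-26,34', '-42,-22,31', '-36,-25,32', '-30,-28,33', '-23,-25,30', '-17,-31,34', '-9,-25,28', '-1,-17,21']
201 ['-81,-16,28', '-75,-22,31', '-68,-16,26', '-63,-25,32', '-56,-25,30', '-49,-22,28', '-43,-28,31', '-37,-28,30', '-29,-25,27', '-22,-22,24', '-16,-22,23', '-9,-22,22', '-2,-23,22']
[28.7  6.2 24.1] [10.2 16.4  2.1]
```

servo_tool(rows=[{"tx": 0, "ty": 0, "tz": -0.001, "spin": 0}, {"tx": 0, "ty": 0, "tz": -0.002, "spin": 0}, {"tx": 0, "ty": 0, "tz": -0.003, "spin": 0}, {"tx": 0, "ty": 0, "tz": -0.0035, "spin": 0}, {"tx": 0, "ty": 0, "tz": -0.0035, "spin": 0}, {"tx": 0, "ty": 0, "tz": -0.0035, "spin": 0}, {"tx": 0, "ty": 0, "tz": -0.0035, "spin": 0}, {"tx": 0, "ty": 0, "tz": -0.0035, "spin": 0}, {"tx": 0, "ty": 0, "tz": -0.0035, "spin": 0}, {"tx": 0, "ty": 0, "tz": -0.0035, "spin": 0}])

```text
t: 25.13
position: [0.5019, 0.1692, 0.0484]
tool_rot: [[-0.993, -0.119, -0.006], [-0.119, 0.992, 0.033], [0.002, 0.033, -0.999]]
wrist_force: [-0.2, -0.5, 1.1]
width: 0.0565
```

```bash
cat > prof.py <<'E'
import sys
from mic import *
def prof(tag):
    s=load("side"+tag);ps=ptsmap(s);q=ps-O;m=np.stack([q@MX,q@MY,ps[...,2]],-1)
    for x in range(-85,30,10):
        w=m[(abs(m[...,0]-x/1e3)<.006)&(abs(m[...,1])<.018)&(m[...,2]<.05)&(m[...,2]>.01)]
        if len(w):print(x,(w[:,2].mean()*1e3).round(1),len(w),end=" | ")
    print()
for t in sys.argv[1:]: prof(t)
E
python3 shot.py 21 side 235 175 285 215 15 ; python3 mv.py .5047 .1687 .049 -173; python3 prof.py 19 20 21
```

```text
t 25.1833 p [0.5019 0.1692 0.0485] yaw -173.16 w 0.0558 F [0.61 0.31 1.41] q [ 0.31  0.21 -0.4   0.95  0.03  0.19]
[-0.0045 -0.0013 -0.0009 -0.0013]
-85 31.8 2 | -75 31.1 15 | -65 31.5 24 | -55 32.3 24 | -45 32.3 21 | -35 32.5 23 | -25 32.0 25 | -15 32.1 21 | -5 24.2 17 | 5 23.8 21 | 15 23.7 18 | 25 23.0 23 | 
-85 29.3 3 | -75 29.5 14 | -65 30.7 27 | -55 32.2 21 | -45 33.0 26 | -35 33.2 23 | -25 33.5 23 | -15 33.7 18 | -5 23.7 14 | 5 22.9 22 | 15 24.0 25 | 25 24.1 20 | 
-85 31.8 3 | -75 31.4 11 | -65 31.1 22 | -55 31.8 24 | -45 32.2 25 | -35 32.3 26 | -25 32.5 24 | -15 31.5 20 | -5 24.4 19 | 5 23.9 19 | 15 24.0 26 | 25 24.3 22 |
```

servo_tool(rows=[{"tx": 0, "ty": 0, "tz": 0, "spin": 0}, {"tx": 0, "ty": 0, "tz": 0, "spin": 0}, {"tx": 0, "ty": 0, "tz": 0, "spin": 0}, {"tx": 0, "ty": 0, "tz": 0, "spin": 0}, {"tx": 0, "ty": 0, "tz": 0, "spin": 0}, {"tx": 0.01, "ty": 0, "tz": 0, "spin": 0}, {"tx": 0.03, "ty": 0, "tz": -0.005, "spin": 0}, {"tx": 0.06, "ty": 0, "tz": -0.01, "spin": 0}, {"tx": 0.1, "ty": 0, "tz": -0.02, "spin": 0}, {"tx": 0.14, "ty": 0, "tz": -0.03, "spin": 0}], claw=1)

```text
t: 26.02
position: [0.4165, 0.1581, 0.0665]
tool_rot: [[-0.993, -0.119, -0.007], [-0.119, 0.992, 0.033], [0.004, 0.033, -0.999]]
wrist_force: [0.1, 0.2, 0.2]
width: 0.0852
```

```bash
python3 shot.py 22 side 235 160 295 215 12 ; python3 mv.py .5047 .1687 .049 -173; python3 prof.py 22
```

```text
t 26.0667 p [0.4122 0.1573 0.0671] yaw -173.13 w 0.0854 F [-4.53 -1.37  0.52] q [ 0.34  0.04 -0.56  0.97  0.03  0.22]
[-0.1555 -0.0005  0.0291 -0.0011]
-85 31.8 26 | -75 31.4 25 | -65 30.5 24 | -55 31.6 25 | -45 31.9 25 | -35 32.5 24 | -25 31.8 19 | -15 30.0 20 | -5 24.5 21 | 5 24.2 19 | 15 24.5 21 | 25 23.4 20 |
```

View pics/side22.png

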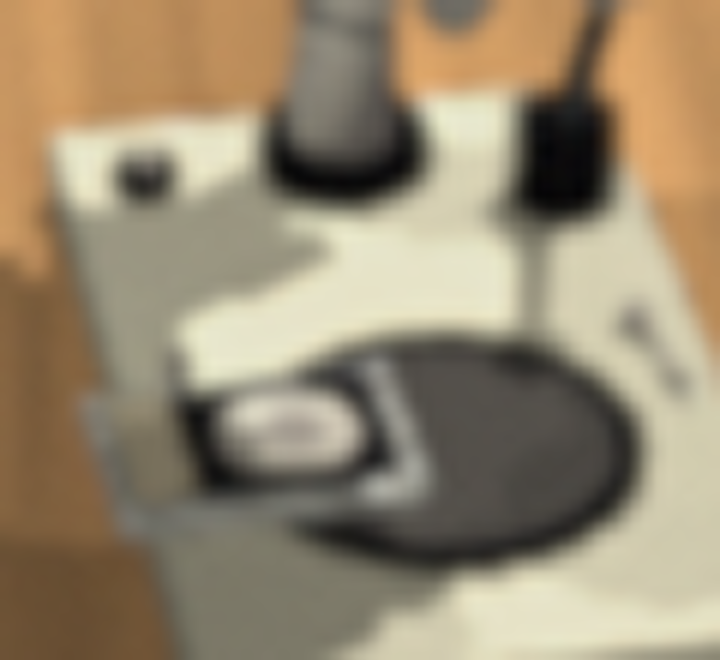

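```bash
python3 - <<'E'
from mic import *
np.set_printoptions(precision=1,suppress=True)
s=load("side22");F=lambda x,y:((x+.5)/12-.5+235,(y+.5)/12-.5+160)
for n,q,z in(("label far",(85,398),.033),("label near",(125,530),.033),("coin far",(372,355),.033),("coin near",(428,492),.033),("coin",(292,430),.033),("plateL",(185+0,445),.025)):
    p=ray(s,F(*q),z)-O;print(n,p@MX*1e3,p@MY*1e3)
# plate centre from this image: right extreme, bottom extreme
for n,q in(("plate right",(640,450)),("plate bottom",(450,565)),("plate top",(440,333))):
    p=ray(s,F(*q),.025)-O;print(n,p@MX*1e3,p@MY*1e3)
for k in("short","long"):
  for j in(0,.25,.5,.75,1,1.25,1.466,1.571): print(k,j,tip(k,j)*1e3,tip(k,j,.02)*1e3, tip(k,j,.045)*1e3 if k=="long" else "")
E
python3 mv.py .4431 .1611 .0665 -83
```

```text
label far -95.66865818283623 26.50755631699938
label near -94.2198810158383 -36.09510881060271
coin far -13.625334927128549 32.71584821012823
coin near -11.088968877792631 -33.80925668711473
coin -42.075346433302315 1.1903244113017497
plateL -70.37894617334787 10.539869095655126
plate right 52.515467372508226 -14.380013624056247
plate bottom -9.588038882255567 -56.621335369698954
plate top 9.696186309874205 51.33973018350143
short 0 [ 35.9 -35.3 185.3] [ 32.2 -31.8 196.1] 
short 0.25 [ 34.8 -43.8 188. ] [ 31.2 -39.4 198.6] 
short 0.5 [ 31.5 -51.7 190.6] [ 28.2 -46.5 200.9] 
short 0.75 [ 26.3 -58.6 192.8] [ 23.5 -52.7 202.9] 
short 1 [ 19.4 -64.1 194.6] [ 17.4 -57.6 204.5] 
short 1.25 [ 11.3 -67.7 195.8] [ 10.1 -60.9 205.5] 
short 1.466 [  3.8 -69.3 196.3] [  3.4 -62.2 206. ] 
short 1.571 [ -0.  -69.5 196.3] [ -0.  -62.4 206.1] 
long 0 [-45.8 -44.7 156.3] [-32.2 -31.8 196.1] [-39.9 -39.2 173.5]
long 0.25 [-44.4 -34.  152.8] [-31.2 -24.2 193.6] [-38.7 -29.8 170.4]
long 0.5 [-40.2 -23.9 149.5] [-28.2 -17.1 191.3] [-35.  -21.  167.6]
long 0.75 [-33.5 -15.1 146.7] [-23.5 -11.  189.3] [-29.2 -13.3 165.1]
long 1 [-24.7  -8.1 144.4] [-17.4  -6.1 187.7] [-21.6  -7.2 163.1]
long 1.25 [-14.4  -3.4 142.9] [-10.1  -2.8 186.7] [-12.6  -3.1 161.8]
long 1.466 [ -4.8  -1.4 142.2] [ -3.4  -1.4 186.2] [ -4.2  -1.4 161.2]
long 1.571 [  0.   -1.2 142.2] [  0.   -1.2 186.2] [  0.   -1.2 161.2]
t 26.0667 p [0.4122 0.1573 0.0671] yaw -173.13 w 0.0854 F [-4.53 -1.37  0.52] q [ 0.34  0.04 -0.56  0.97  0.03  0.22]
[-5.190e-02  2.000e-04  7.000e-04 -7.511e-01]
```

```bash
python3 - <<'E'
from mic import *
from scipy.optimize import least_squares
np.set_printoptions(precision=2,suppress=True)
for n,thr in(("side0",0),("side3",0),("side11",0)):
    d=load(n);g=cv2.cvtColor(d["pixels"],cv2.COLOR_RGB2GRAY).astype(np.float32);g=cv2.GaussianBlur(g,(0,0),.7)
    # radial edge search from approx centre, subpixel at half level
    res=[]
    for b in np.radians(np.arange(0,360,6)):
        rs=np.linspace(.044,.068,49);v=[]
        for r in rs:
            u=proj(d,W(r*np.cos(b),-.003+r*np.sin(b),.025));v.append(cv2.getRectSubPix(g,(1,1),(float(u[0]),float(u[1])))[0,0])
        v=np.array(v);dv=np.gradient(v);i=np.argmax(dv)
        if dv[i]>4: res.append((b,rs[i]))
    res=np.array(res);P=np.c_[res[:,1]*np.cos(res[:,0]),-.003+res[:,1]*np.sin(res[:,0])]*1e3
    up=P[:,1]>-15
    f=lambda p,Q:np.hypot(*(Q-p[:2]).T)-p[2]
    for nm,Q in(("all",P),("upper",P[up])):
        r=least_squares(f,[0,-3,56],args=(Q,),loss="soft_l1",f_scale=1);print(n,nm,len(Q),r.x)
    r=least_squares(lambda p:f([p[0],p[1],56],P[up]),[0,-3],loss="soft_l1",f_scale=1);print("R56 upper",r.x)
# top camera: same, lower-right arc only
d=load("top0");g=cv2.GaussianBlur(cv2.cvtColor(d["pixels"],cv2.COLOR_RGB2GRAY).astype(np.float32),(0,0),.7);res=[]
for b in np.radians(np.arange(150,340,5)):
    rs=np.linspace(.044,.066,45);v=np.array([cv2.getRectSubPix(g,(1,1),tuple(map(float,proj(d,W(r*np.cos(b),r*np.sin(b),.025)))))[0,0] for r in rs]);dv=np.gradient(v);i=np.argmax(dv)
    if dv[i]>3:res.append((rs[i]*np.cos(b)*1e3,rs[i]*np.sin(b)*1e3))
P=np.array(res);r=least_squares(lambda p:np.hypot(*(P-p[:2]).T)-56,[0,0],loss="soft_l1",f_scale=1);print("top",len(P),r.x, r.cost)
E
```

```text
side0 all 55 [ 0.14 -4.4  55.26]
side0 upper 33 [ 0.53 -3.28 54.87]
R56 upper [ 0.61 -4.79]
side3 all 36 [-0.88 -4.33 55.63]
side3 upper 20 [ 4.54 -0.09 50.13]
R56 upper [-0.45 -4.95]
side11 all 55 [ 0.1  -4.31 55.21]
side11 upper 33 [ 0.5  -3.18 54.8 ]
R56 upper [ 0.59 -4.79]
top 38 [1.47 1.47] 25.484110767638537
```

servo_tool(rows=[{"tx": 0, "ty": 0, "tz": 0, "spin": -0.059}, {"tx": 0, "ty": 0, "tz": 0, "spin": -0.118}, {"tx": 0, "ty": 0, "tz": 0, "spin": -0.177}, {"tx": 0, "ty": 0, "tz": 0, "spin": -0.236}, {"tx": 0, "ty": 0, "tz": 0, "spin": -0.295}, {"tx": 0, "ty": 0, "tz": 0, "spin": -0.354}, {"tx": 0, "ty": 0, "tz": 0, "spin": -0.413}, {"tx": 0, "ty": 0, "tz": 0, "spin": -0.472}, {"tx": 0, "ty": 0, "tz": 0, "spin": -0.531}, {"tx": 0, "ty": 0, "tz": 0, "spin": -0.59}])

```text
t: 26.9
position: [0.4175, 0.1584, 0.0667]
tool_rot: [[-0.208, -0.978, -0.007], [-0.978, 0.208, 0.033], [-0.031, 0.013, -0.999]]
wrist_force: [-0.2, -0.4, -0.1]
width: 0.0857
```

```bash
python3 mv.py .4323 .1668 .0385 -82
```

```text
t 26.9 p [0.4175 0.1584 0.0667] yaw -102.01 w 0.0857 F [-0.16 -0.45 -0.06] q [ 0.34  0.05 -0.55  0.97  0.03 -1.02]
[-0.0175 -0.0218  0.0473 -0.1668]
```

servo_tool(rows=[{"tx": -0.003, "ty": -0.003, "tz": 0.0, "spin": -0.05}, {"tx": -0.006, "ty": -0.006, "tz": 0.005, "spin": -0.1}, {"tx": -0.01, "ty": -0.01, "tz": 0.012, "spin": -0.15}, {"tx": -0.014, "ty": -0.015, "tz": 0.02, "spin": -0.1668}, {"tx": -0.0175, "ty": -0.0218, "tz": 0.028, "spin": -0.1668}, {"tx": -0.0175, "ty": -0.0218, "tz": 0.036, "spin": -0.1668}, {"tx": -0.0175, "ty": -0.0218, "tz": 0.042, "spin": -0.1668}, {"tx": -0.0175, "ty": -0.0218, "tz": 0.046, "spin": -0.1668}, {"tx": -0.0175, "ty": -0.0218, "tz": 0.0473, "spin": -0.1668}, {"tx": -0.0175, "ty": -0.0218, "tz": 0.0473, "spin": -0.1668}])

```text
t: 27.73
position: [0.4329, 0.1668, 0.0382]
tool_rot: [[0.133, -0.991, -0.007], [-0.991, -0.133, 0.033], [-0.033, 0.003, -0.999]]
wrist_force: [-0.1, -0.1, -0.2]
width: 0.0853
```

```bash
python3 shot.py 23 side 215 150 295 215 9 ; python3 mv.py .4323 .1668 .0385 -82; python3 -c "
from mic import *
from workcell import bot
p=bot.read_state()['position']-O;print(p@MX*1e3,p@MY*1e3)"
```

```text
t 27.7833 p [0.4331 0.1669 0.0384] yaw -82.36 w 0.0854 F [ 0.04 -0.34 -0.07] q [ 0.35  0.11 -0.55  0.9   0.03 -1.36]
[-0.0001  0.0014 -0.0001 -0.003 ]
-164.2330929824406 6.929147370069562
```

View pics/side23.png

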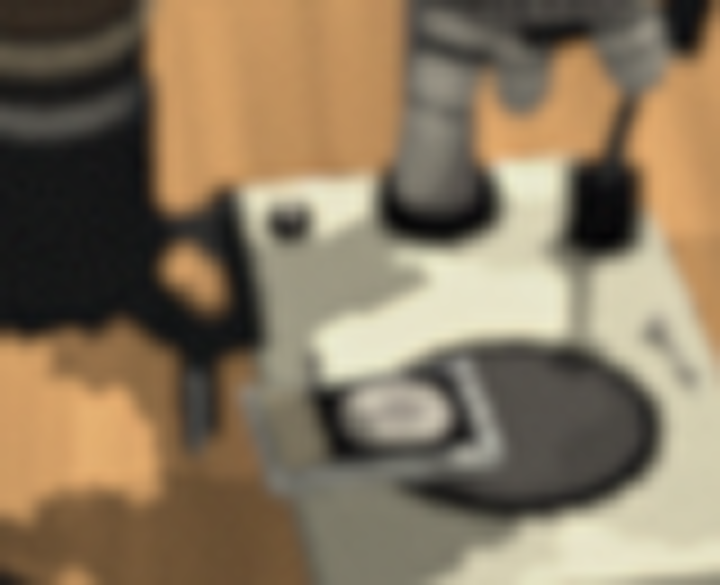

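servo_tool(rows=[{"tx": 0, "ty": -0.008, "tz": 0, "spin": 0}, {"tx": 0, "ty": -0.015, "tz": 0, "spin": 0}, {"tx": 0, "ty": -0.02, "tz": 0, "spin": 0}, {"tx": 0.0007, "ty": -0.025, "tz": 0, "spin": 0}, {"tx": 0.0017, "ty": -0.032, "tz": 0, "spin": 0}, {"tx": 0.0027, "ty": -0.039, "tz": 0, "spin": 0}, {"tx": 0.0037, "ty": -0.046, "tz": 0, "spin": 0}, {"tx": 0.0047, "ty": -0.053, "tz": 0, "spin": 0}, {"tx": 0.0055, "ty": -0.058, "tz": 0, "spin": 0}, {"tx": 0.006, "ty": -0.0617, "tz": 0, "spin": 0}])

```text
t: 28.62
position: [0.4709, 0.1683, 0.0382]
tool_rot: [[0.133, -0.991, -0.006], [-0.991, -0.133, 0.033], [-0.033, 0.002, -0.999]]
wrist_force: [-0.8, 0.9, 0.9]
width: 0.0855
```

```bash
python3 shot.py 24 side 235 160 295 215 12 ; python3 mv.py .4323 .1668 .0385 -82; python3 -c "
from mic import *
from workcell import bot
p=bot.read_state()['position']-O;print(p@MX*1e3,p@MY*1e3)"; python3 prof.py 24
```

```text
t 28.6667 p [0.4712 0.1683 0.0382] yaw -82.36 w 0.0854 F [0.1  0.15 0.86] q [ 0.33  0.17 -0.48  0.91  0.03 -1.38]
[-0.0061  0.0646 -0.0002 -0.003 ]
-126.29246344900154 3.7328794763828412
-85 28.8 27 | -75 32.8 31 | -65 31.1 23 | -55 30.7 24 | -45 31.1 23 | -35 31.6 22 | -25 32.6 22 | -15 32.6 24 | -5 32.7 22 | 5 31.5 19 | 15 24.1 19 | 25 24.3 25 |
```

View pics/side24.png

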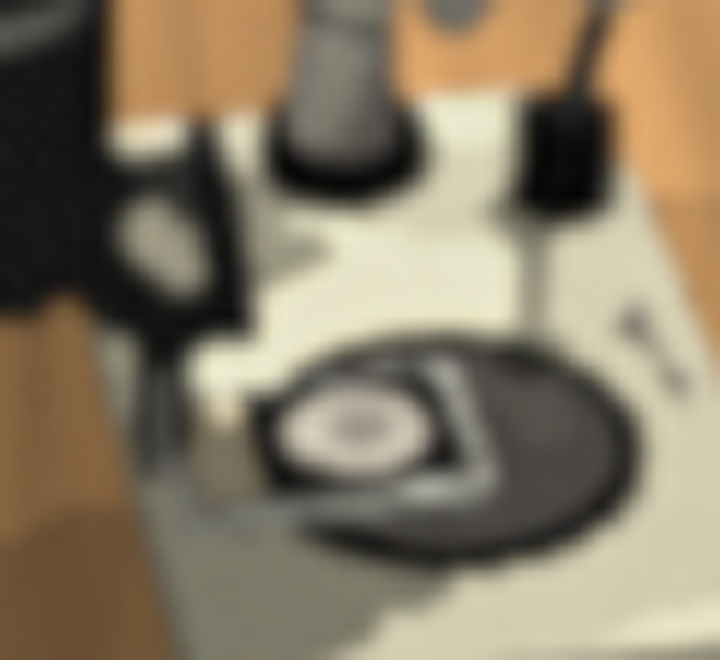

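```bash
cat > coin.py <<'E'
import sys
from mic import *
np.set_printoptions(precision=1,suppress=True)
# coin.py tag k x0 y0 : coin = pale blob; fit on plane z=.033
def coin(tag,seed,cam="side"):
    d=load(cam+tag);hsv=cv2.cvtColor(d["pixels"],cv2.COLOR_RGB2HSV)
    K=8;x0,y0=int(seed[0])-14,int(seed[1])-10
    im=cv2.resize(d["pixels"][y0:y0+20,x0:x0+28],None,fx=K,fy=K,interpolation=cv2.INTER_CUBIC);g=cv2.cvtColor(im,cv2.COLOR_RGB2GRAY)
    m=(g>130).astype(np.uint8);n,l,st,c=cv2.connectedComponentsWithStats(m)
    k=l[int((seed[1]-y0+.5)*K),int((seed[0]-x0+.5)*K)]
    out=[]
    for th in(110,120,130):
        m=(g>th).astype(np.uint8);m=cv2.morphologyEx(m,cv2.MORPH_OPEN,np.ones((25,25)))
        n,l,st,c=cv2.connectedComponentsWithStats(m);k=l[int((seed[1]-y0+.5)*K),int((seed[0]-x0+.5)*K)]
        cn=max(cv2.findContours((l==k).astype(np.uint8),0,1)[0],key=cv2.contourArea)[:,0].astype(float)
        P=np.array([(ray(d,((q[0]+.5)/K-.5+x0,(q[1]+.5)/K-.5+y0),.033)-O) for q in cn]);Q=np.c_[P@MX,P@MY]*1e3
        e=cv2.fitEllipse(Q.astype(np.float32));print(th,"coin mic",np.array(e[0]),"axes",np.array(e[1]))
a=[float(x) for x in sys.argv[2:4]];coin(sys.argv[1],a)
E
python3 coin.py 22 259 195.5; python3 coin.py 24 264.5 195.3
```

```text
110 coin mic [-41.2  31.9] axes [86.  97.2]
120 coin mic [-39.7  32.8] axes [84.8 95.5]
130 coin mic [-38.4  33.4] axes [83.2 95. ]
110 coin mic [-24.6  -1.8] axes [38.4 45.4]
120 coin mic [-24.7  -1.8] axes [37.2 42.7]
130 coin mic [-24.7  -1.9] axes [36.6 40.1]
```

servo_tool(rows=[{"tx": 0.0003, "ty": -0.003, "tz": 0, "spin": 0}, {"tx": 0.0007, "ty": -0.007, "tz": 0, "spin": 0}, {"tx": 0.001, "ty": -0.011, "tz": 0, "spin": 0}, {"tx": 0.0015, "ty": -0.016, "tz": 0, "spin": 0}, {"tx": 0.002, "ty": -0.021, "tz": 0, "spin": 0}, {"tx": 0.0025, "ty": -0.026, "tz": 0, "spin": 0}, {"tx": 0.003, "ty": -0.03, "tz": 0, "spin": 0}, {"tx": 0.0035, "ty": -0.033, "tz": 0, "spin": 0}, {"tx": 0.0037, "ty": -0.0345, "tz": 0, "spin": 0}, {"tx": 0.0037, "ty": -0.0345, "tz": 0, "spin": 0}])

```text
t: 29.5
position: [0.4918, 0.169, 0.0385]
tool_rot: [[0.133, -0.991, -0.006], [-0.991, -0.133, 0.033], [-0.034, 0.001, -0.999]]
wrist_force: [-1.9, 0.1, 4.8]
width: 0.0849
```

```bash
python3 shot.py 25 side 235 160 295 215 12 top 110 130 240 240 6; python3 mv.py .4323 .1668 .0385 -82; python3 coin.py 25 271 194.8;python3 prof.py 25; python3 clr.py 25|head -4
```

```text
t 29.6 p [0.4917 0.169  0.0384] yaw -82.34 w 0.0856 F [-2.34 -0.27  4.83] q [ 0.31  0.21 -0.44  0.92  0.03 -1.39]
[-0.0095  0.0987  0.0003 -0.0029]
110 coin mic [-4.2 -5.5] axes [37.5 50.3]
120 coin mic [-4.3 -4.8] axes [37.2 44.6]
130 coin mic [-4.4 -4.8] axes [36.6 41.5]
-85 17.8 13 | -75 20.7 25 | -65 26.3 32 | -55 33.3 31 | -45 32.6 23 | -35 31.9 24 | -25 31.8 24 | -15 30.6 23 | -5 32.8 24 | 5 31.5 19 | 15 31.4 24 | 25 31.3 20 | 
0.09 min 0.025 arm [-0.078 -0.027  0.15 ] mic [-0.055 -0.037  0.156]
0.15 min 0.022 arm [-0.075 -0.027  0.153] mic [-0.055 -0.037  0.156]
0.2 min 0.033 arm [-0.077 -0.023  0.204] mic [-0.044 -0.03   0.198]
0.25 min 0.035 arm [-0.061 -0.041  0.296] mic [-0.026 -0.04   0.298]
```

View pics/side25.png

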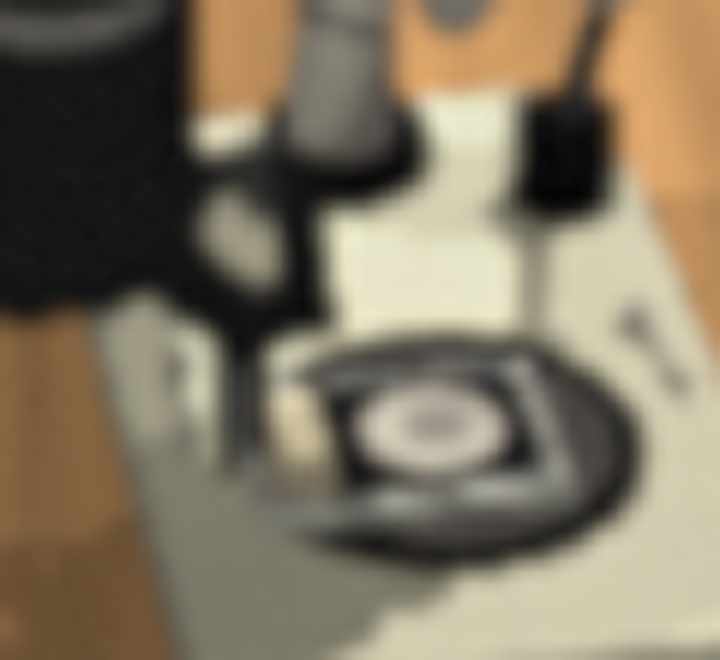

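View pics/top25.png

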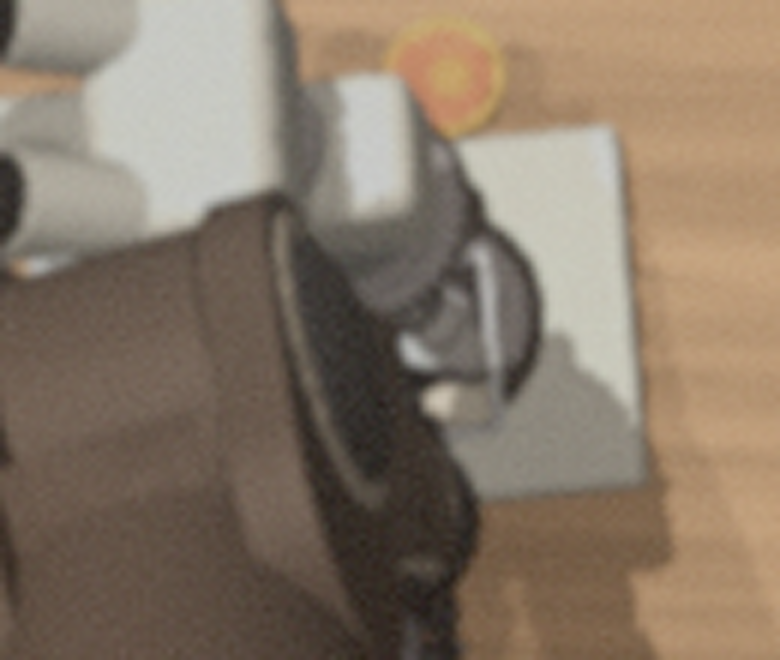

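servo_tool(rows=[{"tx": 0, "ty": 0, "tz": -0.0015, "spin": 0}, {"tx": 0, "ty": 0, "tz": -0.003, "spin": 0}, {"tx": 0, "ty": 0, "tz": -0.003, "spin": 0}, {"tx": 0, "ty": -0.0015, "tz": -0.003, "spin": 0}, {"tx": 0, "ty": -0.003, "tz": -0.003, "spin": 0}, {"tx": 0, "ty": -0.0045, "tz": -0.003, "spin": 0}, {"tx": 0, "ty": -0.006, "tz": -0.003, "spin": 0}, {"tx": 0, "ty": -0.007, "tz": -0.003, "spin": 0}, {"tx": 0, "ty": -0.0078, "tz": -0.003, "spin": 0}, {"tx": 0, "ty": -0.0078, "tz": -0.003, "spin": 0}])

```text
t: 30.43
position: [0.4961, 0.1694, 0.0398]
tool_rot: [[0.133, -0.991, -0.006], [-0.991, -0.133, 0.033], [-0.033, 0.002, -0.999]]
wrist_force: [1.3, -0.3, -0.0]
width: 0.0854
```

```bash
python3 shot.py 26 side 235 160 295 215 12; python3 mv.py .4323 .1668 .0385 -82; python3 coin.py 26 272.3 194.8;python3 prof.py 26
```

```text
t 30.4833 p [0.496  0.1694 0.0399] yaw -82.34 w 0.085 F [ 0.14 -0.23  1.2 ] q [ 0.31  0.21 -0.42  0.93  0.03 -1.39]
[-0.0097  0.1059  0.0028 -0.0029]
110 coin mic [ 0.3 -8. ] axes [36.7 58. ]
120 coin mic [ 0.1 -4.7] axes [37.6 44.3]
130 coin mic [ 0.1 -4.6] axes [36.6 41.5]
-85 18.2 13 | -75 21.7 26 | -65 21.3 26 | -55 32.9 39 | -45 34.8 22 | -35 31.7 23 | -25 32.1 22 | -15 31.5 19 | -5 32.3 24 | 5 31.6 23 | 15 32.4 20 | 25 30.9 24 |
```

View pics/side26.png

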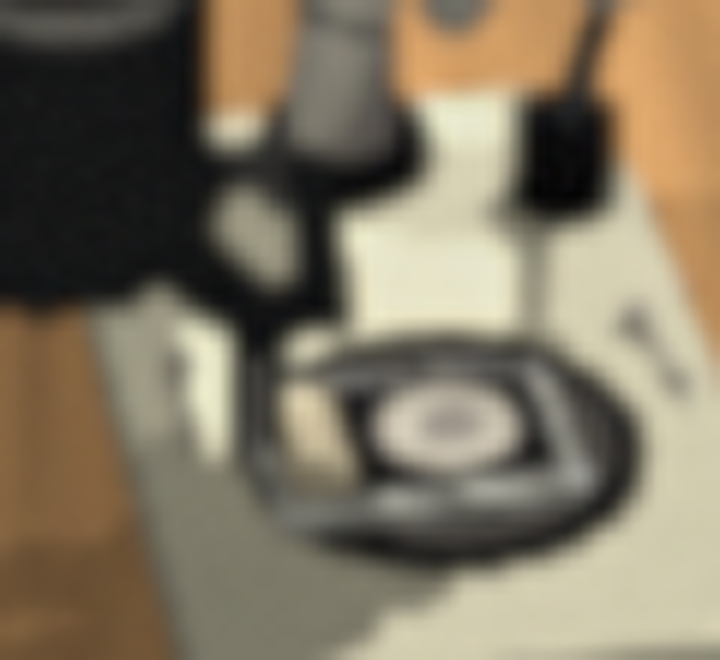

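servo_tool(rows=[{"tx": 0, "ty": 0.004, "tz": 0, "spin": 0}, {"tx": 0, "ty": 0.012, "tz": 0, "spin": 0}, {"tx": 0, "ty": 0.03, "tz": -0.005, "spin": 0}, {"tx": 0, "ty": 0.055, "tz": -0.015, "spin": 0}, {"tx": 0, "ty": 0.085, "tz": -0.03, "spin": 0.03}, {"tx": 0, "ty": 0.115, "tz": -0.055, "spin": 0.08}, {"tx": 0.02, "ty": 0.14, "tz": -0.085, "spin": 0.14}, {"tx": 0.05, "ty": 0.15, "tz": -0.11, "spin": 0.195}, {"tx": 0.09, "ty": 0.15, "tz": -0.13, "spin": 0.25}, {"tx": 0.13, "ty": 0.15, "tz": -0.1333, "spin": 0.31}])

```text
t: 31.32
position: [0.4173, 0.0772, 0.1199]
tool_rot: [[-0.496, -0.868, -0.003], [-0.868, 0.496, 0.034], [-0.028, 0.019, -0.999]]
wrist_force: [1.3, -0.8, -0.1]
width: 0.0857
```

```bash
python3 shot.py 27 side 235 120 315 215 7; python3 - <<'E'
from mic import *
np.set_printoptions(precision=0,suppress=True)
s=load("side27");ps=ptsmap(s);q=ps-O;m=np.stack([q@MX,q@MY,ps[...,2]],-1)*1e3
for v in(144,148,152,156,160): print(v,[m[v,u] for u in(288,290,292,294)])
from workcell import bot
p=bot.read_state()['position']-O;print(p@MX*1e3,p@MY*1e3)
for H in((-70,-140),(-48,-131)): print(H,W(H[0]/1e3,H[1]/1e3,0))
E
python3 coin.py 27 272.3 194.8
python3 mv.py .5405 .0326 .12 -173
```

```text
144 [array([148., 386.,  -4.]), array([ 81.,  97., 161.]), array([ 82.,  75., 172.]), array([170., 375.,  -0.])]
148 [array([139., 349.,  -1.]), array([ 72.,  59., 167.]), array([ 78.,  56., 169.]), array([ 84.,  56., 168.])]
152 [array([ 64.,  51., 158.]), array([ 71.,  52., 157.]), array([ 77.,  51., 157.]), array([156., 314.,  -2.])]
156 [array([ 42., -34., 195.]), array([ 71.,  54., 141.]), array([ 77.,  48., 143.]), array([148., 285.,  -2.])]
160 [array([119., 263.,  -4.]), array([126., 258.,  -2.]), array([132., 253.,   1.]), array([141., 256.,  -3.])]
-190.950819707772 -83.23229295958194
(-70, -140) [1. 0. 0.]
(-48, -131) [1. 0. 0.]
110 coin mic [-0.  -9.1] axes [38.1 63.3]
120 coin mic [ 0.3 -7.6] axes [37.6 56.6]
130 coin mic [ 0.2 -5. ] axes [38.  46.6]
t 31.3667 p [0.4176 0.0741 0.1192] yaw -120.28 w 0.0856 F [-0.15 -1.49  0.73] q [ 0.16 -0.03 -0.5   1.09  0.03 -0.89]
[-0.0435 -0.2117 -0.0041  0.4394]
```

View pics/side27.png

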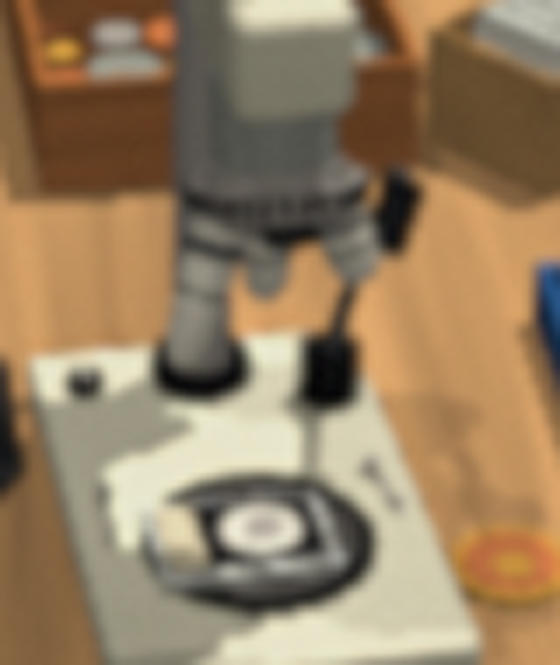

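```bash
cat > cfit.py <<'E'
import sys
from mic import *
from scipy.optimize import least_squares
np.set_printoptions(precision=2,suppress=True)
def edge(d,c,z,r0,r1,sgn,angs,th):
    g=cv2.GaussianBlur(cv2.cvtColor(d["pixels"],cv2.COLOR_RGB2GRAY).astype(np.float32),(0,0),.6);out=[]
    for b in np.radians(angs):
        rs=np.linspace(r0,r1,41);v=np.array([cv2.getRectSubPix(g,(1,1),tuple(map(float,proj(d,W(c[0]+r*np.cos(b),c[1]+r*np.sin(b),z)))))[0,0] for r in rs])
        dv=sgn*np.gradient(v);i=np.argmax(dv)
        if dv[i]>th and 0<i<40: out.append((c[0]+rs[i]*np.cos(b),c[1]+rs[i]*np.sin(b)))
    return np.array(out)*1e3
def circ(P,R): 
    r=least_squares(lambda p:np.hypot(*(P-p[:2]).T)-R,P.mean(0),loss="soft_l1",f_scale=.7);f=least_squares(lambda p:np.hypot(*(P-p[:2]).T)-p[2],[*r.x,R],loss="soft_l1",f_scale=.7)
    return len(P),r.x,f.x
tag=sys.argv[1];d=load("side"+tag)
c=np.array([0,-.0045])
for it in range(2):
    P=edge(d,c,.033,.013,.027,-1,np.arange(0,360,6),2);n,x,f=circ(P,20);c=x/1e3
print("coin",n,x,f)
P=edge(d,np.array([0,-.0045]),.025,.046,.066,1,[a for a in range(0,360,4)],3);print("plate",circ(P,56))
lo=P[P[:,1]>-15];print("plate upper/lateral",circ(lo,56))
E
python3 cfit.py 27; python3 cfit.py 26
```

```text
coin 59 [ 0.31 -4.33] [ 0.33 -4.29 19.68]
plate (79, array([-1.06, -4.09]), array([-1.08, -4.13, 55.81]))
plate upper/lateral (45, array([-0.74, -3.99]), array([-0.77, -3.3 , 55.49]))
coin 54 [ 0.32 -4.47] [ 0.31 -4.41 19.76]
plate (70, array([-1.92, -4.17]), array([-2.27, -3.86, 56.49]))
plate upper/lateral (40, array([-1.73, -4.  ]), array([-2.46, -6.42, 58.  ]))
```

servo_tool(rows=[{"tx": -0.004, "ty": -0.02, "tz": 0, "spin": 0.045}, {"tx": -0.008, "ty": -0.04, "tz": 0, "spin": 0.1}, {"tx": -0.013, "ty": -0.065, "tz": 0, "spin": 0.155}, {"tx": -0.018, "ty": -0.09, "tz": -0.001, "spin": 0.21}, {"tx": -0.023, "ty": -0.115, "tz": -0.002, "spin": 0.265}, {"tx": -0.028, "ty": -0.14, "tz": -0.003, "spin": 0.32}, {"tx": -0.033, "ty": -0.165, "tz": -0.004, "spin": 0.375}, {"tx": -0.038, "ty": -0.19, "tz": -0.004, "spin": 0.425}, {"tx": -0.042, "ty": -0.205, "tz": -0.004, "spin": 0.4394}, {"tx": -0.0435, "ty": -0.2117, "tz": -0.004, "spin": 0.4394}])

```text
t: 32.2
position: [0.5414, 0.0375, 0.1176]
tool_rot: [[-0.991, -0.136, -0.006], [-0.136, 0.99, 0.033], [0.002, 0.033, -0.999]]
wrist_force: [0.1, -0.9, -0.5]
width: 0.0857
```

```bash
cat > mm.py <<'E'
import sys
from mic import *
from mv import share,s,p
a=[float(x) for x in sys.argv[1:]]
q=p-O;print("t",round(s["t"],2),"mic",(q@MX*1e3).round(1),(q@MY*1e3).round(1),(p[2]*1e3).round(1),"F",s["wrist_force"].round(1))
for i in range(0,len(a),4):
    w=W(a[i]/1e3,a[i+1]/1e3,a[i+2]/1e3);print(a[i:i+4],share(*w,a[i+3]))
E
python3 mm.py -48 -135 120 -173  -48 -131 120 -173 -48 -98 120 -173; python3 shot.py 28 side 215 100 315 220 5 top 110 130 260 260 5
```

```text
t 32.2 mic -72.6 -134.7 117.6 F [ 0.1 -0.9 -0.5]
[-48.0, -135.0, 120.0, -173.0] [-0.0409 -0.001  -0.004   0.0067]
[-48.0, -131.0, 120.0, -173.0] [-0.041   0.0057 -0.0038  0.0067]
[-48.0, -98.0, 120.0, -173.0] [-0.0418  0.0607 -0.002   0.0067]
```

View pics/side28.png

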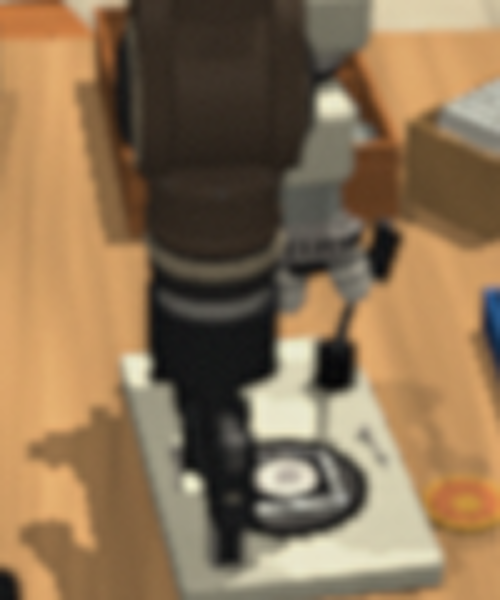

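View pics/top28.png

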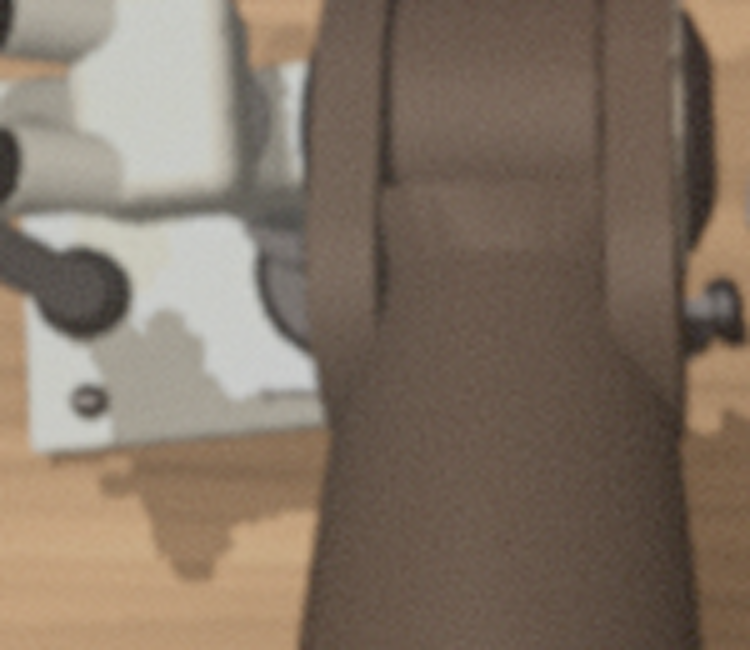

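servo_tool(rows=[{"tx": -0.012, "ty": 0, "tz": -0.002, "spin": 0.0067}, {"tx": -0.025, "ty": 0, "tz": -0.004, "spin": 0.0067}, {"tx": -0.036, "ty": 0, "tz": -0.004, "spin": 0.0067}, {"tx": -0.041, "ty": 0.0, "tz": -0.004, "spin": 0.0067}, {"tx": -0.041, "ty": 0.006, "tz": -0.004, "spin": 0.0067}, {"tx": -0.041, "ty": 0.012, "tz": -0.004, "spin": 0.0067}, {"tx": -0.041, "ty": 0.018, "tz": -0.004, "spin": 0.0067}, {"tx": -0.041, "ty": 0.024, "tz": -0.003, "spin": 0.0067}, {"tx": -0.041, "ty": 0.03, "tz": -0.003, "spin": 0.0067}, {"tx": -0.041, "ty": 0.036, "tz": -0.003, "spin": 0.0067}])

```text
t: 33.13
position: [0.5621, 0.0628, 0.1201]
tool_rot: [[-0.993, -0.121, -0.007], [-0.121, 0.992, 0.033], [0.003, 0.034, -0.999]]
wrist_force: [0.0, -0.1, -0.2]
width: 0.0855
```

```bash
python3 shot.py 29 side 235 110 315 200 7; python3 mm.py -48 -98 120 -173;python3 clr.py 29 2>/dev/null | head -5
```

```text
t 33.18 mic -48.7 -111.4 120.3 F [-0.4  0.5  0.6]
[-48.0, -98.0, 120.0, -173.0] [-0.0012  0.0223  0.0012  0.0001]
```

View pics/side29.png

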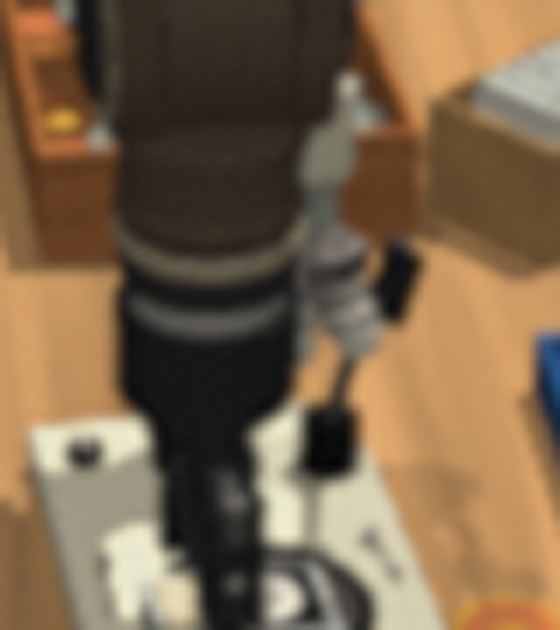

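```bash
cat > jo.py <<'E'
import sys
from mic import *
s=load("side"+sys.argv[1]);x0,y0,k=int(sys.argv[2]),int(sys.argv[3]),int(sys.argv[4])
I=cv2.imread(f"pics/side{sys.argv[1]}.png");out=[]
b=np.array([0.0,-.003,0])
for j in map(float,sys.argv[5:]):
    J=I.copy()
    for kk,c in(("long",(0,0,255)),("mid",(0,255,0)),("short",(255,0,0))):
        a=(proj(s,W(*(tip(kk,j,0)+b)))-(x0,y0)+.5)*k;e=(proj(s,W(*(tip(kk,j)+b)))-(x0,y0)+.5)*k
        cv2.line(J,tuple(a.astype(int).tolist()),tuple(e.astype(int).tolist()),c,2)
    out.append(cv2.resize(J[150:420,150:450],None,fx=.85,fy=.85))
cv2.imwrite("pics/jo.png",np.hstack(out)[:,:790])
E
python3 jo.py 29 235 110 7 0 .25 .5
```

```text
(no output)
```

View pics/jo.png

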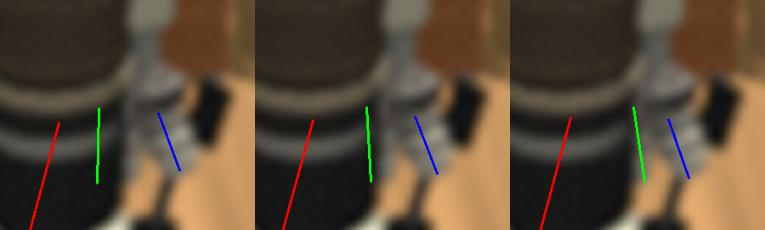

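servo_tool(rows=[{"tx": 0, "ty": 0.004, "tz": 0, "spin": 0}, {"tx": 0, "ty": 0.008, "tz": 0, "spin": 0}, {"tx": 0, "ty": 0.012, "tz": 0, "spin": 0}, {"tx": 0, "ty": 0.016, "tz": 0, "spin": 0}, {"tx": 0, "ty": 0.02, "tz": 0, "spin": 0}, {"tx": 0, "ty": 0.023, "tz": 0, "spin": 0}, {"tx": 0, "ty": 0.023, "tz": 0, "spin": 0}, {"tx": 0, "ty": 0.01, "tz": 0, "spin": 0}, {"tx": 0, "ty": -0.02, "tz": 0, "spin": 0}, {"tx": 0, "ty": -0.06, "tz": 0, "spin": 0}])

```text
t: 34.02
position: [0.5669, 0.0267, 0.119]
tool_rot: [[-0.992, -0.123, -0.006], [-0.124, 0.992, 0.033], [0.002, 0.034, -0.999]]
wrist_force: [0.5, 0.8, 0.2]
width: 0.0855
```

```bash
python3 mm.py 64 -155 128 -173 64 -118 128 -173; python3 shot.py 30 side 235 110 315 200 7;python3 jo.py 30 235 110 7 .4 .6 .8
```

```text
t 34.02 mic -48.5 -148.5 119.0 F [0.5 0.8 0.2]
[64.0, -155.0, 128.0, -173.0] [-0.1875 -0.0107 -0.0157  0.0008]
[64.0, -118.0, 128.0, -173.0] [-0.1876  0.0509 -0.0136  0.0008]
```

View pics/jo.png

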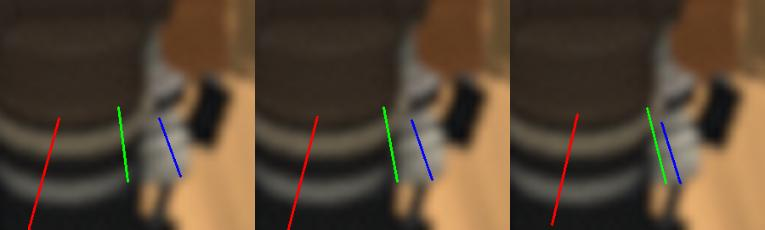

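servo_tool(rows=[{"tx": -0.005, "ty": -0.011, "tz": -0.004, "spin": 0}, {"tx": -0.025, "ty": -0.011, "tz": -0.009, "spin": 0}, {"tx": -0.055, "ty": -0.011, "tz": -0.0157, "spin": 0}, {"tx": -0.09, "ty": -0.011, "tz": -0.0157, "spin": 0}, {"tx": -0.125, "ty": -0.011, "tz": -0.0157, "spin": 0}, {"tx": -0.155, "ty": -0.011, "tz": -0.0157, "spin": 0}, {"tx": -0.178, "ty": -0.011, "tz": -0.0157, "spin": 0}, {"tx": -0.1875, "ty": -0.01, "tz": -0.0157, "spin": 0.0008}, {"tx": -0.1875, "ty": 0.0, "tz": -0.015, "spin": 0.0008}, {"tx": -0.1876, "ty": 0.01, "tz": -0.0145, "spin": 0.0008}])

```text
t: 34.9
position: [0.6775, 0.0461, 0.1273]
tool_rot: [[-0.993, -0.119, -0.007], [-0.119, 0.992, 0.033], [0.003, 0.034, -0.999]]
wrist_force: [0.1, -0.1, -0.5]
width: 0.0856
```

```bash
python3 mm.py 64 -120 128 -173 ; python3 shot.py 31 side 235 110 335 220 6 top 110 110 260 240 5;python3 clr.py 31
```

```text
t 34.9 mic 63.6 -142.7 127.3 F [ 0.1 -0.1 -0.5]
[64.0, -120.0, 128.0, -173.0] [-0.0005  0.0379  0.     -0.0013]
0.09 min 0.075 arm [ 0.056 -0.1    0.148] mic [ 0.037 -0.045  0.194]
0.15 min 0.013 arm [ 0.015 -0.017  0.18 ] mic [ 0.003 -0.013  0.175]
0.2 min 0.082 arm [ 0.045 -0.135  0.206] mic [ 0.017 -0.06   0.224]
0.25 min 0.086 arm [ 0.034 -0.139  0.276] mic [ 0.022 -0.056  0.293]
0.3 min 0.095 arm [ 0.03  -0.152  0.311] mic [ 0.006 -0.06   0.309]
0.35 min 0.109 arm [ 0.029 -0.159  0.351] mic [ 0.006 -0.06   0.309]
0.4 min 0.12 arm [ 0.014 -0.146  0.403] mic [ 0.028 -0.03   0.377]
```

View pics/side31.png

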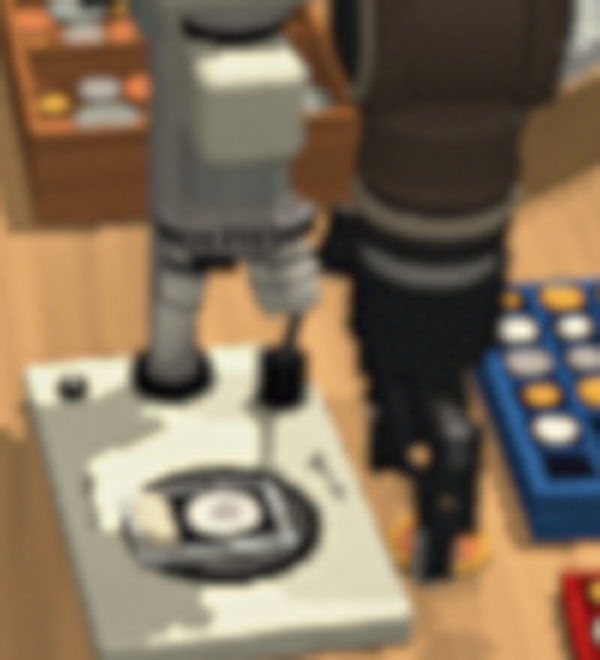

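```bash
sed -i 's/J\[150:420,150:450\]/J[180:420,100:400]/' jo.py; python3 jo.py 31 235 110 6 .4 .6 .8
```

```text
(no output)
```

View pics/jo.png

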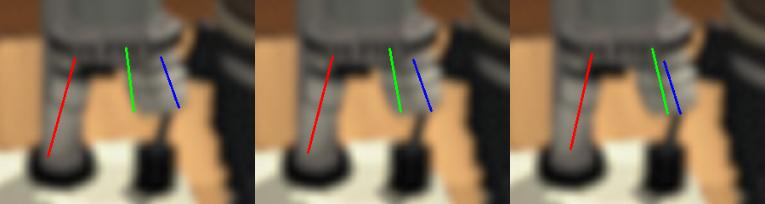

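servo_tool(rows=[{"tx": 0, "ty": 0.012, "tz": 0, "spin": 0}, {"tx": 0, "ty": 0.024, "tz": 0, "spin": 0}, {"tx": 0.004, "ty": 0.034, "tz": 0, "spin": 0}, {"tx": 0.012, "ty": 0.036, "tz": 0, "spin": 0}, {"tx": 0.018, "ty": 0.036, "tz": 0, "spin": 0}, {"tx": 0.024, "ty": 0.035, "tz": 0, "spin": 0}, {"tx": 0.03, "ty": 0.033, "tz": 0, "spin": 0}, {"tx": 0.036, "ty": 0.031, "tz": 0, "spin": 0}, {"tx": 0.04, "ty": 0.029, "tz": 0, "spin": 0}, {"tx": 0.044, "ty": 0.028, "tz": 0, "spin": 0}])

```text
t: 35.83
position: [0.6526, 0.057, 0.13]
tool_rot: [[-0.993, -0.116, 0.001], [-0.116, 0.993, 0.03], [-0.005, 0.03, -1.0]]
wrist_force: [11.2, -9.6, 1.1]
width: 0.0856
```

```bash
python3 mm.py 23 -128 128 -173 ; python3 shot.py 32 side 235 110 335 220 6 top 110 110 260 240 5;python3 jo.py 32 235 110 6 .8 1 1.2;python3 clr.py 32
```

```text
t 35.83 mic 40.2 -128.8 130.0 F [11.2 -9.6  1.1]
[23.0, -128.0, 128.0, -173.0] [ 0.0287  0.0011  0.0032 -0.0028]
0.09 min 0.062 arm [ 0.038 -0.087  0.149] mic [ 0.037 -0.045  0.194]
0.15 min 0.05 arm [ 0.024 -0.1    0.194] mic [ 0.013 -0.061  0.225]
0.2 min 0.012 arm [ 0.008 -0.059  0.212] mic [ 0.012 -0.055  0.224]
0.25 min 0.066 arm [ 0.004 -0.125  0.258] mic [ 0.001 -0.061  0.242]
0.3 min 0.077 arm [ 0.005 -0.137  0.315] mic [ 0.006 -0.06   0.309]
0.35 min 0.099 arm [ 0.004 -0.149  0.354] mic [ 0.001 -0.055  0.323]
0.4 min 0.101 arm [-0.001 -0.112  0.437] mic [-0.042 -0.027  0.4  ]
```

View pics/side32.png

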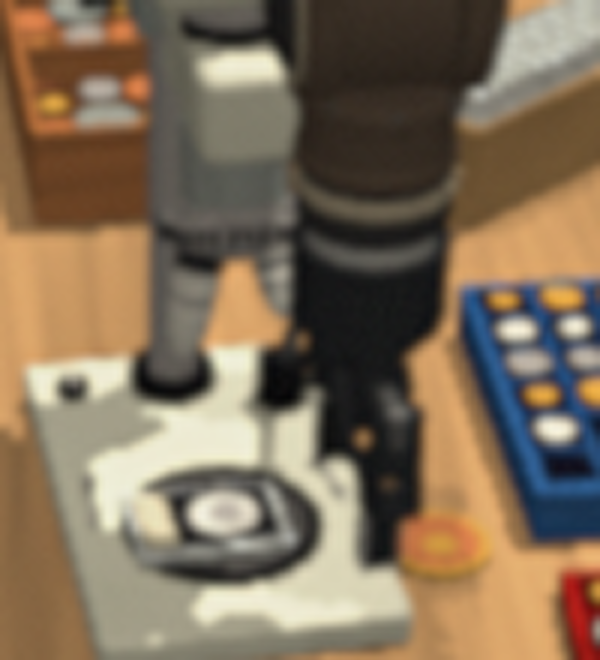

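View pics/jo.png

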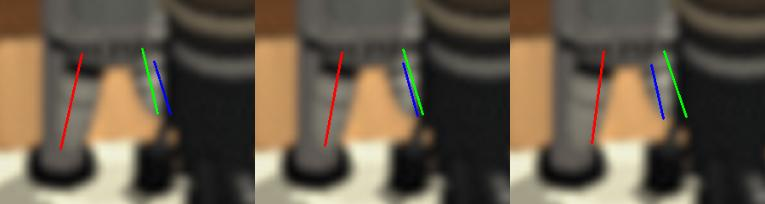

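servo_tool(rows=[{"tx": -0.01, "ty": 0, "tz": 0, "spin": 0}, {"tx": -0.02, "ty": 0, "tz": 0, "spin": 0}, {"tx": -0.03, "ty": 0, "tz": 0.002, "spin": 0}, {"tx": -0.04, "ty": 0, "tz": 0.004, "spin": 0}, {"tx": -0.045, "ty": 0.0, "tz": 0.006, "spin": 0}, {"tx": -0.045, "ty": 0, "tz": 0.008, "spin": 0}, {"tx": -0.045, "ty": 0, "tz": 0.01, "spin": 0}, {"tx": -0.045, "ty": 0, "tz": 0.01, "spin": 0}, {"tx": -0.045, "ty": 0, "tz": 0.01, "spin": 0}, {"tx": -0.045, "ty": 0, "tz": 0.01, "spin": 0}])

```text
t: 36.77
position: [0.6763, 0.0629, 0.1223]
tool_rot: [[-0.993, -0.119, -0.006], [-0.12, 0.992, 0.033], [0.002, 0.033, -0.999]]
wrist_force: [1.0, -0.1, 0.5]
width: 0.0854
```

```bash
python3 shot.py 33 side 235 110 335 220 6 top 110 110 260 240 5; python3 mm.py 23 -128 128 -173 ;python3 jo.py 33 235 110 6 .8 1 1.2; python3 - <<'E'
from mic import *
np.set_printoptions(precision=0,suppress=True)
s=load("side33");ps=ptsmap(s);q=ps-O;m=np.stack([q@MX,q@MY,ps[...,2]],-1)*1e3
for v in range(148,176,3): print(v,["%d,%d,%d"%tuple(m[v,u]) for u in range(258,292,3)])
E
```

```text
t 36.87 mic 64.5 -125.9 122.4 F [-0.8  0.6  0.2]
[23.0, -128.0, 128.0, -173.0] [ 0.0692 -0.0033 -0.0093 -0.0011]
148 ['21,374,-3', '-8,143,128', '-32,-35,231', '-26,-49,238', '-18,-54,239', '-9,-56,240', '0,-55,238', '8,-55,238', '16,-60,239', '26,-55,235', '140,353,-3', '75,59,166']
151 ['17,348,-2', '-8,142,117', '-33,-36,221', '-25,-43,224', '-17,-50,227', '-10,-59,232', '0,-56,229', '8,-57,228', '18,-51,224', '35,-22,206', '64,56,158', '72,47,162']
154 ['13,327,-3', '-9,139,107', '0,138,106', '-25,-47,216', '-17,-49,216', '71,315,-2', '81,310,0', '7,-63,222', '16,-60,219', '35,-22,195', '63,50,150', '72,45,152']
157 ['8,302,-1', '-10,136,97', '0,138,94', '-19,-14,186', '-9,-12,184', '65,290,-1', '78,294,-4', '7,-63,212', '16,-61,209', '32,-35,192', '124,286,-5', '136,286,-6']
160 ['5,285,-5', '-8,144,79', '-27,-6,171', '-19,-17,177', '-10,-19,177', '62,275,-5', '71,262,1', '7,-62,200', '14,-72,205', '25,-64,200', '118,258,-1', '27,-126,236']
163 ['0,254,0', '-8,146,66', '-27,-9,162', '-19,-15,165', '-8,-11,161', '56,246,0', '68,248,-3', '77,236,3', '92,248,-6', '71,118,74', '114,244,-5', '124,235,-1']
166 ['-3,230,2', '-9,138,59', '0,135,59', '-18,-14,153', '41,228,-1', '52,226,-1', '63,222,0', '74,219,0', '60,116,65', '95,212,2', '109,220,-4', '118,212,0']
169 ['-15,164,31', '-10,134,49', '0,133,48', '11,136,45', '26,156,31', '40,170,21', '51,168,21', '51,120,51', '61,117,51', '72,116,50', '103,195,-1', '113,189,1']
172 ['-18,146,30', '-9,137,34', '1,137,33', '12,140,30', '21,130,35', '36,148,22', '47,150,19', '50,115,42', '59,108,44', '70,109,43', '98,173,0', '110,177,-4']
175 ['-21,130,27', '-11,129,27', '0,132,24', '10,130,24', '21,131,22', '31,128,23', '44,136,16', '49,108,33', '59,106,33', '-259,-1208,909', '93,155,-1', '103,147,2']
```

View pics/jo.png

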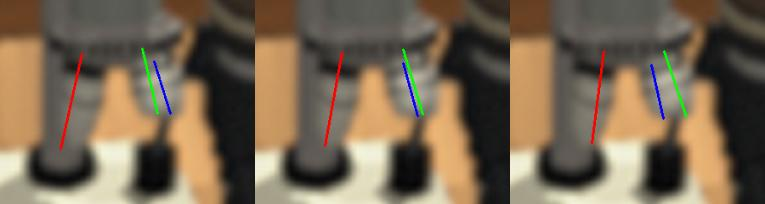

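View pics/side33.png

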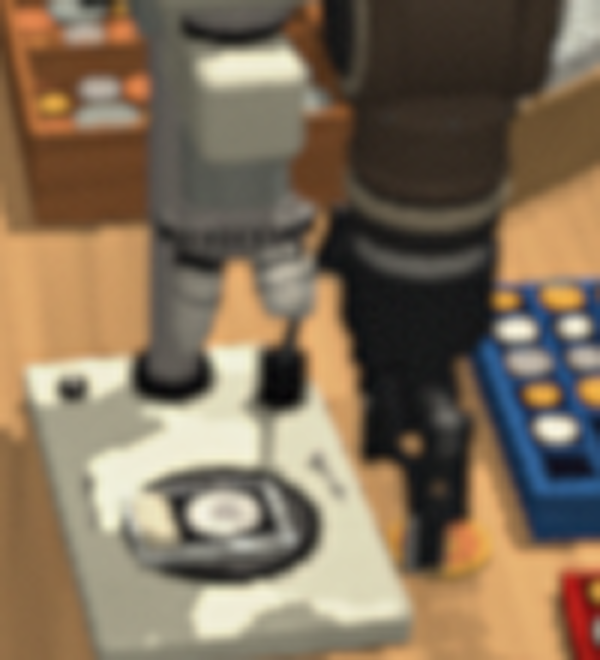

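servo_tool(rows=[{"tx": 0.012, "ty": 0.003, "tz": -0.002, "spin": 0}, {"tx": 0.024, "ty": 0.005, "tz": -0.003, "spin": 0}, {"tx": 0.034, "ty": 0.006, "tz": -0.003, "spin": 0}, {"tx": 0.039, "ty": 0.005, "tz": -0.003, "spin": 0}, {"tx": 0.043, "ty": 0.004, "tz": -0.003, "spin": 0}, {"tx": 0.047, "ty": 0.003, "tz": -0.003, "spin": 0}, {"tx": 0.051, "ty": 0.002, "tz": -0.003, "spin": 0}, {"tx": 0.055, "ty": 0.001, "tz": -0.003, "spin": 0}, {"tx": 0.058, "ty": 0.0, "tz": -0.003, "spin": 0}, {"tx": 0.058, "ty": 0.0, "tz": -0.003, "spin": 0}])

```text
t: 37.7
position: [0.6431, 0.0582, 0.1248]
tool_rot: [[-0.993, -0.118, -0.003], [-0.119, 0.992, 0.033], [-0.001, 0.033, -0.999]]
wrist_force: [5.2, -0.6, 1.0]
width: 0.0854
```

```bash
cat > jd.py <<'E'
import sys
from mic import *
np.set_printoptions(precision=0,suppress=True)
s=load("side"+sys.argv[1]);ps=ptsmap(s);q=ps-O;m=np.stack([q@MX,q@MY,ps[...,2]],-1)*1e3
for z0 in(145,155,165,175,185):
    w=m[(m[...,2]>z0)&(m[...,2]<z0+10)&(m[...,1]>-30)&(m[...,1]<15)&(abs(m[...,0])<45)]
    if len(w): print("z",z0,len(w),"x",np.percentile(w[:,0],[5,50,95]),"y",np.percentile(w[:,1],[5,50,95]))
E
python3 shot.py 34 side 235 110 335 220 6; python3 mm.py 23 -126 124 -173; python3 jd.py 33; echo; python3 jd.py 34
```

```text
t 37.75 mic 31.0 -126.5 124.8 F [ 5.2 -0.7  1.4]
[23.0, -126.0, 124.0, -173.0] [ 0.0133  0.0007  0.0013 -0.0016]
z 145 11 x [-26. -20. -10.] y [-16. -12.  -9.]
z 155 21 x [-28. -21.  -9.] y [-17. -13.  -4.]
z 165 24 x [-26. -16.  37.] y [-27. -14.  -6.]
z 175 27 x [-25. -14.  41.] y [-25. -15.  -6.]
z 185 23 x [-23. -14.  42.] y [-27. -15.  -9.]

z 145 14 x [-16.  -8.  -2.] y [-11.  -8.  -5.]
z 155 16 x [-17. -12.   1.] y [-16.  -9.  -4.]
z 165 18 x [-18.  -9.   2.] y [-16. -11.  -6.]
z 175 27 x [-18.  -9.   3.] y [-16. -11.  -4.]
z 185 14 x [-16.  -7.   3.] y [-17. -13.  -6.]
```

View pics/side34.png

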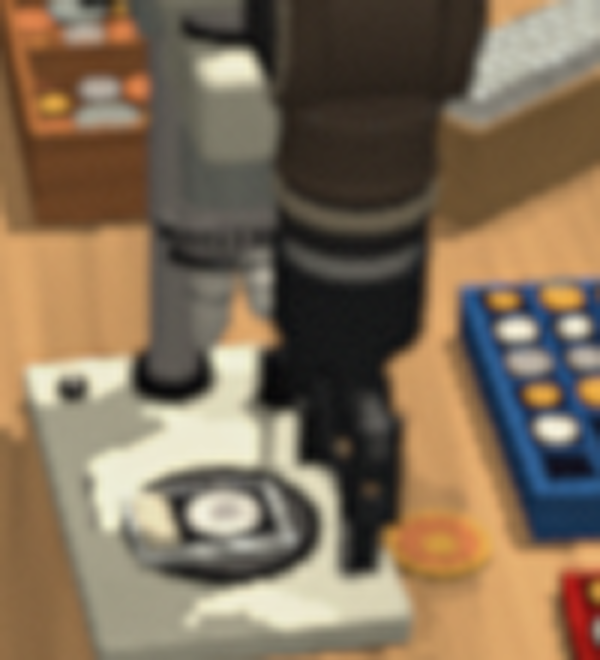

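servo_tool(rows=[{"tx": 0.002, "ty": 0, "tz": 0, "spin": 0}, {"tx": 0.004, "ty": 0, "tz": 0, "spin": 0}, {"tx": 0.006, "ty": 0, "tz": 0, "spin": 0}, {"tx": 0.008, "ty": 0, "tz": 0, "spin": 0}, {"tx": 0.0095, "ty": 0, "tz": 0, "spin": 0}, {"tx": 0.0095, "ty": 0, "tz": 0, "spin": 0}, {"tx": 0.0095, "ty": 0, "tz": 0, "spin": 0}, {"tx": 0.0095, "ty": 0, "tz": 0, "spin": 0}, {"tx": 0.0095, "ty": 0, "tz": 0, "spin": 0}, {"tx": 0.0095, "ty": 0, "tz": 0, "spin": 0}])

```text
t: 38.58
position: [0.6362, 0.058, 0.124]
tool_rot: [[-0.993, -0.12, -0.007], [-0.12, 0.992, 0.033], [0.003, 0.033, -0.999]]
wrist_force: [1.6, -0.3, 0.3]
width: 0.0855
```

```bash
python3 shot.py 35 side 235 110 335 220 6; python3 mm.py 23 -126 124 -173; python3 jd.py 35
```

```text
t 38.63 mic 24.1 -125.8 124.0 F [ 0.8  0.1 -0.2]
[23.0, -126.0, 124.0, -173.0] [ 0.0018 -0.0003 -0.     -0.001 ]
z 145 12 x [-5. -0.  6.] y [-12.  -9.  -2.]
z 155 14 x [-8. -2.  5.] y [-13. -11.  -2.]
z 165 14 x [-11.  -5.   0.] y [-15.  -8.  -2.]
z 175 8 x [-10.  -7.  -3.] y [-12.  -7.   2.]
z 185 11 x [-10.  -6.  -2.] y [-12.  -9.  -3.]
```

servo_tool(rows=[{"tx": -0.004, "ty": 0, "tz": 0, "spin": 0}, {"tx": -0.014, "ty": 0, "tz": 0, "spin": 0}, {"tx": -0.03, "ty": -0.004, "tz": 0, "spin": 0}, {"tx": -0.045, "ty": -0.02, "tz": 0, "spin": 0}, {"tx": -0.055, "ty": -0.05, "tz": 0, "spin": 0}, {"tx": -0.055, "ty": -0.09, "tz": -0.01, "spin": 0}, {"tx": -0.05, "ty": -0.14, "tz": -0.02, "spin": 0}, {"tx": -0.04, "ty": -0.19, "tz": -0.05, "spin": 0}, {"tx": -0.02, "ty": -0.24, "tz": -0.08, "spin": 0}, {"tx": 0.0, "ty": -0.29, "tz": -0.11, "spin": 0}])

```text
t: 39.47
position: [0.6576, -0.1181, 0.1843]
tool_rot: [[-0.993, -0.12, -0.007], [-0.12, 0.992, 0.033], [0.003, 0.034, -0.999]]
wrist_force: [0.4, -0.0, -0.6]
width: 0.0854
```

servo_tool(rows=[{"tx": 0.03, "ty": -0.03, "tz": -0.02, "spin": 0}, {"tx": 0.07, "ty": -0.06, "tz": -0.04, "spin": 0}, {"tx": 0.12, "ty": -0.1, "tz": -0.06, "spin": 0}, {"tx": 0.17, "ty": -0.14, "tz": -0.08, "spin": 0}, {"tx": 0.22, "ty": -0.18, "tz": -0.1, "spin": 0}, {"tx": 0.27, "ty": -0.22, "tz": -0.1, "spin": 0}, {"tx": 0.31, "ty": -0.25, "tz": -0.1, "spin": 0}, {"tx": 0.34, "ty": -0.28, "tz": -0.1, "spin": 0}, {"tx": 0.35, "ty": -0.29, "tz": -0.1, "spin": 0}, {"tx": 0.35, "ty": -0.29, "tz": -0.1, "spin": 0}])

```text
t: 40.3
position: [0.4693, -0.3182, 0.239]
tool_rot: [[-0.993, -0.116, -0.006], [-0.117, 0.993, 0.033], [0.002, 0.033, -0.999]]
wrist_force: [1.1, 1.0, -0.2]
width: 0.0855
```

```bash
python3 shot.py 36 side 235 110 335 220 6 top 0 0 512 384 1; python3 mm.py 23 -126 124 -173; python3 jd.py 36; python3 cfit.py 36; python3 prof.py 36; sed -i 's/J\[180:420,100:400\]/J[150:420,60:360]/' jo.py;python3 jo.py 36 235 110 6 1.4 1.571 1.75; python3 -c "
import cv2;from h import *
cv2.imwrite('pics/s36full.png',load('side36')['pixels'][:,:,::-1])"
```

```text
t 40.4 mic -185.8 -477.4 238.8 F [0.1 0.2 0.7]
[23.0, -126.0, 124.0, -173.0] [-0.3469  0.5798  0.2104 -0.0012]
z 145 13 x [-6. -2.  9.] y [-12.  -6.  -1.]
z 155 14 x [-8. -0.  5.] y [-13. -10.  -8.]
z 165 12 x [-10.  -5.  -0.] y [-14.  -8.  -1.]
z 175 12 x [-11.  -8.  -3.] y [-11.  -7.  -2.]
z 185 9 x [-8. -5. 14.] y [-23.  -9.  -5.]
coin 60 [ 0.12 -4.25] [ 0.12 -4.24 19.98]
plate (78, array([-0.92, -4.03]), array([-0.94, -4.1 , 55.79]))
plate upper/lateral (44, array([-0.55, -3.95]), array([-0.59, -3.18, 55.43]))
-75 22.2 11 | -65 20.7 24 | -55 23.4 29 | -45 31.3 24 | -35 31.6 24 | -25 30.8 23 | -15 31.7 21 | -5 31.9 22 | 5 32.7 22 | 15 31.9 19 | 25 31.0 23 |
```

View pics/side36.png

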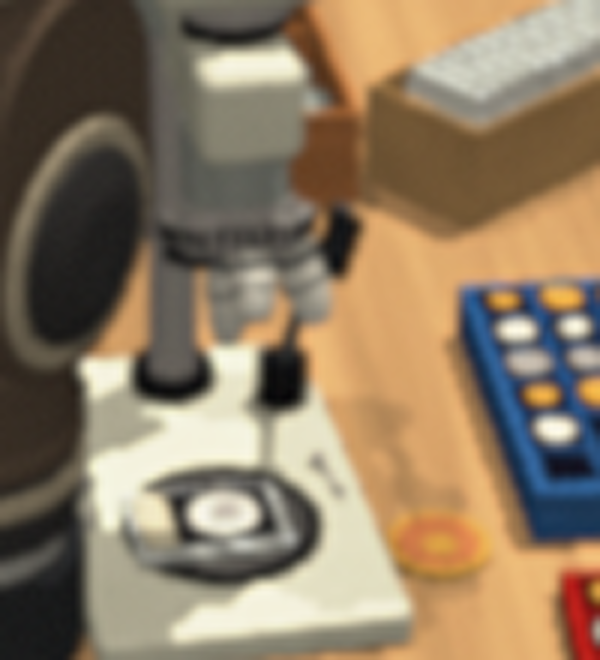

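View pics/jo.png

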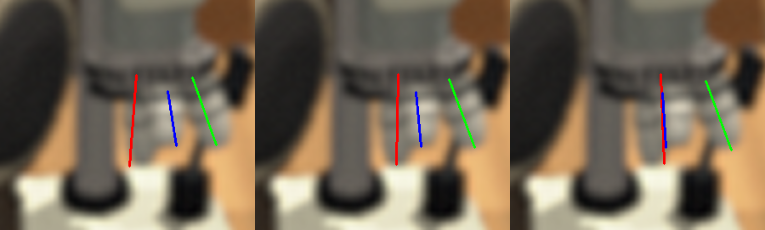

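View pics/s36full.png

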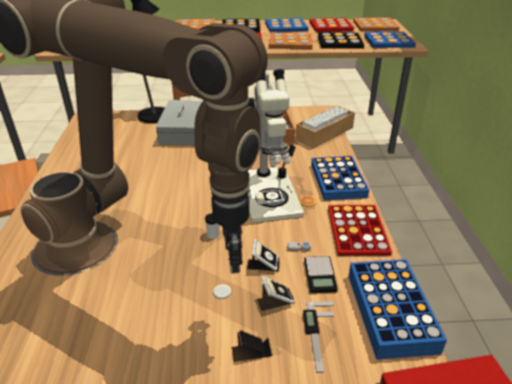

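View pics/top36.png

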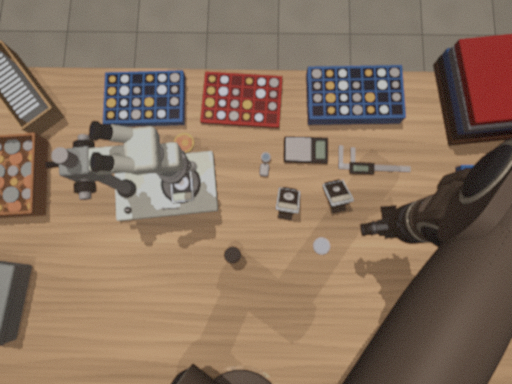

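```bash
python3 -c "
from workcell import bot
print(bot.read_state()['qvel'].round(4),bot.read_state()['t']);print(bot.sign_off())"
```

```text
[ 0.0224  0.0021  0.0002 -0.0012  0.0002 -0.0002] 40.4
the job is handed in; nothing more can be done
None
```

The slab with the 40 mm coin is lying flat and face up on the stage, released, and the longest objective is clicked home over the coin. I handed in at t = 40.4 s of the 64 s allowed.

**What I did**
- I gripped the slab at its label end and levelled it by pressing the coin end on the table. One regrasp on the table was needed because the last joint ran into its range. That stop also left the tool leaning 1.9° for the rest of the job.
- I laid the slab partly onto the stage and let go. I then slid it about 42 mm inwards with the back of an open finger to centre the coin, because the hand does not fit under the head.
- I turned the nosepiece by pushing first the long barrel, then the short one, and backed the arm well away.

**Last checks (side camera)**
- **Coin:** its centre is about 1 mm from the fitted centre of the stage plate.
- **Slab:** it reads level at 31–33 mm, against an expected 33 mm.
- **Nosepiece:** the long objective hangs plumb, matching the 1.571 rad click. The push force dropped to near zero as it went home.
- **Other objects:** they look unmoved in the final pictures.

**Points that disagreed or could not be checked**
- The two cameras differ by about 5 mm on where the stage is, so I judged centring only within the side camera's picture. The top view of the coin is blocked.
- One reading during the nosepiece turn showed about 15 N sideways. I backed off and pushed again at about 5 N.
- The fingertip pressed the stage with about 5 N downwards during the slide, until I raised it.

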